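# Unclip two porcelain plaques and set them out for painting

## Robot

A 6-joint arm with a two-finger parallel gripper is mounted at the origin on the work surface. World frame = base frame: x ahead of the robot, y to its left, z up, the work surface at z = 0. Lengths are in m, angles in degrees, forces in N, time in s.
With the tool pointing down it reaches from about 0.25 to 0.725 m from the base axis. Payload 9.7 kg.
Tool frame: the origin (TCP) lies between the finger pads; the fingertips stand 11 mm ahead of it and the grasp point (between the pads) lies 8 mm behind it; z points along the fingers, y is the direction in which the jaws open and shut (so a half turn about z gives the same grasp; the last joint's range is limited). The gripper opens to 85 mm and grips with 20 to 120 N. Pads are 22 mm wide; open, the fingers measure 114 mm over their backs; the gripper's body (76 mm by 85 mm) begins 54 mm behind the grasp point. The pads swing forward as they close: fully open they stand 13 mm farther back than shut.
Start: joints at [-65.374, 4.979, 10.078, 95.1, 0, 90], TCP at [0.229, -0.5, 0.242] pointing down, gripper open.
Joint ranges: [-179.16, 179.16], [-48.56, 103.87], [-65.8, 70.77], [-126.05, 130.52], [-82.76, 87.17], [-180, 180]. Speed limits (degrees/s): [127.2, 127.2, 147.25, 180, 180, 180].

## Interface

Orientations are given as [roll, pitch, yaw] about the fixed x, y, z axes, in that order (R = Rz(yaw) Ry(pitch) Rx(roll)).
In Python, from workcell import bot gives the robot as it stands.
- The arm moves only by the tool play_rows, never from a script. Its argument "targets" is a list of rows, each an object of numbers: "fingers": the gripper command: -1 is shut, 1 is fully open, values between are in proportion; "x", "y", "z": the shift along the tool's x, y, z in m; "wx", "wy", "wz": the turn, a rotation vector about the tool's x, y, z in degrees. In form: [{"fingers": .., "x": .., "y": .., "z": .., "wx": .., "wy": .., "wz": ..}, ...]. A call has 1 to 20 rows; each row is the pose to reach, as a shift and turn from the pose commanded when the call began, along the tool's axes at that moment; what a row does not reach only later rows make up. A row lasts 1/12 s, in which the tool goes at most 41.7 mm and 7.16 degrees, less where a joint would pass 70% of its speed; a pose out of reach is approached as far as the arm can. A call with a gripper value outside its range is refused whole. The fingers move at their own pace and stop on an object; "grip_force" is the grip in N (left out, the last holds). Time passes only in rows, so rows that repeat a pose let the fingers close. It gives the time, the measured TCP pose, the force and the opening at its end, in the units of the state.
- bot.get_obs(): the state, without advancing time (a new reading comes with each control period).
- bot.camera(name): name is "scene" or "top" or "wrist"; returns (picture, depth): 384x512x3 uint8, blue, green, red; 384x512 float32, m along the optical axis (not along the pixel's ray), 0 where there is no reading.
- bot.get_calibration(name): a dict with "fx", "fy", "cx", "cy" (pixels), "camera_from_world" (4x4, takes a point from world to camera coordinates). Camera axes: x right, y down, z forward; pixel columns grow to the right and rows downward; lengths in m; the calibration is good to about 2 mm. A picture is of the moment at which its call begins: read the wrist's pose just before it. get_calibration takes no time and is no camera call; for the wrist camera it gives the pose at the moment of the call.
- bot.job_done(): hands the job in, once; it reports no verdict.
Trained networks look in the newest picture that a camera, given by its name, has taken for a name from the list of things; names that differ only in an ending like _2 or _b are one class to them, and where a whole thing is asked for, a point or a joint stands for the part that bears it (a point fixed in the world has none). Each returns a list of dicts, best first, with "confidence" (0 to 1); they miss things now and then, are a little off and sometimes report something else, mostly with a low value. They report only what shows in the picture. A call takes as long as a camera call. They do not tell look-alikes from the thing itself.
- bot.look_for(query, camera): "extent" ([left, top, right, bottom] in pixels, round what is visible of it).
- bot.outline_of(query, camera): "region" (384x512 bool, what is visible of it) and "extent" ([left, top, right, bottom] in pixels, round what is visible of it).
- bot.place_of(query, camera): "point" ([row, column] in pixels: a listed point, or the origin of a listed thing).
The state is a dict: "time": time; "q": joint angles; "qd": joint speeds; "joint_efforts": joint torques, N m; "ee_pos": TCP position; "tcp_rot": TCP orientation; "wrist_force": force on the tool from outside, world axes, zero at the start; "torque": the same for the moment, N m; "opening": finger opening in m.
Only numpy, scipy, OpenCV 4.12 (cv2) and the standard library are available. Lean on these libraries where they do the work, as an engineer would, in place of code of your own. Each camera call takes 0.05 s, during which the arm holds its last target.

## Task

Take the two plaques out of their transport stand and set them up for painting. Ease every spring clip off its rod by sliding the blade of the hand wedge under it from the rod's free end (do not touch a clip with the fingers while it is on its rod) and leave the clips in the tray; only then lift the plaques out and lean them back side by side on the easel, squarely behind the lip and against the crossbar. Hang the wedge by its eye on the hook, nose down, and leave the other ware where it is.

Things in the scene. Friction and masses are not known exactly. Their poses are not given: they have to be found in the camera images.
- wedge: hand wedge, 216 mm long, 160 g. Origin: under the middle of the handle; x to the nose, y across, z up as it lies. Pale wooden handle 70 (x -35 to 35) x 22 (y) x 26 mm (z 0 to 26). In front a steel blade (see wedge_tip), behind a steel eye (see wedge_eye). Starts flat on the table, z up
- wedge_eye (a point): centre of the wedge's eye, at x = -54, z = 24 mm of the wedge: a ring of 6 mm wire with a 36 mm opening, standing upright in the wedge's x-z plane behind the handle; axes as the wedge's
- wedge_tip (a point): nose of the wedge's blade, at x = 138, z = 11 mm of the wedge; axes as the wedge's. The polished blade (friction 0.2) runs from x = 30 to 138, 17 mm wide (12 at the nose), underside flat at z = 10 mm; its top is level at z = 21.5 mm from the handle to x = 88, then slopes down to z = 12 at the nose (2 mm thick there)
- stand: fixed transport stand, base 85 (x) x 266 (y) x 8 mm, turned at most 0.25 rad. Origin: centre of its underside; x away from the robot, y left, z up. Two plaques stand end to end in a groove along y at x = 0 (floor at z = 8, strips to z = 22 mm). Posts at y = +112 and -112 mm each carry a rod (see rod_left)
- rod_left (a point): the clip's seat on the axis of the left rod, at x = 0, y = 112, z = 109 mm of the stand; axes as the stand's. The rod: polished steel (friction 0.2), 12 mm thick, level along x, round free end at x = -37 (towards the robot). Behind the seat, x = 10 to 30, the clip backs on to two cheeks, 33 mm over all and up to 25 mm above the rod's axis; the slot between them, 21 mm wide and open upward, lets the blade through over the rod
- rod_right (a point): the same on the right rod, at y = -112 mm of the stand
- clip_left: spring steel clip on the left rod; may be absent (one or both clips are there). A saddle, 18 mm long along the rod. Origin: on the rod's axis; x along the rod away from its free end, z up. Bridge: underside z = +11.5 mm (5.5 mm above the rod), wing 60 mm long in y overhanging the nearer plaque's corner, grip block 12 x 10 mm on top to z = 27.5. Two sprung legs, feet at z = -14; 42 g
- clip_right: the same kind of clip on the right rod. Its legs (inner faces 21 mm apart) have round lips at z = -4 mm that grip under the rod. Forced up 5 mm (7 N; about 10 N on the wedge) it spreads and comes free, then closes with its lips under the wedge's blade and rides on it; stood on its feet, the blade can be drawn out backwards
- plaque_left: white porcelain plaque with small blue sprigs, 12 (x, thickness) x 90 (y) x 110 mm (z), 0.22 to 0.34 kg. Origin: middle of its lower face; z up its height. It starts upright in the stand's groove, at y = +47 mm of the stand, top edge 118 mm above the table
- plaque_right: the same kind of plaque, at y = -47 mm of the stand
- tray: shallow loose wooden tray, 90 (x) x 190 (y) mm, 7 mm high, floor and walls 3 mm thick. Origin: centre of its underside; x points about away from the robot
- easel: fixed wooden easel. Origin: centre of its underside; x away from the robot, y left. Base 110 (x) x 200 (y) x 10 mm; a lip on it 10 mm high, x = -35 to -29 mm; behind it a crossbar along y, 10 mm thick, 190 mm long, axis at x = 10.6, z = 62.8 mm. A slab stood just behind the lip and leant on the crossbar leans about 20 degrees, its rear lower edge near x = -14 mm
- hook_stand: fixed hook stand: round foot 100 mm across, post 16 mm thick, 255 mm high. Origin: centre of its underside. At z = 235 mm an 8 mm bar runs level from the post to x = -70 mm (towards the robot), then turns up; wire centre at the tip x = -86, z = 249 mm. Eyes hang on the level part
- hook_bar (a point): a point on the axis of the hook's level bar, 40 mm out from the post axis
- brush_pot: bystander: white porcelain brush pot, 68 mm across, 95 mm high, with long brushes standing in it to 235 mm; origin: centre of its underside
- ink_cup: bystander: small white cup, 64 mm across, 45 mm high; origin: centre of its underside
- bowl: bystander: white bowl, 110 mm across, 50 mm high; origin: centre of its underside
- jar: bystander: white lidded jar, 64 mm across, 75 mm high; origin: centre of its underside
- mug: bystander: blue mug, 74 mm across, 80 mm high; origin: centre of its underside
- paperweight: bystander: stone paperweight, cylinder 50 mm across, 30 mm high; origin: centre of its underside
Not all that is in view belongs to the job. What is shaped like the plaque_right but red is not meant.

How it is judged (in metres and radians):
On the way, in this order (a step that is already met when the one before it is completed fails the run):
1. a clip has been lifted clear of its rod with the wedge's blade under it (((z of clip_left in the frame of rod_left above 0.007 m and horizontal distance between clip_left and rod_left below 0.03 m and x of clip_left in the frame of wedge between 0.04 and 0.125 m and y of clip_left in the frame of wedge between -0.01 and 0.01 m and z of clip_left in the frame of wedge between 0 and 0.03 m) or (z of clip_right in the frame of rod_right above 0.007 m and horizontal distance between clip_right and rod_right below 0.03 m and x of clip_right in the frame of wedge between 0.04 and 0.125 m and y of clip_right in the frame of wedge between -0.01 and 0.01 m and z of clip_right in the frame of wedge between 0 and 0.03 m))), for 0.1 s.
2. every clip lies in the tray, clear of the wedge, the plaques still in the stand (x of clip_left in the frame of tray between -0.043 and 0.043 m and y of clip_left in the frame of tray between -0.093 and 0.093 m and z of clip_left in the frame of tray between -0.002 and 0.035 m and x of clip_right in the frame of tray between -0.043 and 0.043 m and y of clip_right in the frame of tray between -0.093 and 0.093 m and z of clip_right in the frame of tray between -0.002 and 0.035 m and contact force between wedge and clip_left below 0.05 N and contact force between wedge and clip_right below 0.05 N and z of each of plaque_left, plaque_right in the frame of stand below 0.03 m), for 0.2 s.
At the end, for the whole second after the job is handed in: Every clip is on the tray's floor; the wedge hangs by its eye, not swinging much, on the hook's level bar, nose down; both plaques stand on the easel behind the lip, their middles within 70 mm of its middle, leaning back on the crossbar by 11 to 34 degrees, square within 0.25 rad (x of clip_left in the frame of tray between -0.043 and 0.043 m and y of clip_left in the frame of tray between -0.093 and 0.093 m and z of clip_left in the frame of tray between -0.002 and 0.035 m and x of clip_right in the frame of tray between -0.043 and 0.043 m and y of clip_right in the frame of tray between -0.093 and 0.093 m and z of clip_right in the frame of tray between -0.002 and 0.035 m and x of wedge_eye in the frame of hook_stand between -0.08 and -0.008 m and y of wedge_eye in the frame of hook_stand between -0.02 and 0.02 m and z of wedge_eye in the frame of hook_stand between 0.209 and 0.235 m and height (world z) of wedge_tip below 0.13 m and contact force between wedge and hook_stand above 0.2 N and linear speed of wedge below 0.15 m/s and angle between plaque_left's own z axis and vertical between 0.2 and 0.6 rad and x of plaque_left in the frame of easel between -0.035 and 0 m and y of plaque_left in the frame of easel between -0.07 and 0.07 m and z of plaque_left in the frame of easel between 0.008 and 0.02 m and contact force between each of plaque_left, plaque_right and easel above 0.3 N and angle between the y axis of each of plaque_left, plaque_right and the y axis of easel, either way round below 0.25 rad and linear speed of each of plaque_left, plaque_right below 0.02 m/s and angle between plaque_right's own z axis and vertical between 0.2 and 0.6 rad and x of plaque_right in the frame of easel between -0.035 and 0 m and y of plaque_right in the frame of easel between -0.07 and 0.07 m and z of plaque_right in the frame of easel between 0.008 and 0.02 m); the robot touches nothing.
It fails at once if the fingers touch a clip that is still on its rod ((contact force between the fingers and clip_left above 1 N and distance between clip_left and rod_left below 0.006 m) or (contact force between the fingers and clip_right above 1 N and distance between clip_right and rod_right below 0.006 m)).
It fails at once if a plaque is lifted while a clip is still on its rod (z of any of plaque_left, plaque_right in the frame of stand above 0.03 m and (distance between clip_left and rod_left below 0.012 m or distance between clip_right and rod_right below 0.012 m)).
It fails at once if a bystander is shifted by more than 40 mm or knocked over (distance of any of brush_pot, ink_cup, bowl, jar, mug, paperweight from where it was at the start of the episode above 0.04 m or angle between any of brush_pot, ink_cup, bowl, jar, mug, paperweight's own z axis and vertical above 0.6 rad).
Of clip_left, clip_right only 1 to 2 are there at a start; the rules pass over those that are not, and their reading is None.
At some moment in a run one of wedge, tray may be knocked a few centimetres aside while the robot is not near it.
It also fails if it takes over 200 s, if anything falls off the work surface, if the arm or the gripper's body presses on something with over 40 N, if the wrist force passes 120 N, or if a joint passes its speed limit or range.

## Working session

There is one attempt and no reset: what is moved stays moved. The work goes in short steps, Python scripts to look and compute and a tool call to move; the robot and the scene stay as the last step left them, time stands still between calls to the robot, and variables do not carry over. Pictures are saved under pics/ and viewed, and the job is handed in when it is done.

Besides the shell and the picture viewer there is one more tool, called after "Emit:" as name([rows], argument=value, ...), one row to a line, values as JSON. play_rows: Moves the arm, as the interface text tells. Its arguments: {"type":"object","properties":{"targets":{"type":"array","items":{"type":"object","properties":{"fingers":{"type":"number"},"x":{"type":"number"},"y":{"type":"number"},"z":{"type":"number"},"wx":{"type":"number"},"wy":{"type":"number"},"wz":{"type":"number"}}}},"grip_force":{"type":"number"}},"required":["targets"]}

```bash
ls -la; mkdir -p pics; python3 - <<'E'
from workcell import bot
import cv2,json
o=bot.get_obs();print(o)
for n in ["scene","top","wrist"]:
    p,d=bot.camera(n);cv2.imwrite(f"pics/a_{n}.png",p);c=bot.get_calibration(n);print(n,c)
E
```

```text
total 12
drwxr-xr-x  3 agent agent 4096 Dec  6 14:53 .
drwxr-xr-x 23 root  root  4096 Dec  6 14:53 ..
drwxr-xr-x  2 agent agent 4096 Dec  6 14:53 pics
{'time': 0.0, 'q': array([-6.53756717e+01,  5.01092194e+00,  1.00347072e+01,  9.50994467e+01,
        6.18362057e-04,  8.99973702e+01]), 'qd': array([ 0.0077189 , -0.01076116, -0.02835842, -0.04147297,  0.03426759,
       -0.07253217]), 'joint_efforts': array([ 2.22217066e-03, -5.20387745e+01,  4.64806902e+01,  1.63781794e-02,
        1.90943103e-05, -1.01377458e-05]), 'ee_pos': array([ 0.2290808 , -0.49978798,  0.24158704]), 'tcp_rot': array([-1.79924339e+02, -6.21834259e-04,  2.46269573e+01]), 'wrist_force': array([-0.55917328, -0.24207208,  0.58713268]), 'torque': array([-0.02769382,  0.03171719, -0.03899832]), 'opening': 0.08558354326594184}
scene {'fx': 373.7874858407308, 'fy': 373.7874858407308, 'cx': 253.71424763047537, 'cy': 193.1894616950998, 'camera_from_world': array([[-0.77762276,  0.62853288,  0.01578821,  0.38172335],
       [ 0.36504661,  0.4717971 , -0.8025886 , -0.07644434],
       [-0.51190215, -0.61834773, -0.5963239
[... 223 characters left out ...]
544, -0.99988058, -0.00326321,  0.0192691 ],
       [-0.98446734, -0.01430151, -0.17498433,  0.54413862],
       [ 0.17491677,  0.00585574, -0.98456581,  1.2721586 ],
       [ 0.        ,  0.        ,  0.        ,  1.        ]])}
wrist {'fx': 302.6953182705552, 'fy': 302.6953182705552, 'cx': 257.7132805362071, 'cy': 193.12737821121465, 'camera_from_world': array([[ 4.16833100e-01, -9.08983037e-01, -7.18509866e-05,
        -5.50654144e-01],
       [-8.67546288e-01, -3.97855008e-01,  2.98454068e-01,
        -3.70855251e-02],
       [-2.71318272e-01, -1.24343200e-01, -9.54423996e-01,
         3.78705652e-01],
       [ 0.00000000e+00,  0.00000000e+00,  0.00000000e+00,
         1.00000000e+00]])}
```

View pics/a_scene.png

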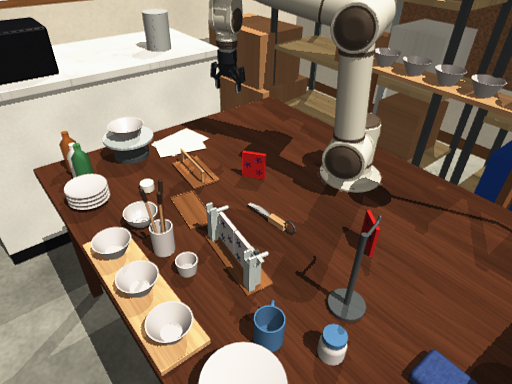

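View pics/a_top.png

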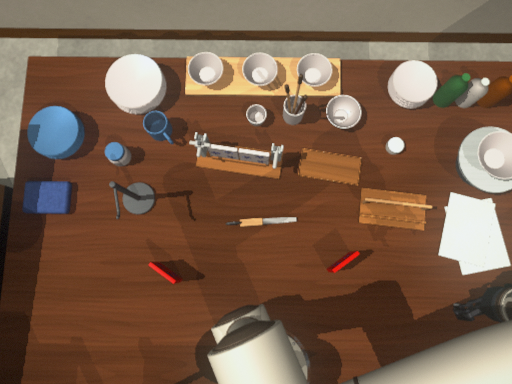

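View pics/a_wrist.png

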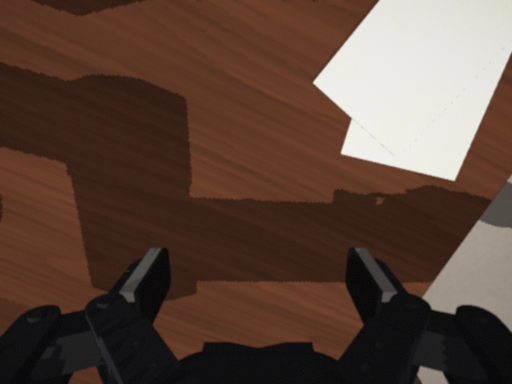

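Top view: stand at (238,157), tray (330,167), easel (392,209), wedge (262,221) with its nose to the right (-y), hook stand (137,198), and red decoys at (162,272) and (345,262).

```bash
cat > h.py <<'E'
from workcell import bot
import numpy as np, cv2
from scipy.spatial.transform import Rotation as R
def px2w(c,u,v,depth=None,z=None):
    T=np.linalg.inv(c["camera_from_world"])
    r=np.array([(u-c["cx"])/c["fx"],(v-c["cy"])/c["fy"],1.0])
    if depth is not None: return T[:3,:3]@(r*depth)+T[:3,3]
    d=T[:3,:3]@r;o=T[:3,3]
    return o+d*(z-o[2])/d[2]
def w2px(c,p):
    q=c["camera_from_world"][:3,:3]@np.asarray(p)+c["camera_from_world"][:3,3]
    return np.array([c["fx"]*q[0]/q[2]+c["cx"],c["fy"]*q[1]/q[2]+c["cy"]])
def cloud(c,d):
    v,u=np.mgrid[:384,:512]
    P=np.stack([(u-c["cx"])/c["fx"]*d,(v-c["cy"])/c["fy"]*d,d],-1)
    T=np.linalg.inv(c["camera_from_world"])
    W=P@T[:3,:3].T+T[:3,3]; W[d<=0]=np.nan
    return W
def pose():
    o=bot.get_obs();return o["ee_pos"],R.from_euler("xyz",o["tcp_rot"],degrees=True)
E
python3 - <<'E'
from h import *
Z={"wedge":0,"wedge_eye":.024,"wedge_tip":.011,"stand":0,"rod_left":.109,"rod_right":.109,"clip_left":.109,"clip_right":.109,"plaque_left":.008,"plaque_right":.008,"tray":0,"easel":0,"hook_stand":0,"hook_bar":.235,"brush_pot":0,"ink_cup":0,"bowl":0,"jar":0,"mug":0,"paperweight":0}
for cam in ["top","scene"]:
    bot.camera(cam);c=bot.get_calibration(cam)
    for n,z in Z.items():
        if cam=="scene" and n in("brush_pot","ink_cup","bowl","jar","mug","paperweight"):continue
        for r in bot.place_of(n,cam)[:2]:
            v,u=r["point"];print(cam,n,round(r["confidence"],2),np.round([u,v]),np.round(px2w(c,u,v,z=z),3))
p,d=bot.camera("top");cv2.imwrite("pics/top_zoom.png",cv2.resize(p[110:250,90:450],None,fx=2.2,fy=2.2,interpolation=cv2.INTER_CUBIC))
p,d=bot.camera("scene");cv2.imwrite("pics/sc_zoom.png",cv2.resize(p[130:330,160:420],None,fx=3,fy=3,interpolation=cv2.INTER_CUBIC))
print(bot.get_obs()["time"])
E
```

```text
top wedge 0.57 [253. 222.] [0.433 0.043 0.   ]
top wedge_eye 0.9 [234. 221.] [0.433 0.102 0.024]
top wedge_tip 0.92 [298. 217.] [ 0.449 -0.093  0.011]
top stand 0.75 [241. 158.] [0.636 0.086 0.   ]
top rod_left 0.59 [200. 148.] [0.637 0.199 0.109]
top rod_right 0.86 [275. 155.] [ 0.618 -0.019  0.109]
top clip_left 0.56 [200. 144.] [0.649 0.201 0.109]
top clip_right 0.24 [117. 200.] [0.481 0.432 0.109]
top plaque_left 0.91 [226. 157.] [0.636 0.131 0.008]
top plaque_right 0.79 [339. 261.] [ 0.319 -0.217  0.008]
top plaque_right 0.69 [254. 162.] [0.621 0.044 0.008]
top tray 0.98 [328. 168.] [ 0.607 -0.189  0.   ]
top tray 0.3 [242. 159.] [0.63 0.08 0.  ]
top easel 0.59 [393. 208.] [ 0.481 -0.388  0.   ]
top easel 0.52 [330. 170.] [ 0.6   -0.195  0.   ]
top hook_stand 0.86 [137. 198.] [0.502 0.407 0.   ]
top hook_stand 0.67 [121. 152.] [0.648 0.468 0.   ]
top hook_bar 0.95 [114. 199.] [0.467 0.399 0.235]
top hook_bar 0.65 [164. 130.] [0.652 0.279 0.235]
top brush_pot 0.84 [290. 109.] [ 0.798 -0.069  0.   ]
top brush_pot 0.47 [116. 203.] [0.485 0.47  0.   ]
top ink_cup 0.9 [258. 119.] [0.
[... 619 characters left out ...]

scene stand 0.86 [235. 260.] [0.636 0.091 0.   ]
scene rod_right 0.6 [215. 210.] [ 0.622 -0.025  0.109]
scene rod_right 0.16 [236. 260.] [0.691 0.174 0.109]
scene clip_left 0.44 [254. 260.] [0.657 0.203 0.109]
scene clip_right 0.51 [258. 257.] [0.642 0.201 0.109]
scene plaque_left 0.83 [242. 270.] [0.646 0.138 0.008]
scene plaque_right 0.86 [251. 177.] [ 0.332 -0.216  0.008]
scene plaque_right 0.71 [225. 247.] [0.632 0.035 0.008]
scene tray 0.93 [193. 213.] [ 0.619 -0.173  0.   ]
scene easel 0.76 [195. 169.] [ 0.468 -0.403  0.   ]
scene easel 0.61 [164. 247.] [ 0.774 -0.089 -0.   ]
scene hook_stand 0.69 [347. 305.] [0.499 0.401 0.   ]
scene hook_bar 0.72 [369. 230.] [0.464 0.388 0.235]
2.05
```

View pics/top_zoom.png

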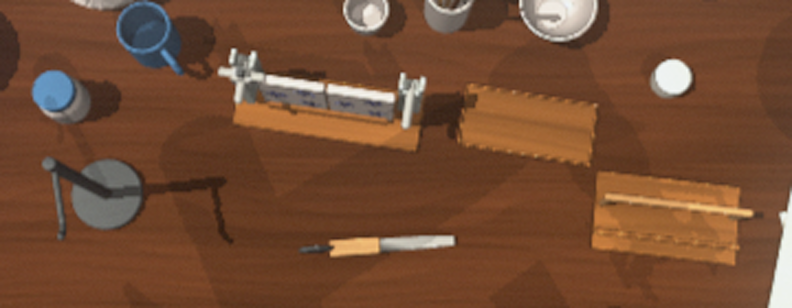

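View pics/sc_zoom.png

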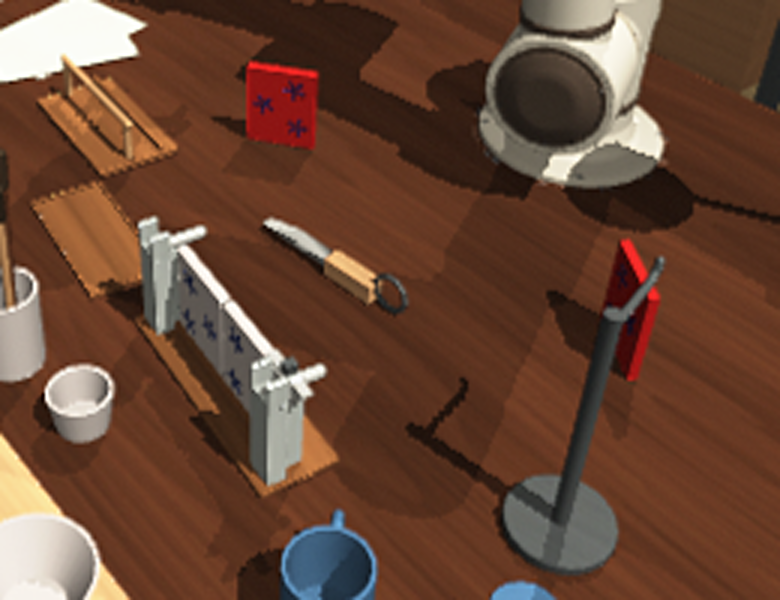

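```bash
python3 - <<'E'
from h import *
S={}
for cam in ["top","scene"]:
    p,d=bot.camera(cam);c=bot.get_calibration(cam);W=cloud(c,d);S[cam]=(p,d,c,W)
    m=(abs(W[...,0]-.43)<.06)&(abs(W[...,1])<.16)
    tb=W[(abs(W[...,0]-.43)<.06)&(abs(W[...,1])<.16)]
    print(cam,"table z",np.nanmedian(tb[:,2]))
    q=W[m&(W[...,2]>.008)];print(len(q),q.min(0),q.max(0))
    # handle
    q2=q[(q[:,2]>.019)];print("hi",len(q2),q2.mean(0))
    (cx,cy),wh,a=cv2.minAreaRect((q[:,:2]*1000).astype(np.float32));print("rect",cx,cy,wh,a)
    hsv=cv2.cvtColor(p,cv2.COLOR_BGR2HSV)
    r=bot.outline_of("wedge",cam)
    if r:
        reg=r[0]["region"];print(r[0]["confidence"],reg.sum());q=W[reg];q=q[q[:,2]>.004];print(q.min(0),q.max(0),cv2.minAreaRect((q[:,:2]*1000).astype(np.float32)))
    np.savez(f"c_{cam}.npz",p=p,d=d,W=W)
E
```

```text
top table z 0.0005950674197783279
394 [ 0.37646174 -0.1489332   0.00803764] [0.48567326 0.12701887 0.04918691]
hi 305 [0.43431559 0.0309127  0.02612202]
rect 436.12017822265625 -13.553756713867188 (277.8667907714844, 102.29776763916016) 84.5519790649414
0.65 416
[ 0.42071191 -0.08508991  0.00477264] [0.44902542 0.12219162 0.04815035] ((435.65130615234375, 18.568649291992188), (22.12371253967285, 208.52769470214844), 5.542294979095459)
scene table z -0.0004339392019855337
320 [ 0.42042735 -0.08798122  0.00803851] [0.45148427 0.12852197 0.0461197 ]
hi 190 [0.43572995 0.04288632 0.02539323]
rect 437.8290100097656 20.58586883544922 (24.404319763183594, 216.6259002685547) 6.129715919494629
0.57 384
[ 0.42042735 -0.08798122  0.00467028] [0.45148427 0.12514348 0.0461197 ] ((438.0162353515625, 18.842453002929688), (24.404319763183594, 213.1190185546875), 6.129715919494629)
```

```bash
cat >> h.py <<'E'
def goal(p,rpy=None,Rg=None):
    p0,R0=pose()
    if Rg is None: Rg=R.from_euler("xyz",rpy,degrees=True)
    s=R0.inv().apply(np.asarray(p)-p0); w=(R0.inv()*Rg).as_rotvec(degrees=True)
    n=max(np.linalg.norm(s)/.0417,np.linalg.norm(w)/7.16)
    print("GOAL shift",np.round(s,4),"turn",np.round(w,2),"rows>=%.1f"%n)
E
python3 - <<'E'
from h import *
goal([.433,.06,.15],[180,0,96])
E
```

```text
GOAL shift [ 0.4186 -0.4241  0.0923] turn [  0.     0.   -71.38] rows>=14.5
```

Emit:
play_rows([
  {"x": 0.4186, "y": -0.4241, "z": 0.03, "wz": -71.4, "fingers": 1},
  {"x": 0.4186, "y": -0.4241, "z": 0.03, "wz": -71.4, "fingers": 1},
  {"x": 0.4186, "y": -0.4241, "z": 0.03, "wz": -71.4, "fingers": 1},
  {"x": 0.4186, "y": -0.4241, "z": 0.03, "wz": -71.4, "fingers": 1},
  {"x": 0.4186, "y": -0.4241, "z": 0.03, "wz": -71.4, "fingers": 1},
  {"x": 0.4186, "y": -0.4241, "z": 0.03, "wz": -71.4, "fingers": 1},
  {"x": 0.4186, "y": -0.4241, "z": 0.03, "wz": -71.4, "fingers": 1},
  {"x": 0.4186, "y": -0.4241, "z": 0.03, "wz": -71.4, "fingers": 1},
  {"x": 0.4186, "y": -0.4241, "z": 0.03, "wz": -71.4, "fingers": 1},
  {"x": 0.4186, "y": -0.4241, "z": 0.03, "wz": -71.4, "fingers": 1},
  {"x": 0.4186, "y": -0.4241, "z": 0.06, "wz": -71.4, "fingers": 1},
  {"x": 0.4186, "y": -0.4241, "z": 0.0923, "wz": -71.4, "fingers": 1},
  {"x": 0.4186, "y": -0.4241, "z": 0.0923, "wz": -71.4, "fingers": 1},
  {"x": 0.4186, "y": -0.4241, "z": 0.0923, "wz": -71.4, "fingers": 1},
  {"x": 0.4186, "y": -0.4241, "z": 0.0923, "wz": -71.4, "fingers": 1},
  {"x": 0.4186, "y": -0.4241, "z": 0.0923, "wz": -71.4, "fingers": 1},
  {"x": 0.4186, "y": -0.4241, "z": 0.0923, "wz": -71.4, "fingers": 1},
  {"x": 0.4186, "y": -0.4241, "z": 0.0923, "wz": -71.4, "fingers": 1},
  {"x": 0.4186, "y": -0.4241, "z": 0.0923, "wz": -71.4, "fingers": 1},
  {"x": 0.4186, "y": -0.4241, "z": 0.0923, "wz": -71.4, "fingers": 1},
])

```text
$.targets[0]: bad value
```

```bash
python3 - <<'E'
from h import *
o=bot.get_obs();print(o["time"],o["q"],o["ee_pos"],o["tcp_rot"])
c=bot.get_calibration("wrist");p,d=bot.camera("wrist");cv2.imwrite("pics/w1.png",p)
for n,z in [("wedge",0),("wedge_eye",.024),("wedge_tip",.011)]:
    for r in bot.place_of(n,"wrist")[:1]:
        v,u=r["point"];print(n,r["confidence"],u,v,px2w(c,u,v,z=z))
W=cloud(c,d);hsv=cv2.cvtColor(p,cv2.COLOR_BGR2HSV)
m=(W[...,2]>.018)&(W[...,2]<.04)&(abs(W[...,0]-.435)<.06)&(abs(W[...,1]-.05)<.07)
q=W[m];print(len(q),q.min(0),q.max(0))
bot.camera("top");c=bot.get_calibration("top")
for r in bot.place_of("tray","top")[:1]:
    v,u=r["point"];print("tray",px2w(c,u,v,z=0))
E
```

```text
2.25 [-6.53746987e+01  4.97847873e+00  1.00787987e+01  9.50985783e+01
  5.89354101e-04  9.00012225e+01] [ 0.22918039 -0.49998317  0.24229343] [ 1.79998258e+02 -5.89391263e-04  2.46240788e+01]Traceback (most recent call last):
  File "<stdin>", line 9, in <module>
    return umr_minimum(a, axis, None, out, keepdims, initial, where)
ValueError: zero-size array to reduction operation minimum which has no identity
```

View pics/w1.png

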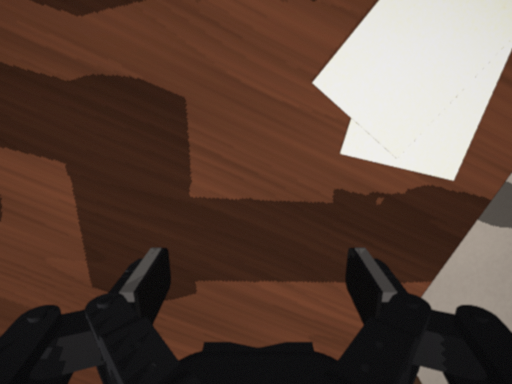

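The call was refused, so the arm did not move. Probably every key has to be present.

Emit:
play_rows([
  {"fingers": 1, "x": 0.4186, "y": -0.4241, "z": 0.03, "wx": 0, "wy": 0, "wz": -71.4},
  {"fingers": 1, "x": 0.4186, "y": -0.4241, "z": 0.03, "wx": 0, "wy": 0, "wz": -71.4},
  {"fingers": 1, "x": 0.4186, "y": -0.4241, "z": 0.03, "wx": 0, "wy": 0, "wz": -71.4},
  {"fingers": 1, "x": 0.4186, "y": -0.4241, "z": 0.03, "wx": 0, "wy": 0, "wz": -71.4},
  {"fingers": 1, "x": 0.4186, "y": -0.4241, "z": 0.03, "wx": 0, "wy": 0, "wz": -71.4},
  {"fingers": 1, "x": 0.4186, "y": -0.4241, "z": 0.03, "wx": 0, "wy": 0, "wz": -71.4},
  {"fingers": 1, "x": 0.4186, "y": -0.4241, "z": 0.03, "wx": 0, "wy": 0, "wz": -71.4},
  {"fingers": 1, "x": 0.4186, "y": -0.4241, "z": 0.03, "wx": 0, "wy": 0, "wz": -71.4},
  {"fingers": 1, "x": 0.4186, "y": -0.4241, "z": 0.03, "wx": 0, "wy": 0, "wz": -71.4},
  {"fingers": 1, "x": 0.4186, "y": -0.4241, "z": 0.03, "wx": 0, "wy": 0, "wz": -71.4},
  {"fingers": 1, "x": 0.4186, "y": -0.4241, "z": 0.06, "wx": 0, "wy": 0, "wz": -71.4},
  {"fingers": 1, "x": 0.4186, "y": -0.4241, "z": 0.0923, "wx": 0, "wy": 0, "wz": -71.4},
  {"fingers": 1, "x": 0.4186, "y": -0.4241, "z": 0.0923, "wx": 0, "wy": 0, "wz": -71.4},
  {"fingers": 1, "x": 0.4186, "y": -0.4241, "z": 0.0923, "wx": 0, "wy": 0, "wz": -71.4},
  {"fingers": 1, "x": 0.4186, "y": -0.4241, "z": 0.0923, "wx": 0, "wy": 0, "wz": -71.4},
  {"fingers": 1, "x": 0.4186, "y": -0.4241, "z": 0.0923, "wx": 0, "wy": 0, "wz": -71.4},
  {"fingers": 1, "x": 0.4186, "y": -0.4241, "z": 0.0923, "wx": 0, "wy": 0, "wz": -71.4},
  {"fingers": 1, "x": 0.4186, "y": -0.4241, "z": 0.0923, "wx": 0, "wy": 0, "wz": -71.4},
  {"fingers": 1, "x": 0.4186, "y": -0.4241, "z": 0.0923, "wx": 0, "wy": 0, "wz": -71.4},
])

```text
time: 4.03
ee_pos: [0.4331, 0.0592, 0.1508]
tcp_rot: [179.9, 0.0, 96.0]
wrist_force: [0.4, 0.9, -0.6]
opening: 0.0852
```

```bash
cat > look.py <<'E'
from h import *
import sys
def wl(name):
    o=bot.get_obs();c=bot.get_calibration("wrist");p,d=bot.camera("wrist");cv2.imwrite(f"pics/{name}.png",p)
    return o,c,p,d,cloud(c,d)
E
python3 - <<'E'
from look import *
o,c,p,d,W=wl("w1b")
print(o["time"],o["q"])
for n,z in [("wedge",0),("wedge_eye",.024),("wedge_tip",.011)]:
    for r in bot.place_of(n,"wrist")[:1]:
        v,u=r["point"];print(n,r["confidence"],u,v,px2w(c,u,v,z=z))
m=(W[...,2]>.018)&(W[...,2]<.04)&(abs(W[...,0]-.435)<.06)&(abs(W[...,1]-.05)<.07)
q=W[m];print(len(q),q.min(0),q.max(0), np.nanmedian(W[...,2]))
E
```

```text
4.0333 [ 7.78686199e+00 -1.14457035e+01 -1.57224929e+01  8.56642257e+01
 -8.32036834e-03  9.18238043e+01]
wedge 0.73 256.1 192.2 [0.4345555 0.0479551 0.       ]
wedge_eye 0.83 256.9 136.2 [0.42947433 0.10456902 0.024     ]
wedge_tip 0.61 253.3 315.7 [ 0.44547377 -0.08702764  0.011     ]
2361 [ 0.41972578 -0.01990835  0.01810441] [0.44633315 0.11992462 0.03999939] -0.0003162565583973431
```

View pics/w1b.png

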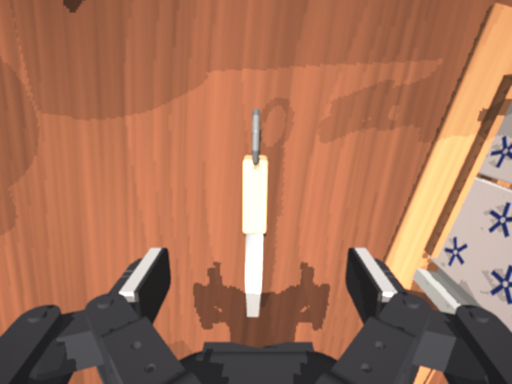

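Wedge handle at about (256,195), eye (257,136), nose (253,316), aligned with the hand. Eye to nose comes out at 192 mm, as it should. Next: grasp the handle 14 mm ahead of its origin.

```bash
python3 - <<'E'
from h import *
goal([.4352,.0368,.016],[180,0,94.8])
E
```

```text
GOAL shift [-0.0225 -0.0004  0.1345] turn [ 0.06 -0.    1.14] rows>=3.3
```

Emit:
play_rows([
  {"fingers": 1, "x": -0.0225, "y": 0, "z": 0.035, "wx": 0, "wy": 0, "wz": 1.1},
  {"fingers": 1, "x": -0.0225, "y": 0, "z": 0.07, "wx": 0, "wy": 0, "wz": 1.1},
  {"fingers": 1, "x": -0.0225, "y": 0, "z": 0.1, "wx": 0, "wy": 0, "wz": 1.1},
  {"fingers": 0.3, "x": -0.0225, "y": 0, "z": 0.12, "wx": 0, "wy": 0, "wz": 1.1},
  {"fingers": 0, "x": -0.0225, "y": 0, "z": 0.13, "wx": 0, "wy": 0, "wz": 1.1},
  {"fingers": -0.2, "x": -0.0225, "y": 0, "z": 0.1345, "wx": 0, "wy": 0, "wz": 1.1},
  {"fingers": -0.2, "x": -0.0225, "y": 0, "z": 0.1345, "wx": 0, "wy": 0, "wz": 1.1},
  {"fingers": -1, "x": -0.0225, "y": 0, "z": 0.1345, "wx": 0, "wy": 0, "wz": 1.1},
  {"fingers": -1, "x": -0.0225, "y": 0, "z": 0.1345, "wx": 0, "wy": 0, "wz": 1.1},
  {"fingers": -1, "x": -0.0225, "y": 0, "z": 0.1345, "wx": 0, "wy": 0, "wz": 1.1},
  {"fingers": -1, "x": -0.0225, "y": 0, "z": 0.1345, "wx": 0, "wy": 0, "wz": 1.1},
  {"fingers": -1, "x": -0.0225, "y": 0, "z": 0.1345, "wx": 0, "wy": 0, "wz": 1.1},
  {"fingers": -1, "x": -0.0225, "y": 0, "z": 0.1345, "wx": 0, "wy": 0, "wz": 1.1},
  {"fingers": -1, "x": -0.0225, "y": 0, "z": 0.1345, "wx": 0, "wy": 0, "wz": 1.1},
], grip_force=110)

```text
time: 5.4
ee_pos: [0.4365, 0.0377, 0.0173]
tcp_rot: [179.8, 0.0, 94.9]
wrist_force: [-0.5, -0.7, 6.9]
opening: 0.0195
```

```bash
python3 - <<'E'
from h import *
goal([.435,.038,.25],[180,0,94.8])
goal([.60,.13,.25],[180,0,94.8])
E
```

```text
GOAL shift [ 0.0004 -0.0008 -0.2327] turn [0.17 0.01 0.13] rows>=5.6
GOAL shift [ 0.0779  0.1715 -0.2322] turn [0.17 0.01 0.13] rows>=7.2
```

Emit:
play_rows([
  {"fingers": -1, "x": 0, "y": 0, "z": -0.03, "wx": 0, "wy": 0, "wz": 0},
  {"fingers": -1, "x": 0, "y": 0, "z": -0.07, "wx": 0, "wy": 0, "wz": 0},
  {"fingers": -1, "x": 0, "y": 0, "z": -0.11, "wx": 0, "wy": 0, "wz": 0},
  {"fingers": -1, "x": 0, "y": 0.01, "z": -0.15, "wx": 0, "wy": 0, "wz": 0},
  {"fingers": -1, "x": 0.02, "y": 0.04, "z": -0.19, "wx": 0, "wy": 0, "wz": 0},
  {"fingers": -1, "x": 0.04, "y": 0.075, "z": -0.21, "wx": 0, "wy": 0, "wz": 0},
  {"fingers": -1, "x": 0.06, "y": 0.11, "z": -0.232, "wx": 0, "wy": 0, "wz": 0},
  {"fingers": -1, "x": 0.078, "y": 0.145, "z": -0.232, "wx": 0, "wy": 0, "wz": 0},
  {"fingers": -1, "x": 0.078, "y": 0.1715, "z": -0.232, "wx": 0, "wy": 0, "wz": 0},
  {"fingers": -1, "x": 0.078, "y": 0.1715, "z": -0.232, "wx": 0, "wy": 0, "wz": 0},
  {"fingers": -1, "x": 0.078, "y": 0.1715, "z": -0.232, "wx": 0, "wy": 0, "wz": 0},
  {"fingers": -1, "x": 0.078, "y": 0.1715, "z": -0.232, "wx": 0, "wy": 0, "wz": 0},
])

```text
time: 6.4
ee_pos: [0.5994, 0.1301, 0.2471]
tcp_rot: [-179.9, 0.0, 94.9]
wrist_force: [-1.1, -0.0, -0.8]
opening: 0.0194
```

```bash
python3 - <<'E'
from look import *
o,c,p,d,W=wl("w2")
print(o["time"],o["q"],o["ee_pos"],o["wrist_force"])
for n,z in [("rod_left",.109),("clip_left",.109),("plaque_left",.008),("wedge_eye",.2)]:
    for r in bot.place_of(n,"wrist")[:1]:
        v,u=r["point"];print(n,r["confidence"],u,v,px2w(c,u,v,z=z))
np.savez("w2.npz",p=p,W=W,d=d)
p,d=bot.camera("scene");cv2.imwrite("pics/s2.png",cv2.resize(p[100:300,160:400],None,fx=3,fy=3,interpolation=cv2.INTER_CUBIC))
E
```

```text
6.4 [ 1.22435319e+01  1.42180448e+01  2.11212807e+01  9.69723254e+01
 -1.13405821e-03  9.73107326e+01] [0.59942742 0.13007205 0.24712619] [-1.07632506 -0.01431581 -0.81941457]
rod_left 0.75 260.7 320.0 [ 0.61716832 -0.01982548  0.109     ]
clip_left 0.69 316.8 112.1 [0.64594486 0.19902049 0.109     ]
plaque_left 0.86 286.0 155.7 [0.63497526 0.14153748 0.008     ]
wedge_eye 0.73 256.6 120.1 [0.59482189 0.19408801 0.2       ]
```

View pics/w2.png

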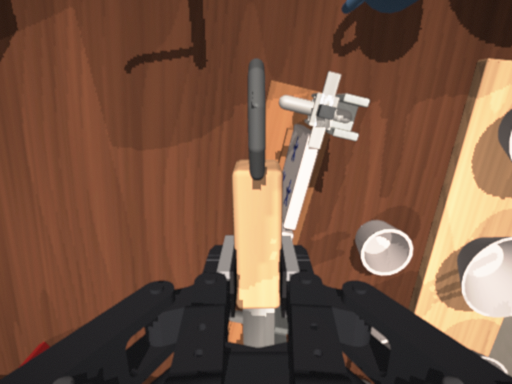

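View pics/s2.png

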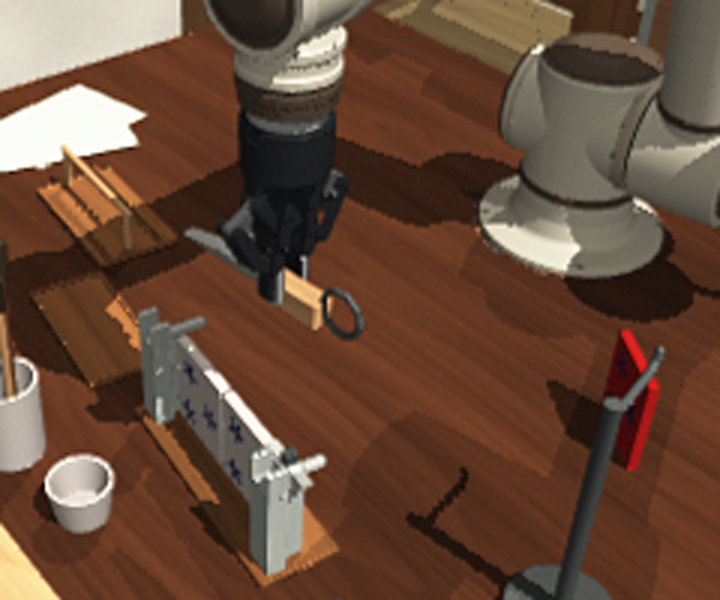

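Wrist view: the rod's free end is at (283,103), the clip at (320,110), the plaque tops run down to (290,235), and the wedge eye and handle are aligned at column 257.

```bash
python3 - <<'E'
from h import *
f=np.load("w2.npz");W=f["W"];p=f["p"];c=bot.get_calibration("wrist")
cv2.imwrite("pics/w2z.png",cv2.resize(p[60:160,230:390],None,fx=5,fy=5,interpolation=cv2.INTER_NEAREST))
# plaque tops: z ~.118, white
m=(abs(W[...,2]-.118)<.006)&(W[...,1]<.165)&(W[...,1]>.04)
q=W[m];print(len(q));(a)=cv2.minAreaRect((q[:,:2]*1000).astype(np.float32));print(a)
vx,vy,x0,y0=cv2.fitLine((q[:,:2]).astype(np.float32),cv2.DIST_L2,0,.01,.01).ravel();print("plaque yaw",np.degrees(np.arctan2(-vx,vy)),x0,y0,q[:,2].mean())
# rod points
for col in range(276,316,3):
    r=[(row,W[row,col]) for row in range(85,125) if W[row,col,2]>.09]
    if r: print(col,r[0][0],r[-1][0],np.round(np.mean([x[1] for x in r],0),4))
E
```

```text
1126
((637.840576171875, 124.20342254638672), (82.63140869140625, 12.167021751403809), 82.01579284667969)
plaque yaw -7.886106 0.637928 0.12797049 0.11689280281387372
279 99 106 [0.6127 0.2041 0.1101]
282 96 108 [0.615  0.2047 0.1123]
285 95 109 [0.6175 0.2049 0.1128]
288 96 110 [0.62   0.2043 0.1133]
291 97 111 [0.6226 0.2038 0.1131]
294 97 112 [0.6252 0.2036 0.1127]
297 98 112 [0.6278 0.2034 0.113 ]
300 99 113 [0.6304 0.2028 0.1131]
303 100 114 [0.633  0.2022 0.113 ]
306 100 123 [0.636  0.1999 0.112 ]
309 101 124 [0.6387 0.1982 0.1129]
312 94 124 [0.6405 0.2009 0.1152]
315 93 124 [0.6419 0.202  0.1205]
```

View pics/w2z.png

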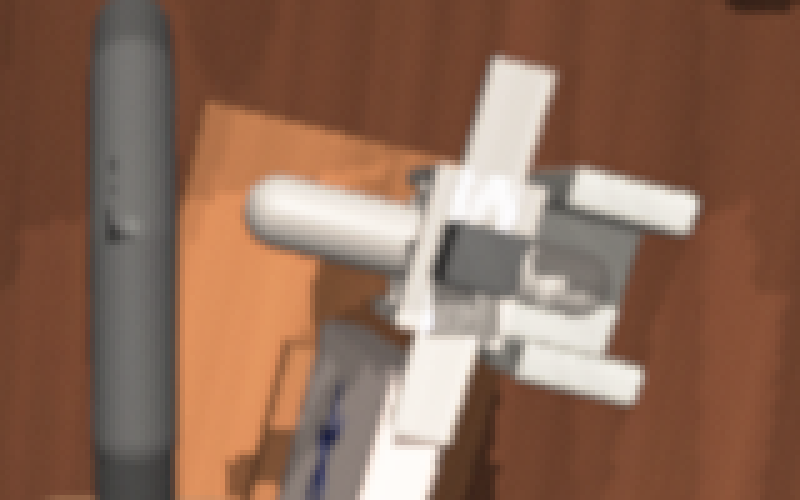

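```bash
python3 - <<'E'
from h import *
f=np.load("w2.npz");W=f["W"];p=f["p"];p0,R0=pose();print(p0,R0.as_euler("xyz",degrees=True))
T=R0.inv().apply((W-p0).reshape(-1,3)).reshape(W.shape)
def st(m,n):
    q=T[m];print(n,len(q),np.round(np.nanmedian(q,0),4),np.round(np.nanpercentile(q,2,axis=0),4),np.round(np.nanpercentile(q,98,axis=0),4))
v,u=np.mgrid[:384,:512]
h=(v>175)&(v<235)&(u>238)&(u<278)
st(h,"handle")
q=T[h];A=np.c_[q[:,0],np.ones(len(q))];print("tool z vs x",np.linalg.lstsq(A,q[:,2],rcond=None)[0])
for a,b in [(60,85),(85,110),(110,135),(135,165),(165,190),(190,215),(215,235)]:
    m=(v>=a)&(v<b)&(u>235)&(u<282)&(T[...,2]<.04)
    st(m,(a,b))
b=(v>315)&(v<340)&(u>245)&(u<272);st(b,"blade")
E
```

```text
[0.59888805 0.12970733 0.248824  ] [ 1.79891380e+02 -1.62046550e-02  9.49074046e+01]
handle 2301 [ 0.0326  0.0023 -0.0061] [ 0.0193 -0.0058 -0.0091] [ 0.0456  0.0103 -0.0049]
 ** On entry to DLASCL parameter number  4 had an illegal value
 ** On entry to DLASCL parameter number  4 had an illegal value
 ** On entry to DLASCL parameter number  4 had an illegal value
 ** On entry to DLASCL parameter number  4 had an illegal value
 ** On entry to DLASCL parameter number  5 had an illegal value
 ** On entry to DLASCL parameter number  4 had an illegal valueTraceback (most recent call last):
  File "<stdin>", line 9, in <module>
    x, resids, rank, s = _umath_linalg.lstsq(a, b, rcond,
                         ~~~~~~~~~~~~~~~~~~~^^^^^^^^^^^^^
                                             signature=signature)
                                             ^^^^^^^^^^^^^^^^^^^^
    raise LinAlgError("SVD did not converge in Linear Least Squares")
numpy.linalg.LinAlgError: SVD did not converge in Linear Least Squares
```

```bash
python3 - <<'E'
from h import *
goal([.645,.245,.24],[180,0,172])
E
```

```text
GOAL shift [0.1109 0.0558 0.009 ] turn [ 1.000e-01  6.000e-02 -7.709e+01] rows>=10.8
```

Emit:
play_rows([
  {"fingers": -1, "x": 0.1109, "y": 0.0558, "z": 0.009, "wx": 0.1, "wy": 0, "wz": -77.1},
  {"fingers": -1, "x": 0.1109, "y": 0.0558, "z": 0.009, "wx": 0.1, "wy": 0, "wz": -77.1},
  {"fingers": -1, "x": 0.1109, "y": 0.0558, "z": 0.009, "wx": 0.1, "wy": 0, "wz": -77.1},
  {"fingers": -1, "x": 0.1109, "y": 0.0558, "z": 0.009, "wx": 0.1, "wy": 0, "wz": -77.1},
  {"fingers": -1, "x": 0.1109, "y": 0.0558, "z": 0.009, "wx": 0.1, "wy": 0, "wz": -77.1},
  {"fingers": -1, "x": 0.1109, "y": 0.0558, "z": 0.009, "wx": 0.1, "wy": 0, "wz": -77.1},
  {"fingers": -1, "x": 0.1109, "y": 0.0558, "z": 0.009, "wx": 0.1, "wy": 0, "wz": -77.1},
  {"fingers": -1, "x": 0.1109, "y": 0.0558, "z": 0.009, "wx": 0.1, "wy": 0, "wz": -77.1},
  {"fingers": -1, "x": 0.1109, "y": 0.0558, "z": 0.009, "wx": 0.1, "wy": 0, "wz": -77.1},
  {"fingers": -1, "x": 0.1109, "y": 0.0558, "z": 0.009, "wx": 0.1, "wy": 0, "wz": -77.1},
  {"fingers": -1, "x": 0.1109, "y": 0.0558, "z": 0.009, "wx": 0.1, "wy": 0, "wz": -77.1},
  {"fingers": -1, "x": 0.1109, "y": 0.0558, "z": 0.009, "wx": 0.1, "wy": 0, "wz": -77.1},
  {"fingers": -1, "x": 0.1109, "y": 0.0558, "z": 0.009, "wx": 0.1, "wy": 0, "wz": -77.1},
  {"fingers": -1, "x": 0.1109, "y": 0.0558, "z": 0.009, "wx": 0.1, "wy": 0, "wz": -77.1},
  {"fingers": -1, "x": 0.1109, "y": 0.0558, "z": 0.009, "wx": 0.1, "wy": 0, "wz": -77.1},
  {"fingers": -1, "x": 0.1109, "y": 0.0558, "z": 0.009, "wx": 0.1, "wy": 0, "wz": -77.1},
])

```text
time: 8.03
ee_pos: [0.6455, 0.2453, 0.2386]
tcp_rot: [-179.9, -0.1, 171.9]
wrist_force: [0.3, -1.1, -1.5]
opening: 0.0199
```

```bash
python3 - <<'E'
from look import *
o,c,p,d,W=wl("w3")
print(o["time"],o["q"],o["ee_pos"],o["tcp_rot"])
np.savez("w3.npz",p=p,W=W,d=d)
p0,R0=o["ee_pos"],R.from_euler("xyz",o["tcp_rot"],degrees=True)
T=R0.inv().apply((W-p0).reshape(-1,3)).reshape(W.shape);np.save("T3.npy",T)
for n in ["rod_left","clip_left"]:
    for r in bot.place_of(n,"wrist")[:1]:
        v,u=r["point"];w=px2w(c,u,v,z=.109);print(n,r["confidence"],u,v,w,R0.inv().apply(w-p0))
E
```

```text
8.0333 [ 2.08200196e+01  2.61370786e+01  3.54713854e+01  9.94121794e+01
 -3.61718418e-02  2.88819111e+01] [0.64553763 0.24528981 0.23861074] [-1.79930714e+02 -5.07153244e-02  1.71938102e+02]
rod_left 0.67 210.7 197.6 [0.65050229 0.20139702 0.109     ] [-0.01118597 -0.042606    0.1296525 ]
clip_left 0.6 208.4 197.0 [0.64964886 0.19944073 0.109     ] [-0.01061533 -0.04466264  0.1296555 ]
```

View pics/w3.png

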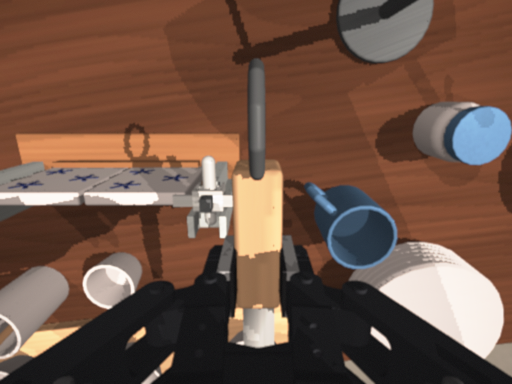

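```bash
python3 - <<'E'
from h import *
T=np.load("T3.npy");p=np.load("w3.npz")["p"]
cv2.imwrite("pics/w3z.png",cv2.resize(p[130:250,160:300],None,fx=5,fy=5,interpolation=cv2.INTER_NEAREST))
print("rod: row, cols, y-mid, x, zmin")
for r in range(154,188,3):
    s=[u for u in range(190,228) if .115<T[r,u,2]<.142]
    if s:
        e=T[r,s];print(r,s[0],s[-1],"ymid",round((e[0,1]+e[-1,1])/2,4),"w",round(abs(e[-1,1]-e[0,1])*1000,1),"x",round(np.median(e[:,0]),4),"zmin",round(e[:,2].min(),4))
print("handle/eye")
for r in list(range(65,160,12))+list(range(164,236,8)):
    s=[u for u in range(225,290) if np.isfinite(T[r,u,2]) and T[r,u,2]<.03]
    if s:
        e=T[r,s];print(r,s[0],s[-1],"ymid",round((e[0,1]+e[-1,1])/2,4),"w",round(abs(e[-1,1]-e[0,1])*1000,1),"x",round(np.median(e[:,0]),4),"zmin",round(np.median(e[:,2]),4))
E
```

```text
rod: row, cols, y-mid, x, zmin
157 204 211 ymid -0.0436 w 5.9 x 0.0262 zmin 0.1267
160 202 214 ymid -0.0432 w 10.1 x 0.024 zmin 0.1248
163 201 214 ymid -0.0438 w 11.3 x 0.0215 zmin 0.1247
166 202 214 ymid -0.0432 w 10.1 x 0.019 zmin 0.1234
169 202 214 ymid -0.0432 w 10.2 x 0.0165 zmin 0.1233
172 202 215 ymid -0.043 w 10.7 x 0.0137 zmin 0.1237
175 202 215 ymid -0.0435 w 11.0 x 0.0111 zmin 0.1236
178 202 215 ymid -0.0436 w 11.3 x 0.0084 zmin 0.1236
181 202 217 ymid -0.0436 w 11.8 x 0.0054 zmin 0.1236
184 197 224 ymid -0.0438 w 25.0 x 0.0023 zmin 0.123
187 195 224 ymid -0.0437 w 25.1 x -0.0009 zmin 0.124
handle/eye
65 248 263 ymid -0.0008 w 5.7 x 0.0861 zmin -0.015
77 247 264 ymid -0.0008 w 5.9 x 0.0817 zmin -0.0215
89 247 264 ymid -0.0007 w 5.8 x 0.0778 zmin -0.0243
101 247 264 ymid -0.0007 w 5.7 x 0.074 zmin -0.0275
113 247 264 ymid -0.0007 w 5.6 x 0.0703 zmin -0.0278
125 248 264 ymid -0.0005 w 5.3 x 0.0664 zmin -0.028
137 248 264 ymid -0.0005 w 5.4 x 0.0625 zmin -0.0279
149 248 264 ymid -0.0006 w 5.4 x 0.0585 zmin -0.0284
164 236 278 ymid -0.0003 w 19.5 x 0.0464 zmin 0.0042
172 233 281 ymid -0.0002 w 20.5 x 0.0453 zmin -0.0069
180 232 282 ymid -0.0003 w 21.4 x 0.0421 zmin -0.0076
188 232 282 ymid -0.0002 w 21.6 x 0.0385 zmin -0.0075
196 232 281 ymid -0.0005 w 21.3 x 0.0349 zmin -0.0075
204 232 281 ymid -0.0006 w 21.5 x 0.0314 zmin -0.0078
212 233 281 ymid -0.0003 w 21.4 x 0.0278 zmin -0.0078
220 233 281 ymid -0.0003 w 21.4 x 0.0239 zmin -0.0077
228 233 281 ymid -0.0003 w 21.8 x 0.0201 zmin -0.0076
```

View pics/w3z.png

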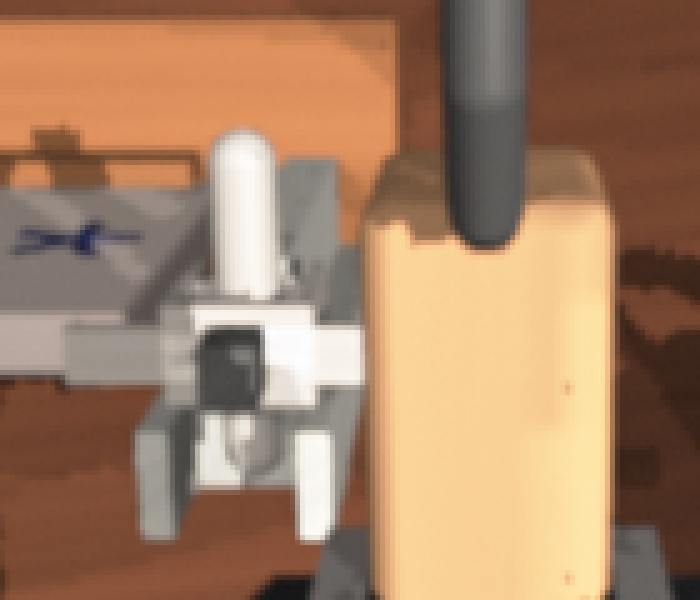

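```bash
python3 - <<'E'
from h import *
T=np.load("T3.npy")
for r in range(308,346,5):
    s=[u for u in range(236,285) if np.isfinite(T[r,u,2]) and T[r,u,2]<.03]
    if s: e=T[r,s];print(r,s[0],s[-1],np.round(np.median(e,0),4))
print(pose()[0])
ee=np.array([.64554,.24529,.23861]);Ri=R.from_euler("xyz",[-179.93,-.05,171.938],degrees=True)
P=ee+Ri.apply([.167,-.0431,0]);print(P)
P[2]=.15;goal(P,[180,0,172]);P[2]=.1245;goal(P,[180,0,172])
E
```

```text
308 240 284 [-0.0225  0.0012 -0.0071]
313 243 284 [-0.0283  0.0012 -0.0035]
318 243 273 [-0.0313  0.0002 -0.0035]
323 243 273 [-0.0345  0.0002 -0.0034]
328 243 273 [-0.0376  0.0002 -0.0033]
333 243 273 [-0.0407  0.0002 -0.0034]
338 243 273 [-0.044  -0.0001 -0.0033]
343 243 284 [-0.047   0.0015 -0.0036]
[0.64558421 0.24531581 0.23845816]
[0.47414605 0.22603683 0.23880839]
GOAL shift [ 0.167  -0.0429  0.0887] turn [-0.07 -0.06 -0.01] rows>=4.6
GOAL shift [ 0.167  -0.0428  0.1142] turn [-0.07 -0.06 -0.01] rows>=5.0
```

Blade measures level in the hand (tool z -3.4 mm, -3.2 expected).

Emit:
play_rows([
  {"fingers": -1, "x": 0.04, "y": -0.01, "z": 0, "wx": 0, "wy": 0, "wz": 0},
  {"fingers": -1, "x": 0.08, "y": -0.02, "z": 0, "wx": 0, "wy": 0, "wz": 0},
  {"fingers": -1, "x": 0.12, "y": -0.03, "z": 0, "wx": 0, "wy": 0, "wz": 0},
  {"fingers": -1, "x": 0.155, "y": -0.04, "z": 0, "wx": 0, "wy": 0, "wz": 0},
  {"fingers": -1, "x": 0.167, "y": -0.0429, "z": 0.03, "wx": 0, "wy": 0, "wz": 0},
  {"fingers": -1, "x": 0.167, "y": -0.0429, "z": 0.06, "wx": 0, "wy": 0, "wz": 0},
  {"fingers": -1, "x": 0.167, "y": -0.0429, "z": 0.09, "wx": 0, "wy": 0, "wz": 0},
  {"fingers": -1, "x": 0.167, "y": -0.0429, "z": 0.107, "wx": 0, "wy": 0, "wz": 0},
  {"fingers": -1, "x": 0.167, "y": -0.0429, "z": 0.1142, "wx": 0, "wy": 0, "wz": 0},
  {"fingers": -1, "x": 0.167, "y": -0.0429, "z": 0.1142, "wx": 0, "wy": 0, "wz": 0},
  {"fingers": -1, "x": 0.167, "y": -0.0429, "z": 0.1142, "wx": 0, "wy": 0, "wz": 0},
  {"fingers": -1, "x": 0.167, "y": -0.0429, "z": 0.1142, "wx": 0, "wy": 0, "wz": 0},
  {"fingers": -1, "x": 0.167, "y": -0.0429, "z": 0.1142, "wx": 0, "wy": 0, "wz": 0},
])

```text
time: 9.27
ee_pos: [0.4749, 0.2262, 0.1261]
tcp_rot: [-180.0, 0.1, 172.0]
wrist_force: [-0.4, -0.7, -1.8]
opening: 0.0195
```

```bash
python3 - <<'E'
from h import *
print(bot.get_obs()["ee_pos"],bot.get_obs()["tcp_rot"])
for cam in ["scene","top"]:
    p,d=bot.camera(cam)
    a=(210,330,200,340) if cam=="scene" else (120,200,150,270)
    cv2.imwrite(f"pics/i_{cam}.png",cv2.resize(p[a[0]:a[1],a[2]:a[3]],None,fx=5,fy=5,interpolation=cv2.INTER_CUBIC))
E
```

```text
[0.47491962 0.22621253 0.12605533] [-1.79999003e+02  5.09863633e-02  1.72018736e+02]
```

View pics/i_scene.png

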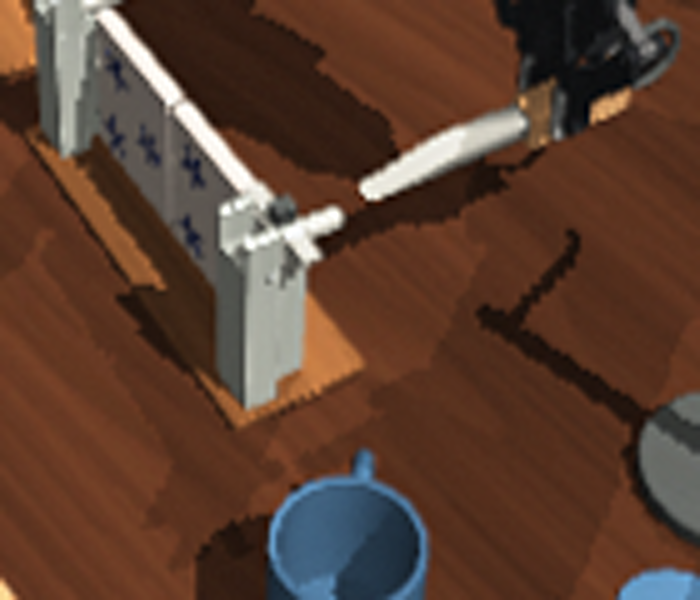

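View pics/i_top.png

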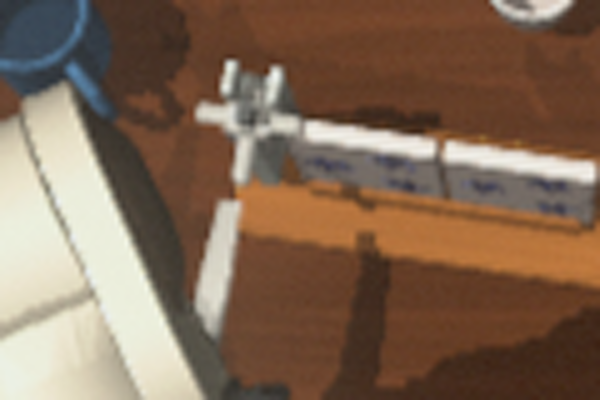

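```bash
python3 - <<'E'
from h import *
p,d=bot.camera("top")
cv2.imwrite("pics/i_top2.png",cv2.resize(p[136:190,180:216],None,fx=14,fy=11,interpolation=cv2.INTER_NEAREST))
c=bot.get_calibration("top");W=cloud(c,d)
yaw=np.radians(-8);ex=np.array([np.cos(yaw),np.sin(yaw)]);ey=np.array([-np.sin(yaw),np.cos(yaw)])
P0=np.array([.4749,.2262])
for r in range(138,186,2):
    s=[u for u in range(188,208) if .105<W[r,u,2]<.14]
    if s:
        e=W[r,s];lat=(e[:,:2]-P0)@ey;lo=(e[:,:2]-P0)@ex
        print(r,s[0],s[-1],"lat %.1f..%.1f mid %.1f long %.0f z %.3f"%(lat.max()*1e3,lat.min()*1e3,(lat.max()+lat.min())*500,lo.mean()*1e3,e[:,2].max()))
for n in ["rod_left","wedge_tip","clip_left"]:
    for rr in bot.place_of(n,"top")[:1]:
        v,u=rr["point"];w=px2w(c,u,v,z=.109 if n!="wedge_tip" else .118);print(n,rr["confidence"],u,v,w,(w[:2]-P0)@ey,(w[:2]-P0)@ex)
E
```

```text
138 194 205 lat 15.1..-16.4 mid -0.6 long 190 z 0.138
140 189 206 lat 30.6..-16.4 mid 7.1 long 183 z 0.139
142 189 205 lat 28.3..-14.4 mid 7.0 long 176 z 0.136
144 194 207 lat 14.0..-23.9 mid -5.0 long 172 z 0.134
146 195 207 lat 11.5..-23.0 mid -5.8 long 168 z 0.126
148 197 200 lat 4.9..-4.0 mid 0.4 long 162 z 0.115
150 197 200 lat 4.1..-5.2 mid -0.6 long 156 z 0.117
152 197 200 lat 2.2..-5.8 mid -1.8 long 150 z 0.115
154 196 199 lat 4.5..-3.4 mid 0.6 long 144 z 0.117
156 197 198 lat 1.2..-2.7 mid -0.7 long 139 z 0.114
160 194 197 lat 5.5..-2.3 mid 1.6 long 125 z 0.120
162 193 197 lat 7.2..-4.3 mid 1.5 long 118 z 0.122
164 193 196 lat 5.5..-2.5 mid 1.5 long 112 z 0.126
166 192 196 lat 7.5..-3.9 mid 1.8 long 106 z 0.126
168 191 196 lat 9.1..-5.5 mid 1.8 long 99 z 0.128
170 191 196 lat 7.7..-5.3 mid 1.2 long 94 z 0.128
172 190 195 lat 9.2..-5.5 mid 1.9 long 87 z 0.131
174 190 195 lat 7.9..-6.3 mid 0.8 long 81 z 0.131
176 189 195 lat 9.7..-6.5 mid 1.6 long 75 z 0.130
178 189 195 lat 8.2..-6.7 mid 0.8 long 69 z 0.133
180 189 194 lat 6.4..-6.6 mid -0.1 long 63 z 0.134
182 190 194 lat 3.4..-6.7 mid -1.6 long 58 z 0.134
184 191 193 lat -1.0..-6.3 mid -3.6 long 52 z 0.133
rod_left 0.72 198.4 146.1 [0.64261166 0.20508904 0.109     ] 0.002435447080322656 0.16901758374766737
wedge_tip 0.44 199.4 161.2 [0.59536571 0.19909348 0.118     ] -0.01007713088567023 0.12306584409952889
clip_left 0.44 200.8 143.4 [0.65085672 0.19838433 0.109     ] -0.0030565250341123484 0.17811551472690787
```

View pics/i_top2.png

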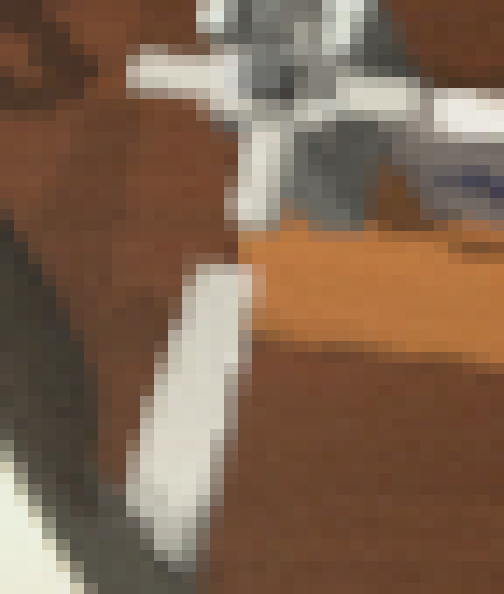

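```bash
python3 - <<'E'
from h import *
yaw=np.radians(-8);ex=np.array([np.cos(yaw),np.sin(yaw)]);ey=np.array([-np.sin(yaw),np.cos(yaw)])
P0=np.array([.4749,.2262])
p,d=bot.camera("top");c=bot.get_calibration("top")
def edge(row,lo,hi):
    b=p[row,lo:hi,0].astype(float);bg=b[:3].mean();mx=b.max();t=(bg+mx)/2
    i=np.argmax(b>t);return lo+i-1+(t-b[i-1])/(b[i]-b[i-1]),bg,mx
def line(u,v,z):
    w=px2w(c,u,v,z=z)[:2]-P0;return w@ey*1e3,w@ex*1e3
for r in range(147,156):
    u,bg,mx=edge(r,191,201);print("rod",r,round(u,2),"axis lat %.1f long %.0f"%tuple(np.array(line(u,r,.110))-[6,0]))
for r in range(157,178):
    u,bg,mx=edge(r,182,200);l=line(u,r,.12);lo=l[1]
    xw=lo+13; w=17 if xw<88 else 17-5*(xw-88)/50; z=(21.5 if xw<88 else 21.5-9.5*(xw-88)/50)+126-18.3
    l=line(u,r,z/1e3-.0015)
    print("bl",r,round(u,2),"ctr lat %.1f long %.0f"%(l[0]-w/2,l[1]))
p,d=bot.camera("scene");c=bot.get_calibration("scene");W=cloud(c,d)
lat=(W[...,:2]-P0)@ey*1e3;lo=(W[...,:2]-P0)@ex*1e3
for a in range(50,172,6):
    m=(lo>=a)&(lo<a+6)&(abs(lat)<14)&(W[...,2]>.1)
    if m.sum()>3: print("sc",a,m.sum(),"lat med %.1f %.1f %.1f z %.4f"%(np.median(lat[m]),lat[m].min(),lat[m].max(),np.percentile(W[m][:,2],85)))
E
```

```text
rod 147 196.41 axis lat 1.5 long 165
rod 148 196.75 axis lat -0.0 long 162
rod 149 196.67 axis lat -0.3 long 159
rod 150 196.62 axis lat -0.7 long 156
rod 151 196.58 axis lat -1.1 long 153
rod 152 196.45 axis lat -1.3 long 150
rod 153 196.22 axis lat -1.2 long 147
rod 154 195.99 axis lat -1.0 long 144
rod 155 196.1 axis lat -1.9 long 141
bl 157 196.59 ctr lat -5.2 long 134
bl 158 196.64 ctr lat -6.1 long 131
bl 159 196.57 ctr lat -6.6 long 128
bl 160 193.5 ctr lat 1.2 long 124
bl 161 193.36 ctr lat 0.8 long 121
bl 162 193.0 ctr lat 1.1 long 118
bl 163 192.67 ctr lat 1.2 long 114
bl 164 192.57 ctr lat 0.7 long 111
bl 165 192.14 ctr lat 1.1 long 108
bl 166 191.86 ctr lat 1.1 long 105
bl 167 191.67 ctr lat 0.9 long 102
bl 168 191.53 ctr lat 0.5 long 99
bl 169 191.18 ctr lat 0.7 long 96
bl 170 190.84 ctr lat 0.9 long 93
bl 171 190.62 ctr lat 0.7 long 90
bl 172 190.51 ctr lat 0.2 long 87
bl 173 190.11 ctr lat 0.6 long 83
bl 174 189.69 ctr lat 1.0 long 80
bl 175 189.54 ctr lat 0.6 long 77
bl 176 189.52 ctr lat -0.1 long 74
bl 177 189.16 ctr lat 0.3 long 71
sc 50 345 lat med 2.8 -13.7 13.6 z 0.5567
sc 56 346 lat med -3.7 -13.8 13.9 z 0.5526
sc 62 152 lat med -5.7 -13.7 8.8 z 0.5600
sc 68 59 lat med -9.4 -13.6 8.6 z 0.5532
sc 74 15 lat med 2.9 -6.9 8.4 z 0.1288
sc 80 17 lat med 3.8 -9.1 8.0 z 0.1284
sc 86 15 lat med 4.8 -5.1 8.1 z 0.1267
sc 92 12 lat med 3.3 -5.8 8.4 z 0.1266
sc 98 13 lat med 3.1 -7.0 8.5 z 0.1246
sc 104 12 lat med 1.7 -5.0 7.1 z 0.1230
sc 110 10 lat med 1.2 -6.7 6.6 z 0.1227
sc 116 10 lat med 2.3 -7.2 8.1 z 0.1211
sc 122 6 lat med 0.9 -6.0 6.6 z 0.1194
sc 140 7 lat med 2.7 -0.9 4.2 z 0.1145
sc 146 9 lat med 2.8 -4.3 4.1 z 0.1137
sc 152 10 lat med 2.0 -3.3 5.0 z 0.1142
sc 158 6 lat med 1.2 -5.0 4.4 z 0.1144
sc 164 9 lat med 5.1 -5.2 12.8 z 0.1323
sc 170 23 lat med 3.9 -7.1 13.3 z 0.1352
```

Emit:
play_rows([
  {"fingers": -1, "x": 0, "y": -0.001, "z": 0.0014, "wx": 0, "wy": 0, "wz": 0},
  {"fingers": -1, "x": 0, "y": -0.001, "z": 0.0014, "wx": 0, "wy": 0, "wz": 0},
  {"fingers": -1, "x": -0.01, "y": -0.001, "z": 0.0014, "wx": 0, "wy": 0, "wz": 0},
  {"fingers": -1, "x": -0.02, "y": -0.001, "z": 0.0014, "wx": 0, "wy": 0, "wz": 0},
  {"fingers": -1, "x": -0.028, "y": -0.001, "z": 0.0014, "wx": 0, "wy": 0, "wz": 0},
  {"fingers": -1, "x": -0.035, "y": -0.001, "z": 0.0014, "wx": 0, "wy": 0, "wz": 0},
  {"fingers": -1, "x": -0.035, "y": -0.001, "z": 0.0014, "wx": 0, "wy": 0, "wz": 0},
  {"fingers": -1, "x": -0.035, "y": -0.001, "z": 0.0014, "wx": 0, "wy": 0, "wz": 0},
])

```text
time: 10.33
ee_pos: [0.509, 0.2198, 0.1227]
tcp_rot: [-179.9, -0.1, 172.0]
wrist_force: [0.2, -0.1, -1.7]
opening: 0.0194
```

```bash
cat > v.py <<'E'
from h import *
import sys
n=sys.argv[1]
o=bot.get_obs();print(o["time"],o["ee_pos"],o["tcp_rot"],o["wrist_force"],o["opening"])
A=[]
for cam in ["scene","top"]:
    p,d=bot.camera(cam)
    a=(210,290,220,320) if cam=="scene" else (125,205,160,260)
    A.append(cv2.resize(p[a[0]:a[1],a[2]:a[3]],None,fx=4,fy=4,interpolation=cv2.INTER_CUBIC))
cv2.imwrite(f"pics/{n}.png",np.hstack(A)[:, :800])
E
python3 v.py j1
```

```text
10.3333 [0.50900346 0.21979534 0.12272475] [-1.79908430e+02 -9.72545297e-02  1.71984625e+02] [ 0.20060781 -0.11077877 -1.68812727] 0.01943961731410159
```

View pics/j1.png

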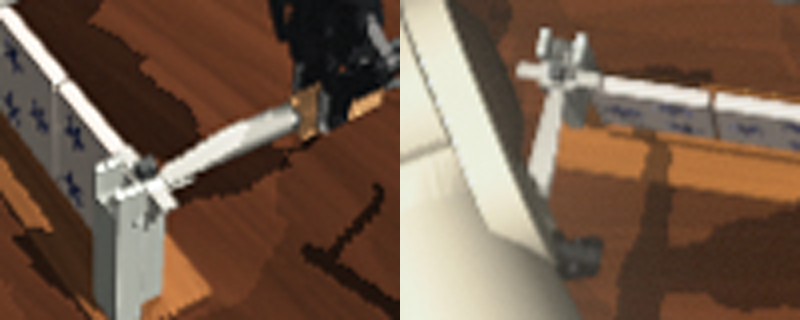

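Emit:
play_rows([
  {"fingers": -1, "x": -0.005, "y": 0, "z": 0, "wx": 0, "wy": 0, "wz": 0},
  {"fingers": -1, "x": -0.01, "y": 0, "z": 0, "wx": 0, "wy": 0, "wz": 0},
  {"fingers": -1, "x": -0.015, "y": 0, "z": 0, "wx": 0, "wy": 0, "wz": 0},
  {"fingers": -1, "x": -0.02, "y": 0, "z": 0, "wx": 0, "wy": 0, "wz": 0},
  {"fingers": -1, "x": -0.025, "y": 0, "z": 0, "wx": 0, "wy": 0, "wz": 0},
  {"fingers": -1, "x": -0.025, "y": 0, "z": 0, "wx": 0, "wy": 0, "wz": 0},
])

```text
time: 10.93
ee_pos: [0.5342, 0.2164, 0.1227]
tcp_rot: [-179.9, -0.1, 172.0]
wrist_force: [0.3, 0.5, -2.5]
opening: 0.0196
```

```bash
python3 v.py j2
```

```text
10.9333 [0.53417724 0.21637274 0.12269138] [-1.79915515e+02 -6.99275899e-02  1.72003903e+02] [ 0.33968607  0.45358244 -2.51405602] 0.019562936735893807
```

View pics/j2.png

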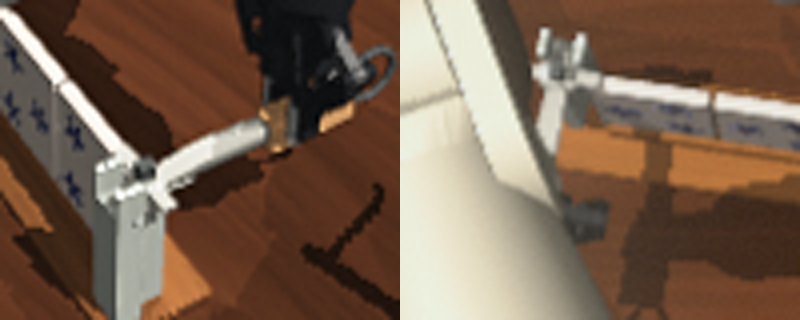

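The nose has gone in under the clip with little force. I'll keep pushing.

Emit:
play_rows([
  {"fingers": -1, "x": -0.005, "y": 0, "z": 0, "wx": 0, "wy": 0, "wz": 0},
  {"fingers": -1, "x": -0.01, "y": 0, "z": 0, "wx": 0, "wy": 0, "wz": 0},
  {"fingers": -1, "x": -0.015, "y": 0, "z": 0, "wx": 0, "wy": 0, "wz": 0},
  {"fingers": -1, "x": -0.02, "y": 0, "z": 0, "wx": 0, "wy": 0, "wz": 0},
  {"fingers": -1, "x": -0.02, "y": 0, "z": 0, "wx": 0, "wy": 0, "wz": 0},
])

```text
time: 11.45
ee_pos: [0.5538, 0.2137, 0.1228]
tcp_rot: [-179.9, -0.1, 172.0]
wrist_force: [-0.2, -0.3, -1.7]
opening: 0.0198
```

```bash
python3 v.py j3
```

```text
11.45 [0.55376147 0.21372652 0.12279688] [-1.79920686e+02 -6.59358155e-02  1.72024482e+02] [-0.22208241 -0.31099182 -1.74600441] 0.01976958485752704
```

View pics/j3.png

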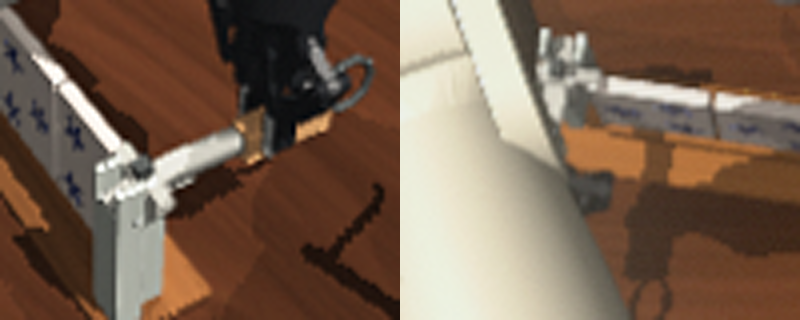

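Emit:
play_rows([
  {"fingers": -1, "x": -0.005, "y": 0, "z": 0, "wx": 0, "wy": 0, "wz": 0},
  {"fingers": -1, "x": -0.01, "y": 0, "z": 0, "wx": 0, "wy": 0, "wz": 0},
  {"fingers": -1, "x": -0.014, "y": 0, "z": 0, "wx": 0, "wy": 0, "wz": 0},
  {"fingers": -1, "x": -0.014, "y": 0, "z": 0, "wx": 0, "wy": 0, "wz": 0},
])

```text
time: 11.88
ee_pos: [0.568, 0.2117, 0.1228]
tcp_rot: [-179.9, -0.0, 172.0]
wrist_force: [-0.2, 0.1, -2.6]
opening: 0.0195
```

```bash
python3 v.py j4
```

```text
11.8833 [0.56799907 0.21169385 0.12282526] [-1.79924251e+02 -2.47590126e-02  1.72006967e+02] [-0.15523657  0.11760494 -2.58639835] 0.019505958516218242
```

View pics/j4.png

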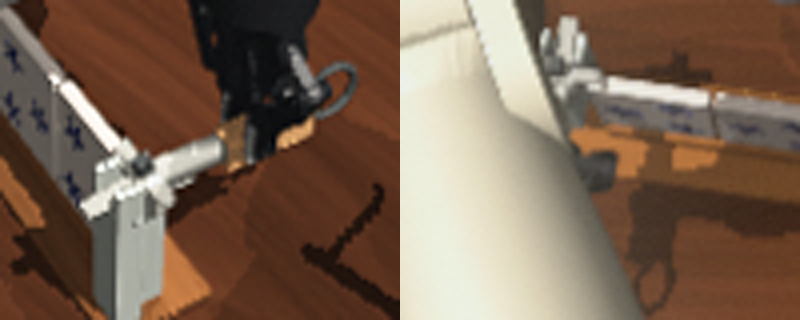

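The nose now shows between the cheeks and the clip is rising. Twenty millimetres more.

Emit:
play_rows([
  {"fingers": -1, "x": -0.005, "y": 0, "z": 0, "wx": 0, "wy": 0, "wz": 0},
  {"fingers": -1, "x": -0.01, "y": 0, "z": 0, "wx": 0, "wy": 0, "wz": 0},
  {"fingers": -1, "x": -0.015, "y": 0, "z": 0, "wx": 0, "wy": 0, "wz": 0},
  {"fingers": -1, "x": -0.019, "y": 0, "z": 0, "wx": 0, "wy": 0, "wz": 0},
  {"fingers": -1, "x": -0.019, "y": 0, "z": 0, "wx": 0, "wy": 0, "wz": 0},
  {"fingers": -1, "x": -0.019, "y": 0, "z": 0, "wx": 0, "wy": 0, "wz": 0},
])

```text
time: 12.48
ee_pos: [0.5864, 0.2092, 0.1233]
tcp_rot: [-179.9, -0.0, 172.0]
wrist_force: [0.2, 0.3, 1.0]
opening: 0.0193
```

```bash
python3 v.py j5
```

```text
12.4833 [0.58640226 0.20915782 0.12331593] [-1.79944293e+02 -1.78551440e-02  1.72008026e+02] [0.1845281  0.27032711 0.96114804] 0.01925327740000327
```

View pics/j5.png

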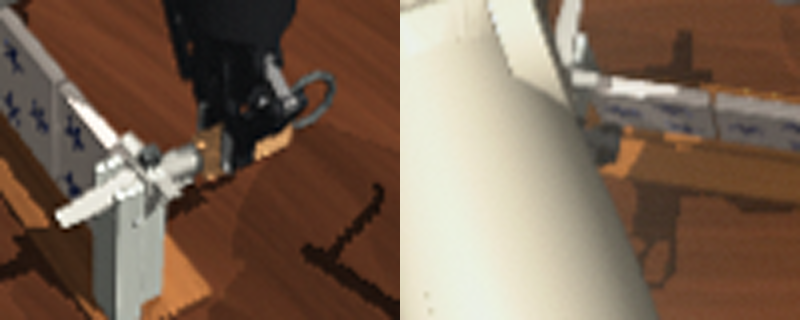

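Clip is up on the level part of the blade. Lifting.

Emit:
play_rows([
  {"fingers": -1, "x": 0, "y": 0, "z": -0.002, "wx": 0, "wy": 0, "wz": 0},
  {"fingers": -1, "x": 0, "y": 0, "z": -0.004, "wx": 0, "wy": 0, "wz": 0},
  {"fingers": -1, "x": 0, "y": 0, "z": -0.007, "wx": 0, "wy": 0, "wz": 0},
  {"fingers": -1, "x": 0, "y": 0, "z": -0.01, "wx": 0, "wy": 0, "wz": 0},
  {"fingers": -1, "x": 0, "y": 0, "z": -0.01, "wx": 0, "wy": 0, "wz": 0},
  {"fingers": -1, "x": 0, "y": 0, "z": -0.012, "wx": 0, "wy": 0, "wz": 0},
  {"fingers": -1, "x": 0, "y": 0, "z": -0.014, "wx": 0, "wy": 0, "wz": 0},
  {"fingers": -1, "x": 0, "y": 0, "z": -0.014, "wx": 0, "wy": 0, "wz": 0},
  {"fingers": -1, "x": 0, "y": 0, "z": -0.014, "wx": 0, "wy": 0, "wz": 0},
  {"fingers": -1, "x": 0, "y": 0, "z": -0.017, "wx": 0, "wy": 0, "wz": 0},
  {"fingers": -1, "x": 0, "y": 0, "z": -0.02, "wx": 0, "wy": 0, "wz": 0},
  {"fingers": -1, "x": 0, "y": 0, "z": -0.023, "wx": 0, "wy": 0, "wz": 0},
  {"fingers": -1, "x": 0, "y": 0, "z": -0.026, "wx": 0, "wy": 0, "wz": 0},
  {"fingers": -1, "x": 0, "y": 0, "z": -0.03, "wx": 0, "wy": 0, "wz": 0},
  {"fingers": -1, "x": 0, "y": 0, "z": -0.03, "wx": 0, "wy": 0, "wz": 0},
])

```text
time: 13.83
ee_pos: [0.5863, 0.2094, 0.1541]
tcp_rot: [-180.0, 0.0, 172.0]
wrist_force: [-0.1, 0.4, -1.4]
opening: 0.0197
```

```bash
python3 v.py j6
```

```text
13.8333 [0.58625312 0.20935638 0.15413339] [-1.79964198e+02  9.67588072e-03  1.72025892e+02] [-0.05450919  0.37787611 -1.36769946] 0.019654181874339066
```

View pics/j6.png

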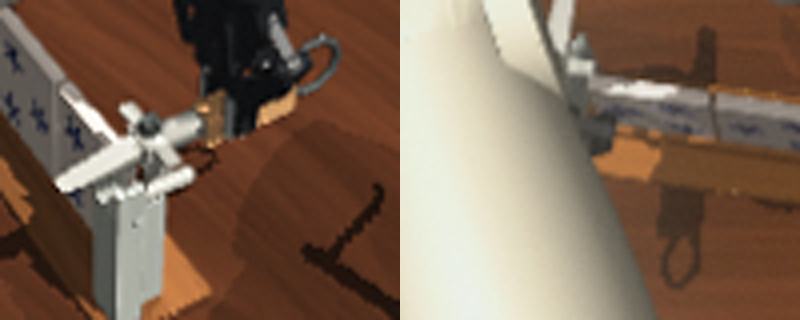

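Clip rides on the blade, clear of the rod. Raising it and carrying it over towards the tray.

```bash
python3 - <<'E'
from h import *
goal([.52,-.14,.22],[180,0,172])
E
```

```text
GOAL shift [ 0.017  -0.3552 -0.0664] turn [-0.06 -0.04  0.03] rows>=8.7
```

Emit:
play_rows([
  {"fingers": -1, "x": 0, "y": 0, "z": -0.015, "wx": 0, "wy": 0, "wz": 0},
  {"fingers": -1, "x": 0, "y": 0, "z": -0.035, "wx": 0, "wy": 0, "wz": 0},
  {"fingers": -1, "x": 0, "y": 0, "z": -0.055, "wx": 0, "wy": 0, "wz": 0},
  {"fingers": -1, "x": 0.002, "y": -0.01, "z": -0.066, "wx": 0, "wy": 0, "wz": 0},
  {"fingers": -1, "x": 0.005, "y": -0.03, "z": -0.066, "wx": 0, "wy": 0, "wz": 0},
  {"fingers": -1, "x": 0.008, "y": -0.055, "z": -0.066, "wx": 0, "wy": 0, "wz": 0},
  {"fingers": -1, "x": 0.01, "y": -0.085, "z": -0.066, "wx": 0, "wy": 0, "wz": 0},
  {"fingers": -1, "x": 0.013, "y": -0.115, "z": -0.066, "wx": 0, "wy": 0, "wz": 0},
  {"fingers": -1, "x": 0.017, "y": -0.145, "z": -0.066, "wx": 0, "wy": 0, "wz": 0},
  {"fingers": -1, "x": 0.017, "y": -0.175, "z": -0.066, "wx": 0, "wy": 0, "wz": 0},
  {"fingers": -1, "x": 0.017, "y": -0.205, "z": -0.066, "wx": 0, "wy": 0, "wz": 0},
  {"fingers": -1, "x": 0.017, "y": -0.235, "z": -0.066, "wx": 0, "wy": 0, "wz": 0},
  {"fingers": -1, "x": 0.017, "y": -0.265, "z": -0.066, "wx": 0, "wy": 0, "wz": 0},
  {"fingers": -1, "x": 0.017, "y": -0.295, "z": -0.066, "wx": 0, "wy": 0, "wz": 0},
  {"fingers": -1, "x": 0.017, "y": -0.32, "z": -0.066, "wx": 0, "wy": 0, "wz": 0},
  {"fingers": -1, "x": 0.017, "y": -0.34, "z": -0.066, "wx": 0, "wy": 0, "wz": 0},
  {"fingers": -1, "x": 0.017, "y": -0.35, "z": -0.066, "wx": 0, "wy": 0, "wz": 0},
  {"fingers": -1, "x": 0.017, "y": -0.355, "z": -0.066, "wx": 0, "wy": 0, "wz": 0},
  {"fingers": -1, "x": 0.017, "y": -0.355, "z": -0.066, "wx": 0, "wy": 0, "wz": 0},
])

```text
time: 15.52
ee_pos: [0.5196, -0.1405, 0.2192]
tcp_rot: [-179.9, -0.1, 172.0]
wrist_force: [0.3, -0.0, -2.2]
opening: 0.0198
```

```bash
python3 - <<'E'
from h import *
o=bot.get_obs();print(o["time"],o["ee_pos"],o["tcp_rot"],o["wrist_force"])
for cam in ["scene","top"]:
    p,d=bot.camera(cam);c=bot.get_calibration(cam);cv2.imwrite(f"pics/k_{cam}.png",p)
    for n,z in [("tray",0),("clip_left",.215),("wedge_tip",.21)]:
        for r in bot.place_of(n,cam)[:2]:
            v,u=r["point"];print(cam,n,r["confidence"],u,v,px2w(c,u,v,z=z))
    W=cloud(c,d)
    for r in bot.outline_of("tray",cam)[:1]:
        reg=r["region"];q=W[reg];q=q[(q[:,2]<.02)];print("tray cloud",r["confidence"],reg.sum(),cv2.minAreaRect((q[:,:2]*1000).astype(np.float32)),np.median(q[:,2]))
E
```

```text
15.5167 [ 0.51955872 -0.14052682  0.21923082] [-1.79929909e+02 -7.54446039e-02  1.71957099e+02] [ 0.30716566 -0.02165385 -2.24530021]
scene tray 0.83 190.3 204.6 [ 0.6016304  -0.21830143  0.        ]
scene clip_left 0.55 202.4 158.0 [ 0.57801896 -0.15061161  0.215     ]
scene wedge_tip 0.78 184.8 165.1 [ 0.63840018 -0.1552026   0.21      ]
tray cloud 0.76 868 ((595.3098754882812, -239.51368713378906), (198.79534912109375, 96.07121276855469), 84.30827331542969) 0.002573317102615713
top tray 0.23 163.5 127.7 [0.73083546 0.33569522 0.        ]
```

View pics/k_scene.png

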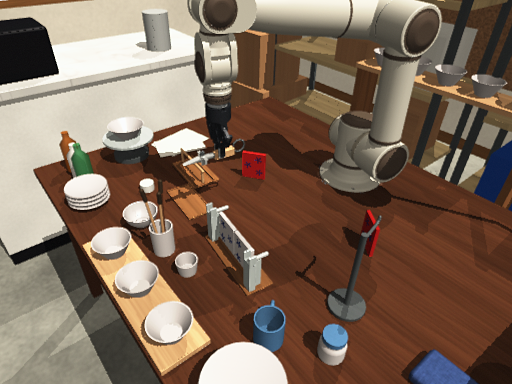

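View pics/k_top.png

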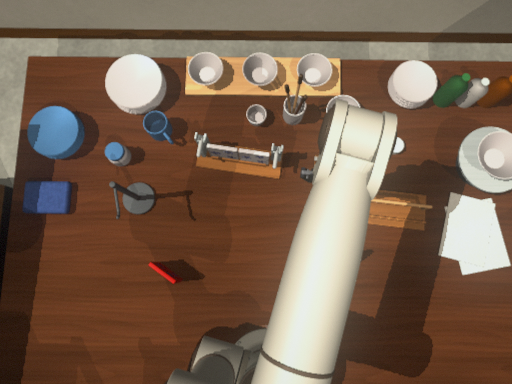

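```bash
python3 - <<'E'
from h import *
p,d=bot.camera("scene");c=bot.get_calibration("scene");W=cloud(c,d)
r=bot.outline_of("tray","scene")[0];reg=r["region"];print(r["confidence"],r["extent"])
o=p.copy();o[reg]=(o[reg]*.5+np.array([0,127,0])).astype(np.uint8)
def poly(cx,cy,yaw,col):
    y=np.radians(yaw);pts=[]
    for a,b in [(45,95),(45,-95),(-45,-95),(-45,95)]:
        w=[cx+(a*np.cos(y)-b*np.sin(y))/1e3,cy+(a*np.sin(y)+b*np.cos(y))/1e3,.005];pts.append(w2px(c,w))
    return np.array(pts)
pts=poly(.595,-.2395,-5.7,0)
x0,y0=140,130;k=6
big=cv2.resize(p[y0:y0+100,x0:x0+130],None,fx=k,fy=k,interpolation=cv2.INTER_CUBIC)
cv2.polylines(big,[((pts-[x0,y0])*k).astype(int)],True,(0,255,255),1)
pts=poly(.608,-.189,-7.5,0)
cv2.polylines(big,[((pts-[x0,y0])*k).astype(int)],True,(255,255,0),1)
cv2.imwrite("pics/k2.png",big)
E
```

```text
0.59 [168.2, 184.1, 208.1, 223.7]
```

View pics/k2.png

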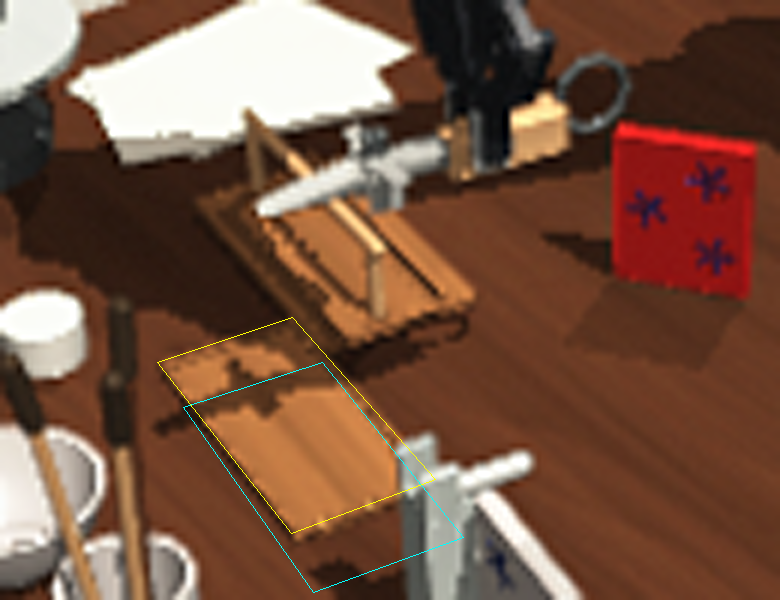

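Scene picture: the tray has been knocked aside. It now fits (0.596, -0.237), turned about -6° (yellow outline), so I'll aim there.

```bash
python3 - <<'E'
from h import *
goal([.522,-.227,.06],[180,0,172])
E
```

```text
GOAL shift [-0.0143 -0.086   0.1596] turn [-0.07 -0.06  0.04] rows>=4.4
```

Emit:
play_rows([
  {"fingers": -1, "x": -0.003, "y": -0.02, "z": 0, "wx": 0, "wy": 0, "wz": 0},
  {"fingers": -1, "x": -0.008, "y": -0.045, "z": 0.01, "wx": 0, "wy": 0, "wz": 0},
  {"fingers": -1, "x": -0.0143, "y": -0.07, "z": 0.03, "wx": 0, "wy": 0, "wz": 0},
  {"fingers": -1, "x": -0.0143, "y": -0.086, "z": 0.055, "wx": 0, "wy": 0, "wz": 0},
  {"fingers": -1, "x": -0.0143, "y": -0.086, "z": 0.08, "wx": 0, "wy": 0, "wz": 0},
  {"fingers": -1, "x": -0.0143, "y": -0.086, "z": 0.105, "wx": 0, "wy": 0, "wz": 0},
  {"fingers": -1, "x": -0.0143, "y": -0.086, "z": 0.13, "wx": 0, "wy": 0, "wz": 0},
  {"fingers": -1, "x": -0.0143, "y": -0.086, "z": 0.15, "wx": 0, "wy": 0, "wz": 0},
  {"fingers": -1, "x": -0.0143, "y": -0.086, "z": 0.159, "wx": 0, "wy": 0, "wz": 0},
  {"fingers": -1, "x": -0.0143, "y": -0.086, "z": 0.1596, "wx": 0, "wy": 0, "wz": 0},
  {"fingers": -1, "x": -0.0143, "y": -0.086, "z": 0.1596, "wx": 0, "wy": 0, "wz": 0},
])

```text
time: 17.03
ee_pos: [0.5221, -0.2272, 0.0604]
tcp_rot: [-179.9, -0.1, 172.0]
wrist_force: [-0.0, 0.5, -1.9]
opening: 0.0197
```

```bash
cat > v2.py <<'E'
from h import *
import sys
n=sys.argv[1]
o=bot.get_obs();print(o["time"],o["ee_pos"],o["tcp_rot"],o["wrist_force"],o["opening"])
p,d=bot.camera("scene");x0,y0=140,130;k=6
cv2.imwrite(f"pics/{n}.png",cv2.resize(p[y0:y0+100,x0:x0+130],None,fx=k,fy=k,interpolation=cv2.INTER_CUBIC))
E
python3 v2.py l1
```

```text
17.0333 [ 0.52207292 -0.22724834  0.06043657] [-1.79926845e+02 -5.56047296e-02  1.72025185e+02] [-0.04294949  0.45996168 -1.90120437] 0.019731609727443845
```

View pics/l1.png

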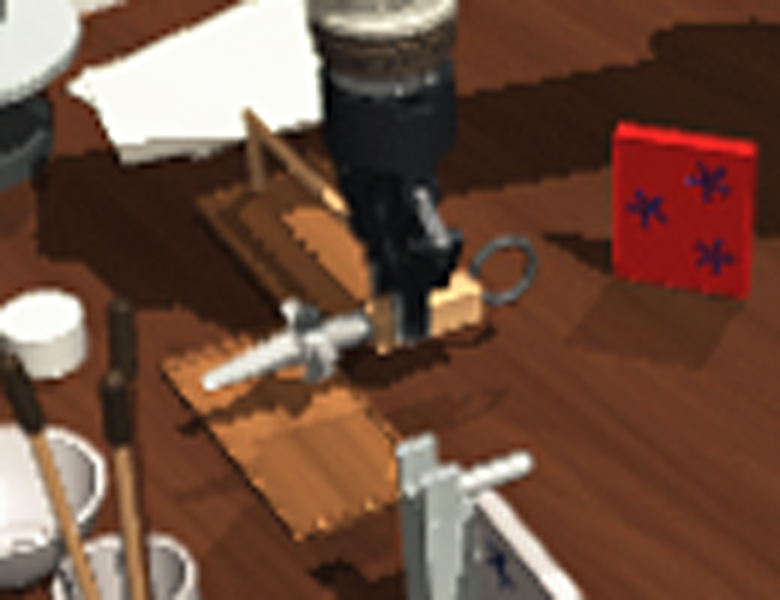

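Emit:
play_rows([
  {"fingers": -1, "x": 0, "y": 0, "z": 0.008, "wx": 0, "wy": 0, "wz": 0},
  {"fingers": -1, "x": 0, "y": 0, "z": 0.016, "wx": 0, "wy": 0, "wz": 0},
  {"fingers": -1, "x": 0, "y": 0, "z": 0.024, "wx": 0, "wy": 0, "wz": 0},
  {"fingers": -1, "x": 0, "y": 0, "z": 0.03, "wx": 0, "wy": 0, "wz": 0},
  {"fingers": -1, "x": 0, "y": 0, "z": 0.033, "wx": 0, "wy": 0, "wz": 0},
  {"fingers": -1, "x": 0, "y": 0, "z": 0.0345, "wx": 0, "wy": 0, "wz": 0},
  {"fingers": -1, "x": 0, "y": 0, "z": 0.0355, "wx": 0, "wy": 0, "wz": 0},
  {"fingers": -1, "x": 0, "y": 0, "z": 0.0355, "wx": 0, "wy": 0, "wz": 0},
  {"fingers": -1, "x": 0, "y": 0, "z": 0.0355, "wx": 0, "wy": 0, "wz": 0},
])

```text
time: 17.83
ee_pos: [0.5221, -0.2274, 0.0248]
tcp_rot: [-179.9, -0.0, 172.0]
wrist_force: [-0.6, -0.4, -2.4]
opening: 0.0199
```

```bash
python3 v2.py l2
```

```text
17.8333 [ 0.52211277 -0.22738978  0.02478112] [-1.79918586e+02 -2.80898264e-02  1.72020940e+02] [-0.62866172 -0.41898428 -2.35340996] 0.019853710366189305
```

View pics/l2.png

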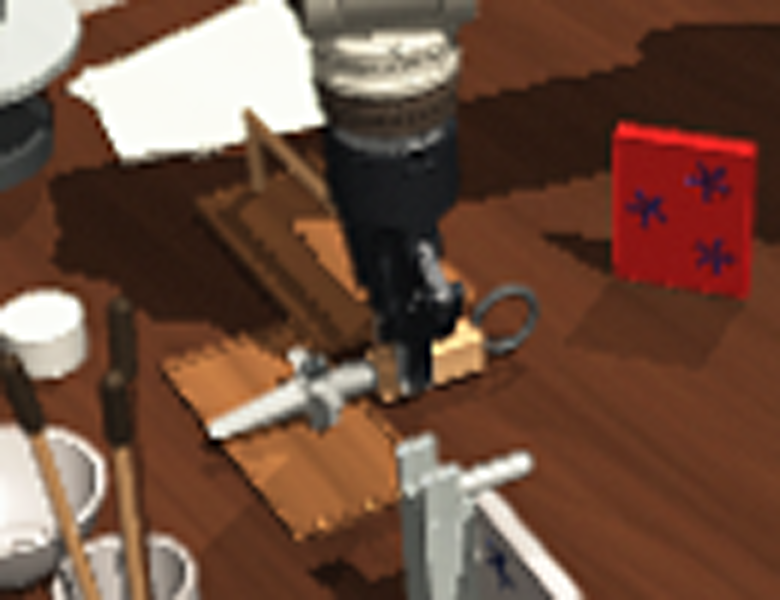

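Emit:
play_rows([
  {"fingers": -1, "x": 0, "y": 0, "z": 0.0015, "wx": 0, "wy": 0, "wz": 0},
  {"fingers": -1, "x": 0, "y": 0, "z": 0.0015, "wx": 0, "wy": 0, "wz": 0},
  {"fingers": -1, "x": 0, "y": 0, "z": 0.0015, "wx": 0, "wy": 0, "wz": 0},
  {"fingers": -1, "x": 0.003, "y": 0, "z": 0.0015, "wx": 0, "wy": 0, "wz": 0},
  {"fingers": -1, "x": 0.008, "y": 0, "z": 0.0015, "wx": 0, "wy": 0, "wz": 0},
  {"fingers": -1, "x": 0.014, "y": 0, "z": 0.0015, "wx": 0, "wy": 0, "wz": 0},
  {"fingers": -1, "x": 0.02, "y": 0, "z": 0.0015, "wx": 0, "wy": 0, "wz": 0},
  {"fingers": -1, "x": 0.02, "y": 0, "z": 0.0015, "wx": 0, "wy": 0, "wz": 0},
])

```text
time: 18.55
ee_pos: [0.5008, -0.2243, 0.023]
tcp_rot: [-179.9, -0.1, 172.0]
wrist_force: [0.2, 0.4, -3.1]
opening: 0.0197
```

```bash
python3 v2.py l3
```

```text
18.55 [ 0.50083039 -0.22427672  0.02301166] [-1.79934045e+02 -9.39344609e-02  1.72009305e+02] [ 0.16019935  0.35429799 -3.10758974] 0.019729201138319746
```

View pics/l3.png

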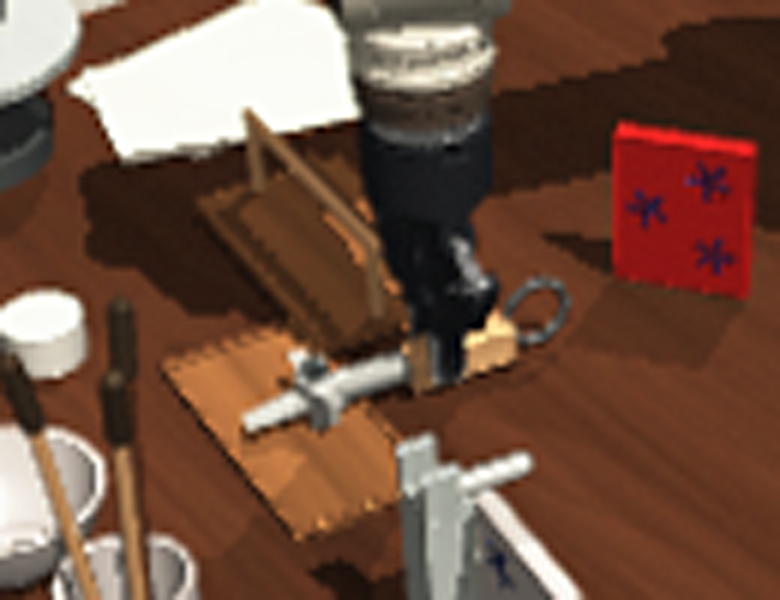

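The clip stays where it stood while the blade slides back. I'll draw the blade fully out.

Emit:
play_rows([
  {"fingers": -1, "x": 0.006, "y": 0, "z": 0, "wx": 0, "wy": 0, "wz": 0},
  {"fingers": -1, "x": 0.013, "y": 0, "z": 0, "wx": 0, "wy": 0, "wz": 0},
  {"fingers": -1, "x": 0.02, "y": 0, "z": 0, "wx": 0, "wy": 0, "wz": 0},
  {"fingers": -1, "x": 0.028, "y": 0, "z": 0, "wx": 0, "wy": 0, "wz": 0},
  {"fingers": -1, "x": 0.036, "y": 0, "z": 0, "wx": 0, "wy": 0, "wz": 0},
  {"fingers": -1, "x": 0.044, "y": 0, "z": 0, "wx": 0, "wy": 0, "wz": 0},
  {"fingers": -1, "x": 0.052, "y": 0, "z": 0, "wx": 0, "wy": 0, "wz": 0},
  {"fingers": -1, "x": 0.062, "y": 0, "z": 0, "wx": 0, "wy": 0, "wz": 0},
  {"fingers": -1, "x": 0.075, "y": 0, "z": 0, "wx": 0, "wy": 0, "wz": 0},
  {"fingers": -1, "x": 0.09, "y": 0, "z": 0, "wx": 0, "wy": 0, "wz": 0},
  {"fingers": -1, "x": 0.09, "y": 0, "z": 0, "wx": 0, "wy": 0, "wz": 0},
])

```text
time: 19.52
ee_pos: [0.4105, -0.2115, 0.0229]
tcp_rot: [-179.9, -0.1, 172.0]
wrist_force: [-0.8, -0.1, -1.3]
opening: 0.0195
```

```bash
python3 v2.py l4
```

```text
19.5167 [ 0.41047757 -0.2114608   0.02287623] [-1.79944218e+02 -1.44530835e-01  1.71997891e+02] [-0.82126435 -0.10807332 -1.32627747] 0.019549695078249826
```

View pics/l4.png

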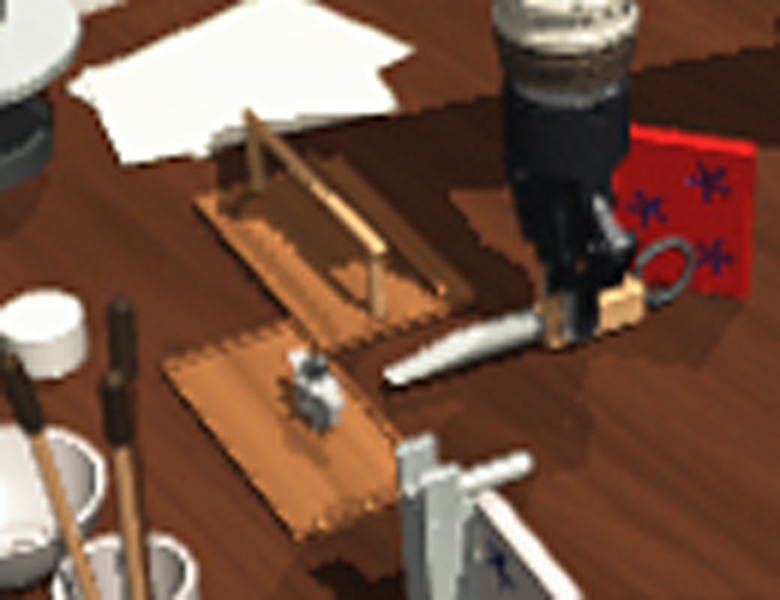

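The clip stands in the tray and the wedge is clear. To hang the wedge I want the opposite grip, so the last joint stays inside its range: lay it down, turn the hand half round, and grip it again.

```bash
python3 - <<'E'
from h import *
goal([.41,-.12,.06],[180,0,150])
goal([.42,.05,.0190],[180,0,120])
print(bot.get_obs()["q"])
E
```

```text
GOAL shift [ 0.0147  0.0907 -0.0369] turn [-0.09 -0.03 21.99] rows>=3.1
GOAL shift [0.0285 0.2605 0.0039] turn [-9.000e-02 -1.000e-02  5.199e+01] rows>=7.3
[-27.16798273  -5.23855698 -24.47770386  70.78282192  -0.08872988
 -19.15828154]
```

Emit:
play_rows([
  {"fingers": -1, "x": 0, "y": 0.01, "z": -0.02, "wx": 0, "wy": 0, "wz": 0},
  {"fingers": -1, "x": 0.005, "y": 0.04, "z": -0.045, "wx": 0, "wy": 0, "wz": 5},
  {"fingers": -1, "x": 0.01, "y": 0.08, "z": -0.06, "wx": 0, "wy": 0, "wz": 12},
  {"fingers": -1, "x": 0.015, "y": 0.12, "z": -0.06, "wx": 0, "wy": 0, "wz": 19},
  {"fingers": -1, "x": 0.02, "y": 0.16, "z": -0.06, "wx": 0, "wy": 0, "wz": 26},
  {"fingers": -1, "x": 0.025, "y": 0.2, "z": -0.06, "wx": 0, "wy": 0, "wz": 33},
  {"fingers": -1, "x": 0.0285, "y": 0.24, "z": -0.06, "wx": 0, "wy": 0, "wz": 40},
  {"fingers": -1, "x": 0.0285, "y": 0.26, "z": -0.05, "wx": 0, "wy": 0, "wz": 47},
  {"fingers": -1, "x": 0.0285, "y": 0.26, "z": -0.03, "wx": 0, "wy": 0, "wz": 52},
  {"fingers": -1, "x": 0.0285, "y": 0.26, "z": -0.015, "wx": 0, "wy": 0, "wz": 52},
  {"fingers": -1, "x": 0.0285, "y": 0.26, "z": -0.005, "wx": 0, "wy": 0, "wz": 52},
  {"fingers": -1, "x": 0.0285, "y": 0.26, "z": 0, "wx": 0, "wy": 0, "wz": 52},
  {"fingers": -1, "x": 0.0285, "y": 0.26, "z": 0.003, "wx": 0, "wy": 0, "wz": 52},
  {"fingers": -1, "x": 0.0285, "y": 0.26, "z": 0.0045, "wx": 0, "wy": 0, "wz": 52},
  {"fingers": -1, "x": 0.0285, "y": 0.26, "z": 0.0045, "wx": 0, "wy": 0, "wz": 52},
  {"fingers": -1, "x": 0.0285, "y": 0.26, "z": 0.0045, "wx": 0, "wy": 0, "wz": 52},
])

```text
time: 20.9
ee_pos: [0.4213, 0.0491, 0.019]
tcp_rot: [-180.0, 0.0, 120.0]
wrist_force: [1.3, -0.7, -1.4]
opening: 0.0196
```

Emit:
play_rows([
  {"fingers": -0.2, "x": 0, "y": 0, "z": 0, "wx": 0, "wy": 0, "wz": 0},
  {"fingers": -0.2, "x": 0, "y": 0, "z": 0, "wx": 0, "wy": 0, "wz": 0},
  {"fingers": -0.2, "x": 0, "y": 0, "z": 0, "wx": 0, "wy": 0, "wz": 0},
  {"fingers": 0.2, "x": 0, "y": 0, "z": 0, "wx": 0, "wy": 0, "wz": 0},
  {"fingers": 1, "x": 0, "y": 0, "z": -0.03, "wx": 0, "wy": 0, "wz": 0},
  {"fingers": 1, "x": 0, "y": 0, "z": -0.07, "wx": 0, "wy": 0, "wz": -7},
  {"fingers": 1, "x": 0, "y": 0, "z": -0.1, "wx": 0, "wy": 0, "wz": -14},
  {"fingers": 1, "x": 0, "y": 0, "z": -0.13, "wx": 0, "wy": 0, "wz": -21},
  {"fingers": 1, "x": 0, "y": 0, "z": -0.13, "wx": 0, "wy": 0, "wz": -28},
  {"fingers": 1, "x": 0, "y": 0, "z": -0.13, "wx": 0, "wy": 0, "wz": -35},
  {"fingers": 1, "x": 0, "y": 0, "z": -0.13, "wx": 0, "wy": 0, "wz": -42},
  {"fingers": 1, "x": 0, "y": 0, "z": -0.13, "wx": 0, "wy": 0, "wz": -49},
  {"fingers": 1, "x": 0, "y": 0, "z": -0.13, "wx": 0, "wy": 0, "wz": -56},
  {"fingers": 1, "x": 0, "y": 0, "z": -0.13, "wx": 0, "wy": 0, "wz": -63},
  {"fingers": 1, "x": 0, "y": 0, "z": -0.13, "wx": 0, "wy": 0, "wz": -70},
  {"fingers": 1, "x": 0, "y": 0, "z": -0.13, "wx": 0, "wy": 0, "wz": -77},
  {"fingers": 1, "x": 0, "y": 0, "z": -0.13, "wx": 0, "wy": 0, "wz": -84},
  {"fingers": 1, "x": 0, "y": 0, "z": -0.13, "wx": 0, "wy": 0, "wz": -91},
])

```text
time: 22.4
ee_pos: [0.421, 0.0496, 0.1484]
tcp_rot: [-180.0, -0.1, -148.6]
wrist_force: [0.8, 0.2, 0.3]
opening: 0.0857
```

Emit:
play_rows([
  {"fingers": 1, "x": 0, "y": 0, "z": 0, "wx": 0, "wy": 0, "wz": -7},
  {"fingers": 1, "x": 0, "y": 0, "z": 0, "wx": 0, "wy": 0, "wz": -14},
  {"fingers": 1, "x": 0, "y": 0, "z": 0, "wx": 0, "wy": 0, "wz": -21},
  {"fingers": 1, "x": 0, "y": 0, "z": 0, "wx": 0, "wy": 0, "wz": -28},
  {"fingers": 1, "x": 0, "y": 0, "z": 0, "wx": 0, "wy": 0, "wz": -35},
  {"fingers": 1, "x": 0, "y": 0, "z": 0, "wx": 0, "wy": 0, "wz": -42},
  {"fingers": 1, "x": 0, "y": 0, "z": 0, "wx": 0, "wy": 0, "wz": -49},
  {"fingers": 1, "x": 0, "y": 0, "z": 0, "wx": 0, "wy": 0, "wz": -56},
  {"fingers": 1, "x": 0, "y": 0, "z": 0, "wx": 0, "wy": 0, "wz": -63},
  {"fingers": 1, "x": 0, "y": 0, "z": 0, "wx": 0, "wy": 0, "wz": -70},
  {"fingers": 1, "x": 0, "y": 0, "z": 0, "wx": 0, "wy": 0, "wz": -77},
  {"fingers": 1, "x": 0, "y": 0, "z": 0, "wx": 0, "wy": 0, "wz": -84},
  {"fingers": 1, "x": 0, "y": 0, "z": 0, "wx": 0, "wy": 0, "wz": -89},
  {"fingers": 1, "x": 0, "y": 0, "z": 0, "wx": 0, "wy": 0, "wz": -89},
  {"fingers": 1, "x": 0, "y": 0, "z": 0, "wx": 0, "wy": 0, "wz": -89},
  {"fingers": 1, "x": 0, "y": 0, "z": 0, "wx": 0, "wy": 0, "wz": -89},
])

```text
time: 23.73
ee_pos: [0.421, 0.0496, 0.1483]
tcp_rot: [179.9, -0.0, -60.1]
wrist_force: [0.9, -0.3, 0.1]
opening: 0.0854
```

```bash
python3 - <<'E'
from look import *
o,c,p,d,W=wl("m1")
print(o["time"],o["q"],o["ee_pos"],o["tcp_rot"])
for n,z in [("wedge",0),("wedge_eye",.024),("wedge_tip",.011)]:
    for r in bot.place_of(n,"wrist")[:1]:
        v,u=r["point"];print(n,r["confidence"],u,v,px2w(c,u,v,z=z))
for cam in ["scene","top"]:
    p,d=bot.camera(cam);c=bot.get_calibration(cam);W=cloud(c,d);np.savez(f"hk_{cam}.npz",p=p,W=W)
    for n,z in [("wedge_eye",.024),("wedge_tip",.011),("hook_stand",0),("hook_bar",.235),("clip_left",.017)]:
        for r in bot.place_of(n,cam)[:1]:
            v,u=r["point"];print(cam,n,r["confidence"],u,v,px2w(c,u,v,z=z))
    m=(W[...,2]>.215)&(W[...,2]<.27)&(abs(W[...,0]-.45)<.12)&(abs(W[...,1]-.4)<.06)
    q=W[m];print(len(q));print(np.round(q[np.argsort(q[:,0])],3)[::3])
E
```

```text
23.7333 [ 6.75361639e+00 -1.31616881e+01 -1.74091958e+01  8.58183451e+01
 -5.42067054e-02 -1.13101111e+02] [0.42100033 0.04959458 0.14834082] [ 1.79918159e+02 -2.40223447e-02 -6.01452245e+01]
wedge 0.78 261.1 194.6 [0.41348947 0.05835375 0.        ]
wedge_eye 0.59 262.5 255.8 [0.38605018 0.10368948 0.024     ]
wedge_tip 0.84 257.9 34.4 [ 0.4846751  -0.05932425  0.011     ]
scene wedge_eye 0.64 299.4 221.9 [0.38406701 0.10341321 0.024     ]
scene wedge_tip 0.9 248.1 211.9 [ 0.47423655 -0.05126439  0.011     ]
scene hook_stand 0.74 345.5 303.5 [0.49815893 0.39565836 0.        ]
scene hook_bar 0.79 370.2 230.3 [0.46044315 0.38921234 0.235     ]
scene clip_left 0.53 190.5 195.1 [ 0.58267923 -0.24545455  0.017     ]
200
[[0.417 0.384 0.25 ]
 [0.42  0.383 0.25 ]
 [0.421 0.385 0.246]
 [0.422 0.379 0.249]
 [0.424 0.385 0.244]
 [0.425 0.386 0.242]
 [0.425 0.383 0.244]
 [0.428 0.386 0.241]
 [0.429 0.383 0.243]
 [0.431 0.385 0.242]
 [0.432 0.384 0.239]
 [0.435 0.383 0.24 ]
 [0.439 0.383 0.238]
 [0.441 0.388 0.237]
 [0.442 0.383 0.237]
 [0.445 0.385 0.237]
 [0.451 0.392 0.238]
 [0.452 0.387 0.23
[... 1741 characters left out ...]
0.24 ]
 [0.468 0.394 0.239]
 [0.47  0.391 0.24 ]
 [0.473 0.396 0.241]
 [0.473 0.39  0.237]
 [0.476 0.398 0.236]
 [0.478 0.397 0.24 ]
 [0.481 0.393 0.237]
 [0.484 0.398 0.237]
 [0.486 0.399 0.237]
 [0.489 0.396 0.238]
 [0.491 0.402 0.237]
 [0.494 0.396 0.238]
 [0.495 0.401 0.248]
 [0.496 0.401 0.256]
 [0.496 0.396 0.254]
 [0.497 0.397 0.236]
 [0.497 0.396 0.233]
 [0.499 0.395 0.242]
 [0.499 0.404 0.254]
 [0.499 0.394 0.222]
 [0.5   0.394 0.246]
 [0.501 0.406 0.256]
 [0.501 0.404 0.254]
 [0.502 0.403 0.252]
 [0.503 0.393 0.219]
 [0.504 0.404 0.255]
 [0.504 0.394 0.254]
 [0.505 0.392 0.236]
 [0.506 0.392 0.244]
 [0.507 0.407 0.253]
 [0.507 0.4   0.252]
 [0.509 0.397 0.256]
 [0.51  0.397 0.222]]
```

View pics/m1.png

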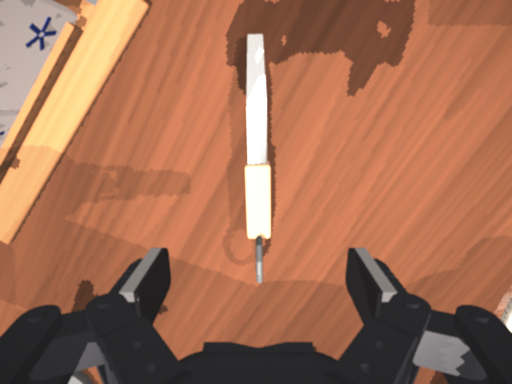

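Hook: post at about (0.504, 0.400), tip (0.4175, 0.383), yaw about 11.4°. The wedge lies right under the hand (eye to nose 191 mm). Grasping again.

Emit:
play_rows([
  {"fingers": 1, "x": 0, "y": 0, "z": 0.04, "wx": 0, "wy": 0, "wz": -1.2},
  {"fingers": 1, "x": 0, "y": 0, "z": 0.08, "wx": 0, "wy": 0, "wz": -1.2},
  {"fingers": 0.3, "x": 0, "y": 0, "z": 0.11, "wx": 0, "wy": 0, "wz": -1.2},
  {"fingers": 0, "x": 0, "y": 0, "z": 0.124, "wx": 0, "wy": 0, "wz": -1.2},
  {"fingers": -0.2, "x": 0, "y": 0, "z": 0.131, "wx": 0, "wy": 0, "wz": -1.2},
  {"fingers": -0.2, "x": 0, "y": 0, "z": 0.131, "wx": 0, "wy": 0, "wz": -1.2},
  {"fingers": -0.2, "x": 0, "y": 0, "z": 0.131, "wx": 0, "wy": 0, "wz": -1.2},
  {"fingers": -1, "x": 0, "y": 0, "z": 0.131, "wx": 0, "wy": 0, "wz": -1.2},
  {"fingers": -1, "x": 0, "y": 0, "z": 0.131, "wx": 0, "wy": 0, "wz": -1.2},
  {"fingers": -1, "x": 0, "y": 0, "z": 0.131, "wx": 0, "wy": 0, "wz": -1.2},
  {"fingers": -1, "x": 0, "y": 0, "z": 0.131, "wx": 0, "wy": 0, "wz": -1.2},
  {"fingers": -1, "x": 0, "y": 0, "z": 0.131, "wx": 0, "wy": 0, "wz": -1.2},
  {"fingers": -1, "x": 0, "y": 0, "z": 0.131, "wx": 0, "wy": 0, "wz": -1.2},
])

```text
time: 25.62
ee_pos: [0.422, 0.0496, 0.0192]
tcp_rot: [-179.9, -0.1, -58.8]
wrist_force: [-1.6, -1.4, 6.7]
opening: 0.0194
```

Emit:
play_rows([
  {"fingers": -1, "x": 0, "y": 0, "z": -0.03, "wx": 0, "wy": 0, "wz": 0},
  {"fingers": -1, "x": 0, "y": 0, "z": -0.07, "wx": 0, "wy": 0, "wz": 0},
  {"fingers": -1, "x": 0, "y": 0, "z": -0.11, "wx": 0, "wy": 0, "wz": 0},
  {"fingers": -1, "x": 0, "y": 0, "z": -0.15, "wx": 0, "wy": 0, "wz": 0},
  {"fingers": -1, "x": 0, "y": 0, "z": -0.19, "wx": 0, "wy": 0, "wz": 0},
  {"fingers": -1, "x": 0, "y": 0, "z": -0.22, "wx": 0, "wy": 0, "wz": 0},
  {"fingers": -1, "x": 0, "y": 0, "z": -0.22, "wx": 0, "wy": 0, "wz": 0},
  {"fingers": -1, "x": 0, "y": 0, "z": -0.22, "wx": 0, "wy": 0, "wz": 0},
])

```text
time: 26.28
ee_pos: [0.422, 0.0498, 0.2397]
tcp_rot: [-179.9, -0.1, -58.8]
wrist_force: [0.2, 0.5, -3.1]
opening: 0.0196
```

```bash
python3 - <<'E'
from h import *
c=bot.get_calibration("top")
for u,v in [(150,263),(176,282)]: print(px2w(c,u,v,z=.11))
W=np.load("hk_scene.npz")["W"]
m=(W[...,2]>.02)&(W[...,2]<.13)&(abs(W[...,0]-.3)<.09)&(abs(W[...,1]-.27)<.1)
print(np.nanmin(W[m],0),np.nanmax(W[m],0))
az=np.radians(87)
x=np.array([0,0,-1.]);z=np.array([np.cos(az),np.sin(az),0]);y=np.cross(z,x)
Rg=R.from_matrix(np.c_[x,y,z])
print(Rg.as_euler("xyz",degrees=True))
h=np.radians(11.4);xh=np.array([np.cos(h),np.sin(h),0]);post=np.array([.504,.4005,0])
def tcp(hx,ez): return post+hx*xh+[0,0,ez]-Rg.apply([-.065,0,-.0055])
for a,b in [(-.135,.242),(-.055,.242),(-.055,.221)]: print(tcp(a,b))
P=tcp(-.135,.242);P[2]=.25
goal([.40,.20,.28],Rg=Rg);goal(P,Rg=Rg)
E
```

```text
[0.30452943 0.32667746 0.11      ]
[0.25394866 0.25168924 0.11      ]
[0.25454533 0.25370444 0.02018383] [0.31136535 0.33361598 0.11190628]
[-87.  90.   0.]
[0.37195124 0.37930872 0.177     ]
[0.45037293 0.39512131 0.177     ]
[0.45037293 0.39512131 0.156     ]
GOAL shift [-0.1398 -0.0592 -0.0405] turn [ 26.68 -87.15  26.95] rows>=13.3
GOAL shift [-0.3077 -0.1281 -0.0107] turn [ 26.68 -87.15  26.95] rows>=13.3<sys>:0: UserWarning: Gimbal lock detected. Setting third angle to zero since it is not possible to uniquely determine all angles.
```

Emit:
play_rows([
  {"fingers": -1, "x": -0.014, "y": -0.006, "z": -0.004, "wx": 1.9, "wy": -6.2, "wz": 1.9},
  {"fingers": -1, "x": -0.028, "y": -0.012, "z": -0.008, "wx": 3.8, "wy": -12.5, "wz": 3.9},
  {"fingers": -1, "x": -0.04, "y": -0.018, "z": -0.012, "wx": 5.7, "wy": -18.7, "wz": 5.8},
  {"fingers": -1, "x": -0.055, "y": -0.024, "z": -0.016, "wx": 7.6, "wy": -24.9, "wz": 7.7},
  {"fingers": -1, "x": -0.07, "y": -0.03, "z": -0.02, "wx": 9.5, "wy": -31.1, "wz": 9.6},
  {"fingers": -1, "x": -0.085, "y": -0.036, "z": -0.024, "wx": 11.4, "wy": -37.3, "wz": 11.5},
  {"fingers": -1, "x": -0.1, "y": -0.042, "z": -0.028, "wx": 13.3, "wy": -43.6, "wz": 13.5},
  {"fingers": -1, "x": -0.115, "y": -0.048, "z": -0.032, "wx": 15.2, "wy": -49.8, "wz": 15.4},
  {"fingers": -1, "x": -0.125, "y": -0.053, "z": -0.036, "wx": 17.2, "wy": -56, "wz": 17.3},
  {"fingers": -1, "x": -0.135, "y": -0.057, "z": -0.04, "wx": 19.1, "wy": -62.3, "wz": 19.3},
  {"fingers": -1, "x": -0.14, "y": -0.059, "z": -0.0405, "wx": 21, "wy": -68.5, "wz": 21.2},
  {"fingers": -1, "x": -0.14, "y": -0.059, "z": -0.0405, "wx": 22.9, "wy": -74.7, "wz": 23.1},
  {"fingers": -1, "x": -0.14, "y": -0.059, "z": -0.0405, "wx": 24.8, "wy": -80.9, "wz": 25},
  {"fingers": -1, "x": -0.14, "y": -0.059, "z": -0.0405, "wx": 26.7, "wy": -87.15, "wz": 26.95},
  {"fingers": -1, "x": -0.14, "y": -0.059, "z": -0.0405, "wx": 26.7, "wy": -87.15, "wz": 26.95},
  {"fingers": -1, "x": -0.14, "y": -0.059, "z": -0.0405, "wx": 26.7, "wy": -87.15, "wz": 26.95},
  {"fingers": -1, "x": -0.14, "y": -0.059, "z": -0.0405, "wx": 26.7, "wy": -87.15, "wz": 26.95},
  {"fingers": -1, "x": -0.14, "y": -0.059, "z": -0.0405, "wx": 26.7, "wy": -87.15, "wz": 26.95},
])

```text
time: 27.78
ee_pos: [0.3995, 0.2092, 0.2745]
tcp_rot: [164.6, 88.1, -108.9]
wrist_force: [0.4, 0.3, -1.6]
opening: 0.0194
```

```bash
python3 - <<'E'
from h import *
o=bot.get_obs();print(o["time"],o["q"],o["ee_pos"],o["tcp_rot"],o["wrist_force"])
p0,R0=pose();print(np.round(R0.as_matrix(),3))
p,d=bot.camera("scene");cv2.imwrite("pics/n1.png",p)
E
```

```text
27.7833 [  -9.510667      9.56765804  -23.03039106  130.51456815   83.69215414
 -162.70518609] [0.39952276 0.20920307 0.27450719] [ 164.601912     88.10289149 -108.8789081 ] [ 0.44210162  0.26103703 -1.58801545]
[[-0.011 -0.998  0.061]
 [-0.031  0.061  0.998]
 [-0.999  0.009 -0.032]]
```

View pics/n1.png

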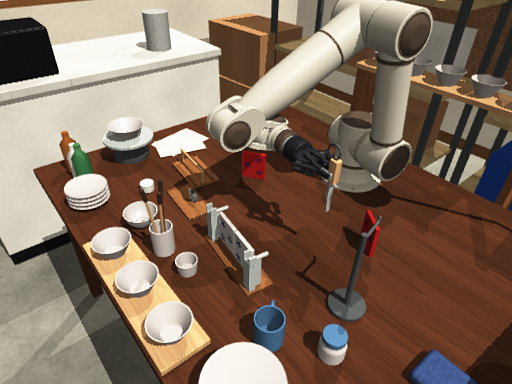

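The arm got there in an awkward wrist branch (q4 at its limit). I'll back out to tool down, then pitch outward first and swing left after that.

```bash
python3 - <<'E'
from h import *
goal([.43,.12,.28],[180,0,-58.8])
E
```

```text
GOAL shift [-0.0024 -0.0357 -0.0873] turn [-26.36  85.34 -27.78] rows>=13.1
```

Emit:
play_rows([
  {"fingers": -1, "x": 0, "y": -0.002, "z": -0.006, "wx": -2, "wy": 6.5, "wz": -2.1},
  {"fingers": -1, "x": 0, "y": -0.005, "z": -0.012, "wx": -4, "wy": 13, "wz": -4.2},
  {"fingers": -1, "x": -0.0005, "y": -0.008, "z": -0.019, "wx": -6, "wy": 19.6, "wz": -6.4},
  {"fingers": -1, "x": -0.0007, "y": -0.011, "z": -0.026, "wx": -8.1, "wy": 26.2, "wz": -8.5},
  {"fingers": -1, "x": -0.001, "y": -0.014, "z": -0.033, "wx": -10.1, "wy": 32.7, "wz": -10.6},
  {"fingers": -1, "x": -0.001, "y": -0.017, "z": -0.04, "wx": -12.2, "wy": 39.4, "wz": -12.8},
  {"fingers": -1, "x": -0.001, "y": -0.02, "z": -0.047, "wx": -14.2, "wy": 46, "wz": -15},
  {"fingers": -1, "x": -0.0015, "y": -0.023, "z": -0.054, "wx": -16.2, "wy": 52.5, "wz": -17.1},
  {"fingers": -1, "x": -0.0015, "y": -0.026, "z": -0.061, "wx": -18.3, "wy": 59.1, "wz": -19.2},
  {"fingers": -1, "x": -0.002, "y": -0.029, "z": -0.068, "wx": -20.3, "wy": 65.6, "wz": -21.4},
  {"fingers": -1, "x": -0.002, "y": -0.032, "z": -0.075, "wx": -22.3, "wy": 72.2, "wz": -23.5},
  {"fingers": -1, "x": -0.0024, "y": -0.034, "z": -0.082, "wx": -24.3, "wy": 78.8, "wz": -25.7},
  {"fingers": -1, "x": -0.0024, "y": -0.0357, "z": -0.0873, "wx": -26.36, "wy": 85.34, "wz": -27.78},
  {"fingers": -1, "x": -0.0024, "y": -0.0357, "z": -0.0873, "wx": -26.36, "wy": 85.34, "wz": -27.78},
  {"fingers": -1, "x": -0.0024, "y": -0.0357, "z": -0.0873, "wx": -26.36, "wy": 85.34, "wz": -27.78},
  {"fingers": -1, "x": -0.0024, "y": -0.0357, "z": -0.0873, "wx": -26.36, "wy": 85.34, "wz": -27.78},
  {"fingers": -1, "x": -0.0024, "y": -0.0357, "z": -0.0873, "wx": -26.36, "wy": 85.34, "wz": -27.78},
])

```text
time: 29.25
ee_pos: [0.4297, 0.1202, 0.2797]
tcp_rot: [-179.7, 0.1, -58.9]
wrist_force: [-0.5, -0.2, -1.8]
opening: 0.0193
```

```bash
python3 - <<'E'
from h import *
o=bot.get_obs();print(o["time"],o["q"],o["ee_pos"],o["tcp_rot"],o["wrist_force"])
goal([.49,.26,.33],[180,0,-152])
E
```

```text
29.25 [  15.54922072   -8.34164617    1.28318508   99.39020687    0.12793247
 -105.5014104 ] [0.42973244 0.12020805 0.27969294] [-1.79739719e+02  6.05716308e-02 -5.89489694e+01] [-0.54324295 -0.23714981 -1.83151708]
GOAL shift [-0.0887 -0.124  -0.0497] turn [-0.15  0.26 93.05] rows>=13.0
```

Emit:
play_rows([
  {"fingers": -1, "x": -0.01, "y": -0.01, "z": -0.01, "wx": 0, "wy": 0, "wz": 7},
  {"fingers": -1, "x": -0.02, "y": -0.025, "z": -0.02, "wx": 0, "wy": 0, "wz": 14},
  {"fingers": -1, "x": -0.03, "y": -0.04, "z": -0.03, "wx": 0, "wy": 0, "wz": 21},
  {"fingers": -1, "x": -0.04, "y": -0.055, "z": -0.04, "wx": 0, "wy": 0, "wz": 28},
  {"fingers": -1, "x": -0.05, "y": -0.07, "z": -0.05, "wx": 0, "wy": 0, "wz": 35},
  {"fingers": -1, "x": -0.06, "y": -0.085, "z": -0.05, "wx": 0, "wy": 0, "wz": 42},
  {"fingers": -1, "x": -0.07, "y": -0.1, "z": -0.05, "wx": 0, "wy": 0, "wz": 49},
  {"fingers": -1, "x": -0.08, "y": -0.115, "z": -0.05, "wx": 0, "wy": 0, "wz": 56},
  {"fingers": -1, "x": -0.0887, "y": -0.124, "z": -0.05, "wx": 0, "wy": 0, "wz": 63},
  {"fingers": -1, "x": -0.0887, "y": -0.124, "z": -0.05, "wx": 0, "wy": 0, "wz": 70},
  {"fingers": -1, "x": -0.0887, "y": -0.124, "z": -0.05, "wx": 0, "wy": 0, "wz": 77},
  {"fingers": -1, "x": -0.0887, "y": -0.124, "z": -0.05, "wx": 0, "wy": 0, "wz": 84},
  {"fingers": -1, "x": -0.0887, "y": -0.124, "z": -0.05, "wx": 0, "wy": 0, "wz": 91},
  {"fingers": -1, "x": -0.0887, "y": -0.124, "z": -0.05, "wx": 0, "wy": 0, "wz": 93},
  {"fingers": -1, "x": -0.0887, "y": -0.124, "z": -0.05, "wx": 0, "wy": 0, "wz": 93},
  {"fingers": -1, "x": -0.0887, "y": -0.124, "z": -0.05, "wx": 0, "wy": 0, "wz": 93},
])

```text
time: 30.58
ee_pos: [0.4907, 0.259, 0.329]
tcp_rot: [180.0, 0.1, -151.9]
wrist_force: [-0.1, 0.1, -1.9]
opening: 0.0194
```

```bash
python3 - <<'E'
from h import *
o=bot.get_obs();print(o["time"],o["q"],o["ee_pos"],o["tcp_rot"],o["wrist_force"])
def Rh(a):
    a=np.radians(a);x=np.array([0,0,-1.]);z=np.array([np.cos(a),np.sin(a),0]);return R.from_matrix(np.c_[x,np.cross(z,x),z])
goal([.50,.27,.33],Rg=Rh(28))
goal([.45,.33,.27],Rg=Rh(87))
E
```

```text
30.5833 [ 2.78032416e+01  8.63496683e+00  2.39621974e+01  1.05197999e+02
  4.15339104e-02 -2.65922157e-01] [0.49067741 0.25896487 0.32899042] [ 1.79959066e+02  1.29422663e-01 -1.51930836e+02] [-0.09471717  0.07641185 -1.89278243]
GOAL shift [-0.0134  0.0054 -0.001 ] turn [ 9.000e-02 -8.987e+01  2.000e-02] rows>=12.6
GOAL shift [0.0026 0.0818 0.059 ] turn [-45.91 -81.12 -45.87] rows>=14.5
```

Emit:
play_rows([
  {"fingers": -1, "x": 0, "y": 0, "z": 0, "wx": 0, "wy": -7, "wz": 0},
  {"fingers": -1, "x": 0, "y": 0, "z": 0, "wx": 0, "wy": -14, "wz": 0},
  {"fingers": -1, "x": 0, "y": 0, "z": 0, "wx": 0, "wy": -21, "wz": 0},
  {"fingers": -1, "x": 0, "y": 0, "z": 0, "wx": 0, "wy": -28, "wz": 0},
  {"fingers": -1, "x": 0, "y": 0, "z": 0, "wx": 0, "wy": -35, "wz": 0},
  {"fingers": -1, "x": 0, "y": 0, "z": 0, "wx": 0, "wy": -42, "wz": 0},
  {"fingers": -1, "x": 0, "y": 0, "z": 0, "wx": 0, "wy": -49, "wz": 0},
  {"fingers": -1, "x": 0, "y": 0, "z": 0, "wx": 0, "wy": -56, "wz": 0},
  {"fingers": -1, "x": 0, "y": 0, "z": 0, "wx": 0, "wy": -63, "wz": 0},
  {"fingers": -1, "x": 0, "y": 0, "z": 0, "wx": 0, "wy": -70, "wz": 0},
  {"fingers": -1, "x": 0, "y": 0, "z": 0, "wx": 0, "wy": -77, "wz": 0},
  {"fingers": -1, "x": 0, "y": 0, "z": 0, "wx": 0, "wy": -84, "wz": 0},
  {"fingers": -1, "x": 0, "y": 0, "z": 0, "wx": 0, "wy": -90, "wz": 0},
  {"fingers": -1, "x": 0, "y": 0, "z": 0, "wx": 0, "wy": -90, "wz": 0},
  {"fingers": -1, "x": 0, "y": 0, "z": 0, "wx": 0, "wy": -90, "wz": 0},
  {"fingers": -1, "x": 0, "y": 0, "z": 0, "wx": 0, "wy": -90, "wz": 0},
])

```text
time: 31.92
ee_pos: [0.5391, 0.285, 0.3228]
tcp_rot: [-13.8, 89.5, 14.3]
wrist_force: [-0.1, -0.3, -2.9]
opening: 0.0199
```

```bash
cat >> h.py <<'E'
def Rh(a):
    a=np.radians(a);x=np.array([0,0,-1.]);z=np.array([np.cos(a),np.sin(a),0]);return R.from_matrix(np.c_[x,np.cross(z,x),z])
E
python3 - <<'E'
from h import *
o=bot.get_obs();print(o["time"],o["q"],o["ee_pos"],o["tcp_rot"],o["wrist_force"]);print(np.round(pose()[1].as_matrix(),3))
h=np.radians(11.4);xh=np.array([np.cos(h),np.sin(h),0]);post=np.array([.504,.4005,0])
def tcp(hx,ez,Rg): return post+hx*xh+[0,0,ez]-Rg.apply([-.065,0,-.0055])
P=tcp(-.115,.242,Rh(87));print(P);P[1]-=.06;P[2]+=.06;goal(P,Rg=Rh(87))
p,d=bot.camera("scene");cv2.imwrite("pics/n2.png",p)
E
```

```text
31.9167 [ 27.65351818 -48.5314258  -65.7072802  -17.63589683   0.46481793
  -0.10941979] [0.53912188 0.28499712 0.32283817] [-13.81831367  89.52626146  14.29958316] [-0.12898433 -0.27260087 -2.94064145]
[[ 0.008 -0.471  0.882]
 [ 0.002  0.882  0.471]
 [-1.    -0.002  0.008]]
[0.39155666 0.38326187 0.177     ]
GOAL shift [ 0.0847  0.1035 -0.1128] turn [-58.88   0.36   0.34] rows>=8.2
```

View pics/n2.png

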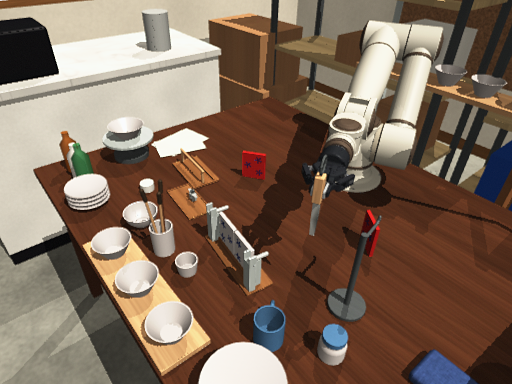

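Emit:
play_rows([
  {"fingers": -1, "x": 0.005, "y": 0.013, "z": -0.03, "wx": -7, "wy": 0, "wz": 0},
  {"fingers": -1, "x": 0.015, "y": 0.025, "z": -0.05, "wx": -14, "wy": 0, "wz": 0},
  {"fingers": -1, "x": 0.03, "y": 0.038, "z": -0.07, "wx": -21, "wy": 0, "wz": 0},
  {"fingers": -1, "x": 0.04, "y": 0.05, "z": -0.09, "wx": -28, "wy": 0, "wz": 0},
  {"fingers": -1, "x": 0.05, "y": 0.063, "z": -0.1, "wx": -35, "wy": 0, "wz": 0},
  {"fingers": -1, "x": 0.06, "y": 0.076, "z": -0.1128, "wx": -42, "wy": 0, "wz": 0},
  {"fingers": -1, "x": 0.07, "y": 0.09, "z": -0.1128, "wx": -49, "wy": 0, "wz": 0},
  {"fingers": -1, "x": 0.0847, "y": 0.1035, "z": -0.1128, "wx": -55, "wy": 0, "wz": 0},
  {"fingers": -1, "x": 0.0847, "y": 0.1035, "z": -0.1128, "wx": -58.9, "wy": 0.3, "wz": 0.3},
  {"fingers": -1, "x": 0.0847, "y": 0.1035, "z": -0.1128, "wx": -58.9, "wy": 0.3, "wz": 0.3},
  {"fingers": -1, "x": 0.0847, "y": 0.1035, "z": -0.1128, "wx": -58.9, "wy": 0.3, "wz": 0.3},
  {"fingers": -1, "x": 0.0847, "y": 0.1035, "z": -0.1128, "wx": -58.9, "wy": 0.3, "wz": 0.3},
  {"fingers": -1, "x": 0.0847, "y": 0.1035, "z": -0.1128, "wx": -58.9, "wy": 0.3, "wz": 0.3},
])

```text
time: 33.05
ee_pos: [0.392, 0.3238, 0.2376]
tcp_rot: [-52.4, 89.9, 34.6]
wrist_force: [0.7, 0.7, -1.2]
opening: 0.0195
```

```bash
python3 - <<'E'
from h import *
o=bot.get_obs();print(o["time"],o["q"],o["ee_pos"],o["tcp_rot"],o["wrist_force"]);print(np.round(pose()[1].as_matrix(),3))
goal([.3916,.323,.237],Rg=Rh(87))
p,d=bot.camera("scene");cv2.imwrite("pics/n3.png",p)
E
```

```text
33.05 [  7.56646327 -26.75869783 -65.78606501 -39.37299572  79.41373207
   0.25726508] [0.3920303  0.3237766  0.23764602] [-52.40945515  89.89590891  34.57088274] [ 0.67969557  0.69039643 -1.19883333]
[[ 0.001 -0.999  0.053]
 [ 0.001  0.053  0.999]
 [-1.    -0.001  0.001]]
GOAL shift [ 0.0006  0.0004 -0.0008] turn [-0.02  0.06  0.08] rows>=0.0
```

View pics/n3.png

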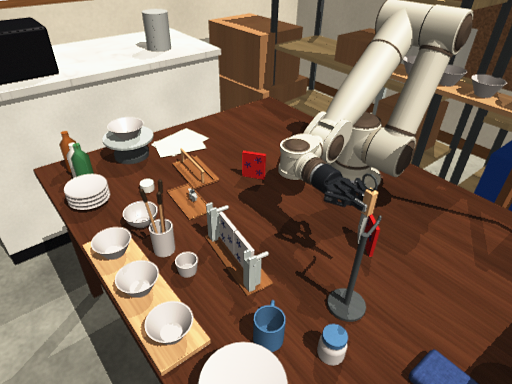

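Emit:
play_rows([
  {"fingers": -1, "x": 0.01, "y": 0, "z": 0.01, "wx": 0, "wy": 0, "wz": 0},
  {"fingers": -1, "x": 0.025, "y": 0, "z": 0.025, "wx": 0, "wy": 0, "wz": 0},
  {"fingers": -1, "x": 0.04, "y": 0, "z": 0.04, "wx": 0, "wy": 0, "wz": 0},
  {"fingers": -1, "x": 0.055, "y": 0, "z": 0.055, "wx": 0, "wy": 0, "wz": 0},
  {"fingers": -1, "x": 0.06, "y": 0, "z": 0.06, "wx": 0, "wy": 0, "wz": 0},
  {"fingers": -1, "x": 0.06, "y": 0, "z": 0.06, "wx": 0, "wy": 0, "wz": 0},
  {"fingers": -1, "x": 0.06, "y": 0, "z": 0.06, "wx": 0, "wy": 0, "wz": 0},
])

```text
time: 33.68
ee_pos: [0.395, 0.3839, 0.1776]
tcp_rot: [-36.5, 89.9, 50.6]
wrist_force: [0.2, -0.7, -1.2]
opening: 0.0194
```

```bash
cat > v3.py <<'E'
from h import *
import sys
n=sys.argv[1]
o=bot.get_obs();print(o["time"],o["q"],o["ee_pos"],o["wrist_force"],o["opening"]);print(np.round(pose()[1].as_matrix(),3))
A=[]
for cam in ["scene","top"]:
    p,d=bot.camera(cam)
    c=bot.get_calibration(cam);W=cloud(c,d);np.savez(f"e_{cam}.npz",p=p,W=W)
    for nm,z in [("wedge_eye",None),("hook_bar",.235)]:
        for r in bot.place_of(nm,cam)[:1]:
            v,u=r["point"];print(cam,nm,round(r["confidence"],2),u,v,np.round(px2w(c,u,v,z=z or .24),4))
    a=(180,300,310,430) if cam=="scene" else (150,250,70,180)
    im=p[a[0]:a[1],a[2]:a[3]];k=600/im.shape[0]
    A.append(cv2.resize(im,(400,400),interpolation=cv2.INTER_CUBIC))
cv2.imwrite(f"pics/{n}.png",np.hstack(A))
E
python3 v3.py o1
```

```text
33.6833 [ 16.12674919 -11.91049256 -65.18019721 -53.45623332  70.97933447
   0.13134307] [0.39501688 0.38386634 0.17760861] [ 0.21322627 -0.65175782 -1.22651666] 0.019449614180159287
[[ 0.001 -0.999  0.05 ]
 [ 0.001  0.05   0.999]
 [-1.    -0.001  0.001]]
scene wedge_eye 0.92 383.8 214.4 [0.3919 0.3768 0.24  ]
scene hook_bar 0.91 373.0 233.2 [0.4635 0.3994 0.235 ]
top wedge_eye 0.76 119.9 222.0 [0.4065 0.3768 0.24  ]
top hook_bar 0.76 117.7 199.5 [0.4646 0.3882 0.235 ]
```

View pics/o1.png

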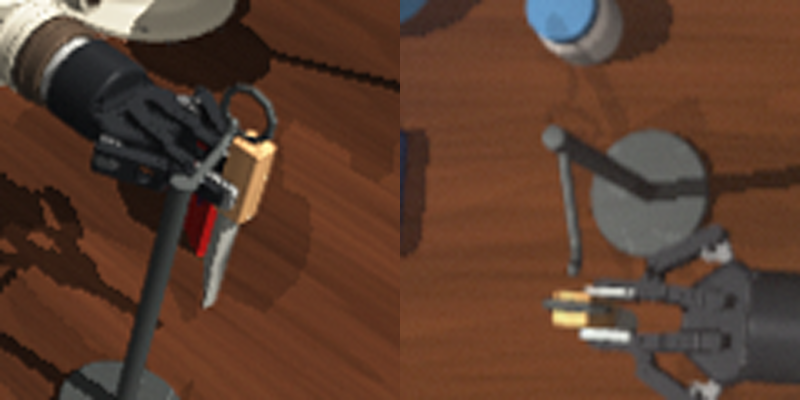

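```bash
python3 - <<'E'
from h import *
h=np.radians(11.4);xh=np.array([np.cos(h),np.sin(h)]);yh=np.array([-np.sin(h),np.cos(h)]);post=np.array([.504,.4005])
for cam in ["scene","top"]:
    W=np.load(f"e_{cam}.npz")["W"]
    hx=(W[...,:2]-post)@xh;hy=(W[...,:2]-post)@yh
    m=(hx<-.095)&(hx>-.135)&(abs(hy)<.035)&(W[...,2]>.222)
    print(cam,"ring n",m.sum(),"hx",np.median(hx[m]),"hy",hy[m].min(),hy[m].max(),"z",W[m][:,2].min(),W[m][:,2].max())
    m=(hx<-.02)&(hx>-.092)&(abs(hy)<.03)&(W[...,2]>.222)
    for a in range(-92,-20,12):
        k=m&(hx>a/1e3)&(hx<(a+12)/1e3)
        if k.any(): print("  bar",a,np.round(np.median(hy[k]),4),np.round(np.percentile(W[k][:,2],[10,90]),4))
E
```

```text
scene ring n 148 hx -0.10672029706084118 hy -0.02186668147791509 0.02357355782877885 z 0.22207232132649735 0.26739717327321344
  bar -92 -0.001 [0.2429 0.2517]
  bar -80 -0.0018 [0.2371 0.2428]
  bar -68 -0.0009 [0.2358 0.2392]
  bar -56 0.0001 [0.2344 0.2391]
  bar -44 -0.0001 [0.2352 0.2389]
  bar -32 0.001 [0.236  0.2389]
top ring n 109 hx -0.11120671051437105 hy -0.022054861739577963 0.023893551393871403 z 0.2223718381308124 0.2773018118443882
  bar -92 -0.0035 [0.2478 0.2549]
  bar -80 -0.0028 [0.2371 0.244 ]
  bar -68 -0.001 [0.2369 0.2405]
  bar -56 -0.0008 [0.2352 0.2399]
  bar -44 -0.0012 [0.2347 0.2403]
  bar -32 -0.0008 [0.2339 0.2398]
```

Emit:
play_rows([
  {"fingers": -1, "x": 0.002, "y": 0, "z": 0, "wx": 0, "wy": 0, "wz": 0},
  {"fingers": -1, "x": 0.002, "y": -0.008, "z": 0.002, "wx": 0, "wy": 0, "wz": 0},
  {"fingers": -1, "x": 0.002, "y": -0.018, "z": 0.0046, "wx": 0, "wy": 0, "wz": 0},
  {"fingers": -1, "x": 0.002, "y": -0.028, "z": 0.0071, "wx": 0, "wy": 0, "wz": 0},
  {"fingers": -1, "x": 0.002, "y": -0.038, "z": 0.0097, "wx": 0, "wy": 0, "wz": 0},
  {"fingers": -1, "x": 0.002, "y": -0.048, "z": 0.0122, "wx": 0, "wy": 0, "wz": 0},
  {"fingers": -1, "x": 0.002, "y": -0.0533, "z": 0.0136, "wx": 0, "wy": 0, "wz": 0},
  {"fingers": -1, "x": 0.002, "y": -0.0533, "z": 0.0136, "wx": 0, "wy": 0, "wz": 0},
  {"fingers": -1, "x": 0.002, "y": -0.0533, "z": 0.0136, "wx": 0, "wy": 0, "wz": 0},
])

```text
time: 34.73
ee_pos: [0.4489, 0.3947, 0.1749]
tcp_rot: [-13.1, 89.9, 74.0]
wrist_force: [0.0, -0.4, -0.8]
opening: 0.0197
```

```bash
python3 v3.py o2
```

```text
34.7333 [ 15.54682269  -2.5249931  -57.72911611 -55.37142435  71.53133274
   0.14639704] [0.44893944 0.39465528 0.17493404] [ 0.04738483 -0.42892642 -0.81564927] 0.019656998440560045
[[ 0.    -0.999  0.051]
 [ 0.001  0.051  0.999]
 [-1.    -0.     0.001]]
scene wedge_eye 0.69 368.0 282.1 [0.5951 0.484  0.24  ]
scene hook_bar 0.77 374.3 233.3 [0.4614 0.4015 0.235 ]
top wedge_eye 0.67 158.8 128.8 [0.6532 0.2916 0.24  ]
top hook_bar 0.6 117.9 202.3 [0.4574 0.3871 0.235 ]
```

View pics/o2.png

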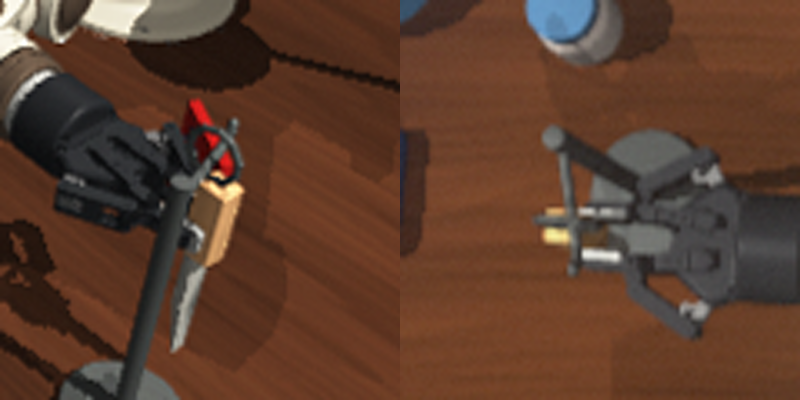

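The bar passes through the ring and no force shows. Lowering 19 mm.

Emit:
play_rows([
  {"fingers": -1, "x": 0.006, "y": 0, "z": 0, "wx": 0, "wy": 0, "wz": 0},
  {"fingers": -1, "x": 0.012, "y": 0, "z": 0, "wx": 0, "wy": 0, "wz": 0},
  {"fingers": -1, "x": 0.017, "y": 0, "z": 0, "wx": 0, "wy": 0, "wz": 0},
  {"fingers": -1, "x": 0.019, "y": 0, "z": 0, "wx": 0, "wy": 0, "wz": 0},
  {"fingers": -1, "x": 0.019, "y": 0, "z": 0, "wx": 0, "wy": 0, "wz": 0},
  {"fingers": -1, "x": 0.019, "y": 0, "z": 0, "wx": 0, "wy": 0, "wz": 0},
])

```text
time: 35.53
ee_pos: [0.4491, 0.3948, 0.1557]
tcp_rot: [14.5, 90.0, 101.5]
wrist_force: [1.1, 0.3, -0.9]
opening: 0.0192
```

```bash
python3 v3.py o3
```

```text
35.5333 [ 15.55896112   1.02637605 -57.74744522 -58.91911316  71.51827472
   0.14966715] [0.44907008 0.39478949 0.15569352] [ 1.05891118  0.31606423 -0.8963581 ] 0.019204235760820216
[[-0.    -0.999  0.051]
 [ 0.001  0.051  0.999]
 [-1.     0.     0.001]]
scene wedge_eye 0.65 370.1 232.3 [0.4716 0.3961 0.24  ]
scene hook_bar 0.65 372.6 231.4 [0.4591 0.395  0.235 ]
top wedge_eye 0.66 118.4 202.2 [0.457  0.3842 0.24  ]
top hook_bar 0.87 115.2 200.8 [0.4611 0.3944 0.235 ]
```

View pics/o3.png

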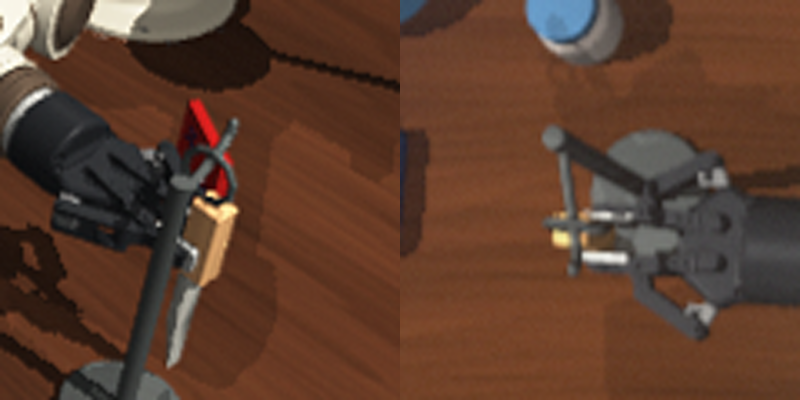

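Emit:
play_rows([
  {"fingers": -1, "x": 0.001, "y": 0, "z": 0, "wx": 0, "wy": 0, "wz": 0},
  {"fingers": -1, "x": 0.002, "y": 0, "z": 0, "wx": 0, "wy": 0, "wz": 0},
  {"fingers": -1, "x": 0.002, "y": 0, "z": 0, "wx": 0, "wy": 0, "wz": 0},
  {"fingers": -1, "x": 0.002, "y": 0, "z": 0, "wx": 0, "wy": 0, "wz": 0},
])

```text
time: 36.17
ee_pos: [0.4492, 0.3948, 0.1545]
tcp_rot: [-48.1, 89.9, 38.9]
wrist_force: [-0.3, 0.4, 1.2]
opening: 0.0193
```

The hook now carries the ring (vertical force went from about -1 to +1.2 N). Releasing with a small opening, then backing off.

Emit:
play_rows([
  {"fingers": -0.45, "x": 0, "y": 0, "z": 0, "wx": 0, "wy": 0, "wz": 0},
  {"fingers": -0.4, "x": 0, "y": 0, "z": 0, "wx": 0, "wy": 0, "wz": 0},
  {"fingers": -0.3, "x": 0, "y": 0, "z": 0, "wx": 0, "wy": 0, "wz": 0},
  {"fingers": -0.2, "x": 0, "y": 0, "z": 0, "wx": 0, "wy": 0, "wz": 0},
  {"fingers": -0.2, "x": 0, "y": 0, "z": 0, "wx": 0, "wy": 0, "wz": 0},
  {"fingers": -0.2, "x": 0, "y": 0, "z": 0, "wx": 0, "wy": 0, "wz": 0},
  {"fingers": -0.2, "x": 0, "y": 0, "z": -0.005, "wx": 0, "wy": 0, "wz": 0},
  {"fingers": -0.2, "x": 0, "y": 0, "z": -0.015, "wx": 0, "wy": 0, "wz": 0},
  {"fingers": -0.2, "x": 0, "y": 0, "z": -0.025, "wx": 0, "wy": 0, "wz": 0},
  {"fingers": -0.2, "x": 0, "y": 0, "z": -0.04, "wx": 0, "wy": 0, "wz": 0},
  {"fingers": -0.2, "x": 0, "y": 0, "z": -0.06, "wx": 0, "wy": 0, "wz": 0},
  {"fingers": -0.2, "x": 0, "y": 0, "z": -0.08, "wx": 0, "wy": 0, "wz": 0},
  {"fingers": -0.2, "x": 0, "y": 0, "z": -0.08, "wx": 0, "wy": 0, "wz": 0},
])

```text
time: 37.25
ee_pos: [0.4451, 0.3122, 0.1539]
tcp_rot: [-17.0, 89.9, 70.0]
wrist_force: [-0.2, 0.4, 0.2]
opening: 0.0339
```

```bash
python3 v3.py o4
```

```text
37.25 [  5.11959533  -1.12952764 -60.38196667 -59.66910317  81.84283451
   0.39436534] [0.44507402 0.31218943 0.15393548] [-0.1993422   0.44567719  0.15749044] 0.03391837591413638
[[ 0.    -0.999  0.053]
 [ 0.001  0.053  0.999]
 [-1.    -0.     0.001]]
scene wedge_eye 0.72 371.2 233.0 [0.4716 0.3991 0.24  ]
scene hook_bar 0.96 371.7 233.9 [0.4679 0.399  0.235 ]
top wedge_eye 0.65 120.9 203.2 [0.4545 0.3776 0.24  ]
top hook_bar 0.75 115.9 198.5 [0.4671 0.393  0.235 ]
```

View pics/o4.png

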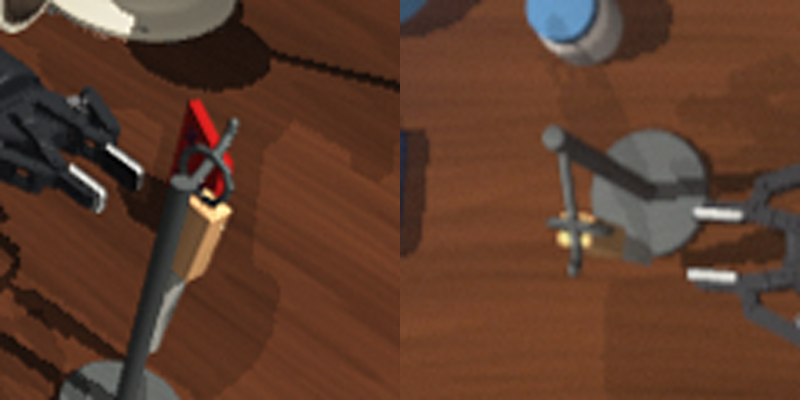

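The wedge hangs by its ring on the level bar, nose down. Bringing the hand back to tool down for the plaques.

```bash
python3 - <<'E'
from h import *
goal([.50,.18,.28],[180,0,-93])
E
```

```text
GOAL shift [-0.1259 -0.062  -0.1321] turn [4.000e-02 9.006e+01 1.200e-01] rows>=12.6
```

Emit:
play_rows([
  {"fingers": 0, "x": -0.01, "y": -0.005, "z": -0.02, "wx": 0, "wy": 4, "wz": 0},
  {"fingers": 0, "x": -0.02, "y": -0.01, "z": -0.04, "wx": 0, "wy": 8, "wz": 0},
  {"fingers": 0, "x": -0.03, "y": -0.015, "z": -0.06, "wx": 0, "wy": 13, "wz": 0},
  {"fingers": 0.3, "x": -0.04, "y": -0.02, "z": -0.08, "wx": 0, "wy": 19, "wz": 0},
  {"fingers": 0.3, "x": -0.05, "y": -0.025, "z": -0.09, "wx": 0, "wy": 25, "wz": 0},
  {"fingers": 0.3, "x": -0.06, "y": -0.03, "z": -0.1, "wx": 0, "wy": 31, "wz": 0},
  {"fingers": 0.3, "x": -0.07, "y": -0.035, "z": -0.11, "wx": 0, "wy": 37, "wz": 0},
  {"fingers": 0.3, "x": -0.08, "y": -0.04, "z": -0.12, "wx": 0, "wy": 44, "wz": 0},
  {"fingers": 0.3, "x": -0.09, "y": -0.045, "z": -0.13, "wx": 0, "wy": 51, "wz": 0},
  {"fingers": 0.3, "x": -0.1, "y": -0.05, "z": -0.132, "wx": 0, "wy": 58, "wz": 0},
  {"fingers": 0.3, "x": -0.11, "y": -0.055, "z": -0.132, "wx": 0, "wy": 65, "wz": 0},
  {"fingers": 0.3, "x": -0.12, "y": -0.06, "z": -0.132, "wx": 0, "wy": 72, "wz": 0},
  {"fingers": 0.3, "x": -0.126, "y": -0.062, "z": -0.132, "wx": 0, "wy": 79, "wz": 0},
  {"fingers": 0.3, "x": -0.126, "y": -0.062, "z": -0.132, "wx": 0, "wy": 86, "wz": 0},
  {"fingers": 0.3, "x": -0.126, "y": -0.062, "z": -0.132, "wx": 0, "wy": 90, "wz": 0},
  {"fingers": 0.3, "x": -0.126, "y": -0.062, "z": -0.132, "wx": 0, "wy": 90, "wz": 0},
  {"fingers": 0.3, "x": -0.126, "y": -0.062, "z": -0.132, "wx": 0, "wy": 90, "wz": 0},
  {"fingers": 0.3, "x": -0.126, "y": -0.062, "z": -0.132, "wx": 0, "wy": 90, "wz": 0},
])

```text
time: 39.05
ee_pos: [0.5005, 0.1796, 0.2815]
tcp_rot: [-179.0, 20.8, -93.4]
wrist_force: [1.6, 0.4, -0.6]
opening: 0.0552
```

```bash
python3 - <<'E'
from h import *
o=bot.get_obs();print(o["time"],o["q"],o["ee_pos"],o["tcp_rot"],o["wrist_force"])
goal([.64,.15,.25],[180,0,-98])
E
```

```text
39.05 [  9.59477699  -3.82806599   3.50163956  91.39515182  19.99768325
 -75.74151   ] [0.50050822 0.17964019 0.28152933] [-178.9929602    20.80178433  -93.43166032] [ 1.56071998  0.40669901 -0.55238069]
GOAL shift [ 0.0311 -0.1406  0.0244] turn [-0.17 20.83  4.34] rows>=3.5
```

Emit:
play_rows([
  {"fingers": 0.3, "x": 0.01, "y": -0.03, "z": 0.005, "wx": 0, "wy": 6, "wz": 1},
  {"fingers": 0.3, "x": 0.02, "y": -0.065, "z": 0.01, "wx": 0, "wy": 12, "wz": 2},
  {"fingers": 0.3, "x": 0.03, "y": -0.1, "z": 0.02, "wx": 0, "wy": 18, "wz": 3},
  {"fingers": 0.3, "x": 0.0311, "y": -0.1406, "z": 0.0244, "wx": -0.2, "wy": 20.8, "wz": 4.3},
  {"fingers": 0.3, "x": 0.0311, "y": -0.1406, "z": 0.0244, "wx": -0.2, "wy": 20.8, "wz": 4.3},
  {"fingers": 0.3, "x": 0.0311, "y": -0.1406, "z": 0.0244, "wx": -0.2, "wy": 20.8, "wz": 4.3},
  {"fingers": 0.3, "x": 0.0311, "y": -0.1406, "z": 0.0244, "wx": -0.2, "wy": 20.8, "wz": 4.3},
])

```text
time: 39.63
ee_pos: [0.6393, 0.1509, 0.2466]
tcp_rot: [179.6, 0.3, -97.9]
wrist_force: [-1.2, 0.1, 1.2]
opening: 0.0553
```

```bash
python3 - <<'E'
from look import *
o,c,p,d,W=wl("q1")
print(o["time"],o["q"],o["ee_pos"],o["tcp_rot"])
p0,R0=o["ee_pos"],R.from_euler("xyz",o["tcp_rot"],degrees=True)
T=R0.inv().apply((W-p0).reshape(-1,3)).reshape(W.shape)
m=(abs(W[...,2]-.118)<.006)&(abs(W[...,0]-.632)<.04)&(W[...,1]>-.01)&(W[...,1]<.18)
q=W[m];print(len(q),q[:,1].min(),q[:,1].max(),np.median(q[:,2]))
print(cv2.minAreaRect((q[:,:2]*1000).astype(np.float32)))
yaw=np.radians(-8);ey=np.array([-np.sin(yaw),np.cos(yaw)]);ex=np.array([np.cos(yaw),np.sin(yaw)])
org=np.array([.6335,.0905])
for a in range(-90,95,12):
    s=(q[:,:2]-org)@ey*1e3;k=(s>=a)&(s<a+12)
    if k.sum()>5:
        l=(q[k][:,:2]-org)@ex*1e3;print(a,k.sum(),np.round([l.min(),l.max(),np.median(l)],1), np.round(np.median(T[m][k],0),4))
for cam in ["wrist"]:
    for n in ["plaque_left","plaque_right"]:
        for r in bot.place_of(n,cam)[:2]:
            v,u=r["point"];print(n,r["confidence"],u,v,px2w(c,u,v,z=.008))
p,d=bot.camera("scene");cv2.imwrite("pics/q1s.png",p)
E
```

```text
39.6333 [ 13.10033883  21.05644402  29.61062183  98.78738955   0.4358124
 -69.00032873] [0.63932484 0.15091935 0.2466271 ] [179.62609353   0.3232871  -97.90127426]
3074 0.0047800355788380905 0.17990695962328793 0.11703397948812841
((633.8617553710938, 92.68724060058594), (175.93006896972656, 12.002704620361328), 82.0297622680664)
-90 184 [-5.6  5.9 -0.2] [ 0.1433 -0.003   0.1289]
-78 283 [-5.6  6.   0.5] [ 0.1333 -0.0038  0.1288]
-66 278 [-5.7  6.1 -0.2] [ 0.1216 -0.0031  0.129 ]
-54 249 [-5.8  6.1 -0.2] [ 0.1096 -0.0031  0.1289]
-42 238 [-5.9  5.4 -0.2] [ 0.0976 -0.0031  0.1289]
-30 230 [-5.9  5.5 -0.2] [ 0.0859 -0.0031  0.1291]
-18 209 [-5.2  5.6 -0.2] [ 0.0735 -0.0031  0.129 ]
-6 143 [-5.3  5.7 -0.2] [ 0.0598 -0.0032  0.1294]
6 200 [-5.4  5.8 -0.2] [ 0.0493 -0.0032  0.1293]
18 195 [-5.4  5.9 -0.2] [ 0.0374 -0.0032  0.1293]
30 192 [-5.5  5.9  0.6] [ 0.0252 -0.0041  0.1295]
42 183 [-5.6  6.  -0.2] [ 0.0135 -0.0032  0.1295]
54 166 [-5.7  6.  -0.2] [ 0.0016 -0.0032  0.1296]
66 166 [-5.8  5.2 -0.2] [-0.0106 -0.0033  0.1295]
78 156 [-5.8  5.3 -0.3] [-0.0227 -0.0033  0.1297]
plaque_right 0.67 256.0 68.8 [0.62682678 0.04468594 0.008     ]
```

View pics/q1.png

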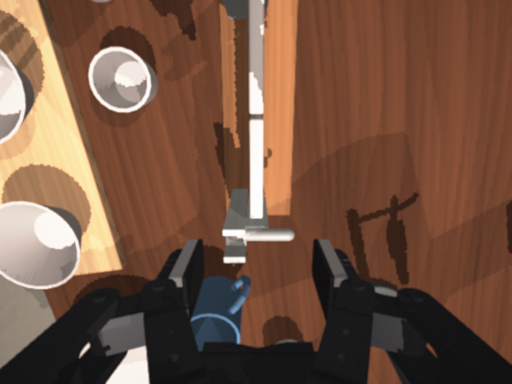

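View pics/q1s.png

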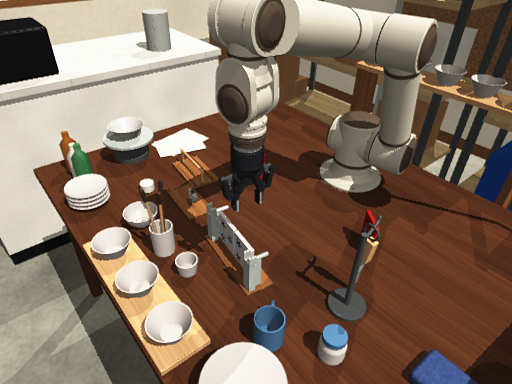

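The plaques stand in line (12 mm thick and joint at the stand's middle, as given). Grasping plaque_left.

Emit:
play_rows([
  {"fingers": 0.1, "x": 0.0145, "y": -0.0032, "z": 0.03, "wx": 0.3, "wy": 0.3, "wz": 0},
  {"fingers": 0.1, "x": 0.0145, "y": -0.0032, "z": 0.065, "wx": 0.3, "wy": 0.3, "wz": 0},
  {"fingers": 0.1, "x": 0.0145, "y": -0.0032, "z": 0.1, "wx": 0.3, "wy": 0.3, "wz": 0},
  {"fingers": 0.1, "x": 0.0145, "y": -0.0032, "z": 0.12, "wx": 0.3, "wy": 0.3, "wz": 0},
  {"fingers": 0.1, "x": 0.0145, "y": -0.0032, "z": 0.135, "wx": 0.3, "wy": 0.3, "wz": 0},
  {"fingers": 0.1, "x": 0.0145, "y": -0.0032, "z": 0.144, "wx": 0.3, "wy": 0.3, "wz": 0},
  {"fingers": 0.1, "x": 0.0145, "y": -0.0032, "z": 0.144, "wx": 0.3, "wy": 0.3, "wz": 0},
  {"fingers": -1, "x": 0.0145, "y": -0.0032, "z": 0.144, "wx": 0.3, "wy": 0.3, "wz": 0},
  {"fingers": -1, "x": 0.0145, "y": -0.0032, "z": 0.144, "wx": 0.3, "wy": 0.3, "wz": 0},
  {"fingers": -1, "x": 0.0145, "y": -0.0032, "z": 0.144, "wx": 0.3, "wy": 0.3, "wz": 0},
  {"fingers": -1, "x": 0.0145, "y": -0.0032, "z": 0.144, "wx": 0.3, "wy": 0.3, "wz": 0},
  {"fingers": -1, "x": 0.0145, "y": -0.0032, "z": 0.144, "wx": 0.3, "wy": 0.3, "wz": 0},
  {"fingers": -1, "x": 0.0145, "y": -0.0032, "z": 0.144, "wx": 0.3, "wy": 0.3, "wz": 0},
  {"fingers": -1, "x": 0.0145, "y": -0.0032, "z": 0.144, "wx": 0.3, "wy": 0.3, "wz": 0},
  {"fingers": -1, "x": 0.0145, "y": -0.0032, "z": 0.144, "wx": 0.3, "wy": 0.3, "wz": 0},
  {"fingers": -1, "x": 0.0145, "y": -0.0032, "z": 0.144, "wx": 0.3, "wy": 0.3, "wz": 0},
], grip_force=60)

```text
time: 41.17
ee_pos: [0.6406, 0.1366, 0.1059]
tcp_rot: [-179.8, 0.1, -98.0]
wrist_force: [-2.9, 0.5, 6.2]
opening: 0.0109
```

Emit:
play_rows([
  {"fingers": -1, "x": 0, "y": 0, "z": -0.015, "wx": 0, "wy": 0, "wz": 0},
  {"fingers": -1, "x": 0, "y": 0, "z": -0.04, "wx": 0, "wy": 0, "wz": 0},
  {"fingers": -1, "x": 0, "y": 0, "z": -0.07, "wx": 0, "wy": 0, "wz": 0},
  {"fingers": -1, "x": 0, "y": 0, "z": -0.1, "wx": 0, "wy": 0, "wz": 0},
  {"fingers": -1, "x": 0, "y": 0, "z": -0.13, "wx": 0, "wy": 0, "wz": 0},
  {"fingers": -1, "x": 0, "y": 0, "z": -0.16, "wx": 0, "wy": 0, "wz": 0},
  {"fingers": -1, "x": 0, "y": 0, "z": -0.16, "wx": 0, "wy": 0, "wz": 0},
  {"fingers": -1, "x": 0, "y": 0, "z": -0.16, "wx": 0, "wy": 0, "wz": 0},
])

```text
time: 41.83
ee_pos: [0.6408, 0.1365, 0.266]
tcp_rot: [-179.7, 0.1, -98.0]
wrist_force: [-0.3, 0.7, -4.3]
opening: 0.0108
```

```bash
python3 - <<'E'
from h import *
print(bot.get_obs()["wrist_force"],bot.get_obs()["ee_pos"])
for cam in ["scene","top"]:
    p,d=bot.camera(cam);c=bot.get_calibration(cam);W=cloud(c,d);np.savez(f"z_{cam}.npz",p=p,W=W)
    W0=np.load(f"c_{cam}.npz")["W"]
    for nm,w in (("now",W),("start",W0)):
        m=(w[...,2]>.055)&(w[...,2]<.08)&(abs(w[...,0]-.48)<.09)&(abs(w[...,1]+.39)<.13)
        q=w[m]
        if len(q)<10: print(cam,nm,len(q));continue
        vx,vy,x0,y0=cv2.fitLine(q[:,:2].astype(np.float32),cv2.DIST_HUBER,0,.01,.01).ravel()
        if vy<0: vx,vy=-vx,-vy
        s=(q[:,:2]-[x0,y0])@[vx,vy]
        lo,hi=np.percentile(s,[1,99]);mid=np.array([x0,y0])+[vx*(lo+hi)/2,vy*(lo+hi)/2]
        print(cam,nm,"bar n",len(q),"yaw",np.degrees(np.arctan2(-vx,vy)),"mid",mid,"len",hi-lo,"z",q[:,2].max())
        m=(w[...,2]>.006)&(w[...,2]<.028)&(abs(w[...,0]-.475)<.09)&(abs(w[...,1]+.39)<.14)
        q=w[m];print("   base",cv2.minAreaRect((q[:,:2]*1000).astype(np.float32)))
        m=(w[...,2]>.0165)&(w[...,2]<.024)&(abs(w[...,0]-.44)<.04)&(abs(w[...,1]+.39)<.11)
        q=w[m]
        if len(q)>10:
            vx,vy,x0,y0=cv2.fitLine(q[:,:2].astype(np.float32),cv2.DIST_HUBER,0,.01,.01).ravel();print("   lip n",len(q),np.degrees(np.arctan2(-vx*np.sign(vy),abs(vy))),x0,y0)
    im=p[180:250,340:450] if cam=="top" else p[140:215,150:250]
    cv2.imwrite(f"pics/ez_{cam}.png",cv2.resize(im,None,fx=6,fy=6,interpolation=cv2.INTER_CUBIC))
E
```

```text
[-0.29456762  0.691791   -4.29246109] [0.64075971 0.13648123 0.26597895]
scene now bar n 86 yaw -5.48748 mid [ 0.49359607 -0.38300407] len 0.1943473962497496 z 0.06920222971214873
   base ((490.853515625, -367.94390869140625), (241.7754669189453, 126.61119842529297), 83.66201782226562)
   lip n 50 -6.695946 0.44855222 -0.39637557
scene start bar n 87 yaw -6.067275 mid [ 0.49348563 -0.38447705] len 0.19000861139218783 z 0.07023167935331043
   base ((491.15570068359375, -366.71246337890625), (246.44400024414062, 126.17570495605469), 83.49857330322266)
   lip n 52 -5.4443684 0.45335013 -0.34532773
top now bar n 227 yaw -6.00818 mid [ 0.49136427 -0.38397463] len 0.1930122187335242 z 0.07395463086113652
   base ((475.31207275390625, -389.58563232421875), (280.89593505859375, 177.56654357910156), 89.28466033935547)
   lip n 129 -5.944413 0.44859648 -0.38460818
top start bar n 227 yaw -5.711723 mid [ 0.49116818 -0.38362022] len 0.19237736057520416 z 0.07407650108826203
   base ((475.59478759765625, -389.301513671875), (279.47509765625, 177.6425323486328), 89.60523986816406)
   lip n 128 -6.6101174 0.45151412 -0.35944927
```

View pics/ez_top.png

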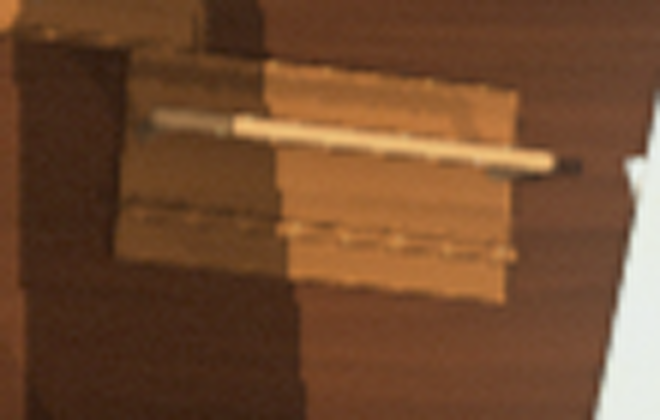

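```bash
cat >> h.py <<'E'
EO=np.array([.4815,-.3827,0]);EY=-5.9
def easel_goal(y,th=18,rx=-.0145,rz=.011,up=0,L=.0965,yoff=0):
    Re=R.from_euler("z",EY,degrees=True);Rp=Re*R.from_euler("y",th,degrees=True);M=Rp.as_matrix()
    t=np.radians(th)
    po=EO+Re.apply([rx-.006*np.cos(t),y,rz+.006*np.sin(t)])
    tcp=po+L*M[:,2]+[0,0,up]
    Rt=R.from_matrix(np.c_[-M[:,1],-M[:,0],-M[:,2]])
    print("TCP target",np.round(tcp,4),Rt.as_euler("xyz",degrees=True));goal(tcp,Rg=Rt)
E
python3 - <<'E'
from h import *
easel_goal(.0475,up=.12)
E
```

```text
TCP target [ 0.4959 -0.3364  0.2246] [162.    0.  -95.9]
GOAL shift [0.4881 0.0771 0.0379] turn [-17.97   0.34  -2.04] rows>=11.9
```

Emit:
play_rows([
  {"fingers": -1, "x": 0.015, "y": 0.002, "z": 0, "wx": 0, "wy": 0, "wz": 0},
  {"fingers": -1, "x": 0.045, "y": 0.007, "z": 0, "wx": 0, "wy": 0, "wz": 0},
  {"fingers": -1, "x": 0.08, "y": 0.013, "z": 0, "wx": -1, "wy": 0, "wz": 0},
  {"fingers": -1, "x": 0.115, "y": 0.018, "z": 0, "wx": -2, "wy": 0, "wz": 0},
  {"fingers": -1, "x": 0.15, "y": 0.024, "z": 0, "wx": -4, "wy": 0, "wz": -0.5},
  {"fingers": -1, "x": 0.185, "y": 0.029, "z": 0, "wx": -6, "wy": 0.1, "wz": -0.7},
  {"fingers": -1, "x": 0.22, "y": 0.035, "z": 0, "wx": -8, "wy": 0.1, "wz": -0.9},
  {"fingers": -1, "x": 0.255, "y": 0.04, "z": 0, "wx": -10, "wy": 0.2, "wz": -1.1},
  {"fingers": -1, "x": 0.29, "y": 0.046, "z": 0, "wx": -12, "wy": 0.2, "wz": -1.3},
  {"fingers": -1, "x": 0.325, "y": 0.051, "z": 0.005, "wx": -14, "wy": 0.2, "wz": -1.5},
  {"fingers": -1, "x": 0.36, "y": 0.057, "z": 0.01, "wx": -16, "wy": 0.3, "wz": -1.7},
  {"fingers": -1, "x": 0.395, "y": 0.063, "z": 0.015, "wx": -18, "wy": 0.3, "wz": -2},
  {"fingers": -1, "x": 0.43, "y": 0.068, "z": 0.02, "wx": -18, "wy": 0.3, "wz": -2},
  {"fingers": -1, "x": 0.46, "y": 0.073, "z": 0.03, "wx": -18, "wy": 0.3, "wz": -2},
  {"fingers": -1, "x": 0.48, "y": 0.076, "z": 0.035, "wx": -18, "wy": 0.3, "wz": -2},
  {"fingers": -1, "x": 0.488, "y": 0.077, "z": 0.038, "wx": -18, "wy": 0.3, "wz": -2},
  {"fingers": -1, "x": 0.488, "y": 0.077, "z": 0.038, "wx": -18, "wy": 0.3, "wz": -2},
  {"fingers": -1, "x": 0.488, "y": 0.077, "z": 0.038, "wx": -18, "wy": 0.3, "wz": -2},
])

```text
time: 43.43
ee_pos: [0.4958, -0.336, 0.2247]
tcp_rot: [162.0, 0.1, -96.0]
wrist_force: [-0.3, 0.8, -2.7]
opening: 0.0109
```

```bash
cat > v4.py <<'E'
from h import *
import sys
n=sys.argv[1]
o=bot.get_obs();print(o["time"],o["q"],o["ee_pos"],o["tcp_rot"],o["wrist_force"],o["opening"])
p,d=bot.camera("scene");q,_=bot.camera("top")
a=cv2.resize(p[100:220,140:260],(400,400),interpolation=cv2.INTER_CUBIC);b=cv2.resize(q[160:260,330:430],(400,400),interpolation=cv2.INTER_CUBIC)
cv2.imwrite(f"pics/{n}.png",np.hstack([a,b]))
E
python3 v4.py r1; python3 -c "
from h import *
easel_goal(.0475)"
```

```text
43.4333 [ -30.77401858   29.22945195   36.00029022  113.27355904   -7.35223428
 -113.72909556] [ 0.49575436 -0.33603411  0.22471449] [ 1.61975631e+02  1.13756742e-01 -9.59953291e+01] [-0.28001576  0.83307095 -2.71720601] 0.010865869907503295
TCP target [ 0.4959 -0.3364  0.1046] [162.    0.  -95.9]
GOAL shift [ 0.0014 -0.0369  0.1152] turn [-0.05  0.06  0.04] rows>=2.9
```

View pics/r1.png

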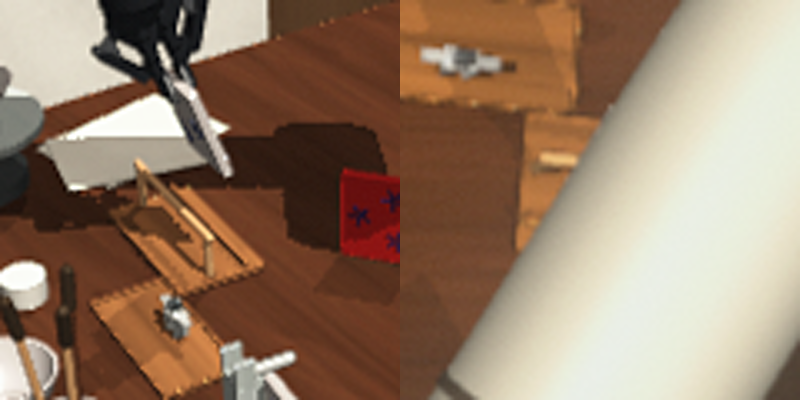

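Emit:
play_rows([
  {"fingers": -1, "x": 0.0014, "y": -0.007, "z": 0.021, "wx": 0, "wy": 0, "wz": 0},
  {"fingers": -1, "x": 0.0014, "y": -0.0145, "z": 0.045, "wx": 0, "wy": 0, "wz": 0},
  {"fingers": -1, "x": 0.0014, "y": -0.022, "z": 0.068, "wx": 0, "wy": 0, "wz": 0},
  {"fingers": -1, "x": 0.0014, "y": -0.029, "z": 0.09, "wx": 0, "wy": 0, "wz": 0},
  {"fingers": -1, "x": 0.0014, "y": -0.0325, "z": 0.1015, "wx": 0, "wy": 0, "wz": 0},
  {"fingers": -1, "x": 0.0014, "y": -0.0325, "z": 0.1015, "wx": 0, "wy": 0, "wz": 0},
  {"fingers": -1, "x": 0.0014, "y": -0.0325, "z": 0.1015, "wx": 0, "wy": 0, "wz": 0},
])

```text
time: 44.12
ee_pos: [0.4959, -0.3368, 0.1195]
tcp_rot: [162.0, 0.1, -95.9]
wrist_force: [-1.2, 0.0, -1.3]
opening: 0.0109
```

```bash
python3 v4.py r2; python3 - <<'E'
from h import *
easel_goal(.0475)
p,d=bot.camera("scene");c=bot.get_calibration("scene");W=cloud(c,d)
Re=R.from_euler("z",EY,degrees=True)
E=Re.inv().apply((W-EO).reshape(-1,3)).reshape(W.shape)
for z0 in range(15,115,10):
    m=(E[...,2]>z0/1e3)&(E[...,2]<(z0+10)/1e3)&(abs(E[...,1]-.05)<.05)&(E[...,0]>-.05)&(E[...,0]<.045)&(E[...,0]<.004 if z0<75 else True)
    if m.sum()>5: print(z0,m.sum(),"x",np.round(np.percentile(E[m][:,0],[5,50,95]),4),"y",np.round(E[m][:,1].min(),3),np.round(E[m][:,1].max(),3))
E
```

```text
44.1167 [ -30.80303702   27.82267909   22.40586577  101.00130856   -7.41742279
 -113.85463424] [ 0.49585846 -0.33680865  0.11945441] [ 1.62026310e+02  6.02697031e-02 -9.58864043e+01] [-1.15501989  0.04130467 -1.33870247] 0.010921465780953788
TCP target [ 0.4959 -0.3364  0.1046] [162.    0.  -95.9]
GOAL shift [-0.001  -0.0044  0.0154] turn [-0.16 -0.   -0.01] rows>=0.4
15 10 x [-0.0348 -0.0329 -0.0262] y 0.065 0.098
25 10 x [-0.0197 -0.0143 -0.0109] y 0.058 0.094
35 7 x [-0.017  -0.009  -0.0073] y 0.021 0.093
45 19 x [-0.0148 -0.0062 -0.0051] y 0.006 0.093
55 19 x [-0.0107 -0.0029 -0.0007] y 0.008 0.095
65 16 x [-0.0091 -0.0002  0.0025] y 0.005 0.093
75 17 x [-0.0038  0.0034  0.0062] y 0.008 0.092
85 18 x [-0.0008  0.0073  0.0087] y 0.016 0.096
95 13 x [-0.0005  0.0092  0.0124] y 0.049 0.094
105 16 x [0.004  0.0133 0.0222] y 0.054 0.095
```

View pics/r2.png

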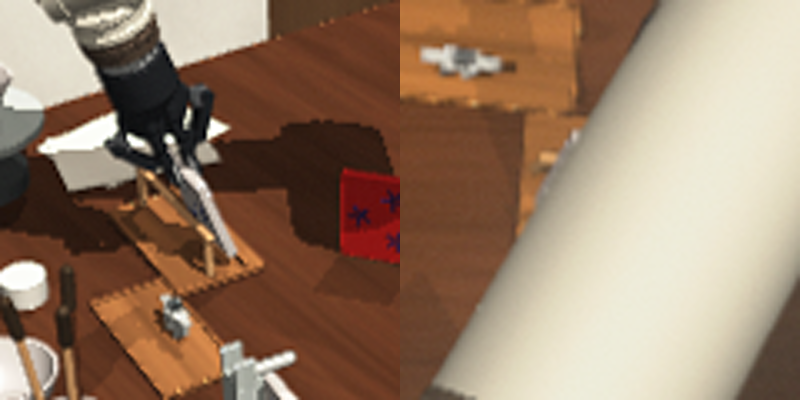

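Emit:
play_rows([
  {"fingers": -1, "x": -0.0005, "y": 0, "z": 0.004, "wx": 0, "wy": 0, "wz": 0},
  {"fingers": -1, "x": -0.0005, "y": -0.001, "z": 0.008, "wx": 0, "wy": 0, "wz": 0},
  {"fingers": -1, "x": -0.0005, "y": -0.0025, "z": 0.012, "wx": 0, "wy": 0, "wz": 0},
  {"fingers": -1, "x": -0.0005, "y": -0.0035, "z": 0.015, "wx": 0, "wy": 0, "wz": 0},
  {"fingers": -1, "x": -0.0005, "y": -0.0035, "z": 0.015, "wx": 0, "wy": 0, "wz": 0},
  {"fingers": -1, "x": -0.0005, "y": -0.0035, "z": 0.015, "wx": 0, "wy": 0, "wz": 0},
])

```text
time: 44.77
ee_pos: [0.4946, -0.337, 0.1045]
tcp_rot: [162.1, 0.0, -95.9]
wrist_force: [1.0, 0.6, 5.6]
opening: 0.0108
```

Contact with the base at 5.6 N. Releasing.

Emit:
play_rows([
  {"fingers": -0.65, "x": 0, "y": 0, "z": 0, "wx": 0, "wy": 0, "wz": 0},
  {"fingers": -0.6, "x": 0, "y": 0, "z": 0, "wx": 0, "wy": 0, "wz": 0},
  {"fingers": -0.55, "x": 0, "y": 0, "z": 0, "wx": 0, "wy": 0, "wz": 0},
  {"fingers": -0.5, "x": 0, "y": 0, "z": 0, "wx": 0, "wy": 0, "wz": 0},
  {"fingers": -0.4, "x": 0, "y": 0, "z": 0, "wx": 0, "wy": 0, "wz": 0},
  {"fingers": -0.3, "x": 0, "y": 0, "z": 0, "wx": 0, "wy": 0, "wz": 0},
  {"fingers": -0.2, "x": 0, "y": 0, "z": 0, "wx": 0, "wy": 0, "wz": 0},
  {"fingers": -0.2, "x": 0, "y": 0, "z": 0, "wx": 0, "wy": 0, "wz": 0},
  {"fingers": -0.2, "x": 0, "y": 0, "z": -0.01, "wx": 0, "wy": 0, "wz": 0},
  {"fingers": -0.1, "x": 0, "y": 0, "z": -0.03, "wx": 0, "wy": 0, "wz": 0},
  {"fingers": -0.1, "x": 0, "y": 0, "z": -0.06, "wx": 0, "wy": 0, "wz": 0},
  {"fingers": -0.1, "x": 0, "y": 0, "z": -0.09, "wx": 0, "wy": 0, "wz": 0},
  {"fingers": -0.1, "x": 0, "y": 0, "z": -0.12, "wx": 0, "wy": 0, "wz": 0},
  {"fingers": -0.1, "x": 0, "y": 0, "z": -0.12, "wx": 0, "wy": 0, "wz": 0},
])

```text
time: 45.93
ee_pos: [0.5331, -0.3413, 0.2235]
tcp_rot: [162.5, -0.1, -95.9]
wrist_force: [0.2, 0.3, 1.0]
opening: 0.038
```

```bash
python3 v4.py r3; python3 -c "
from h import *
goal([.6213,.0465,.25],[180,0,-98])"
```

```text
45.9333 [ -29.57384103   35.04564516   44.34996268  115.38665483   -7.06235463
 -112.63874374] [ 0.53309791 -0.34125437  0.22350523] [ 1.62473394e+02 -1.37823225e-01 -9.59148872e+01] [0.24779996 0.29705476 1.04078888] 0.03800003837822068
GOAL shift [-0.3948 -0.0367 -0.045 ] turn [17.82 -0.33  2.05] rows>=9.6
```

View pics/r3.png

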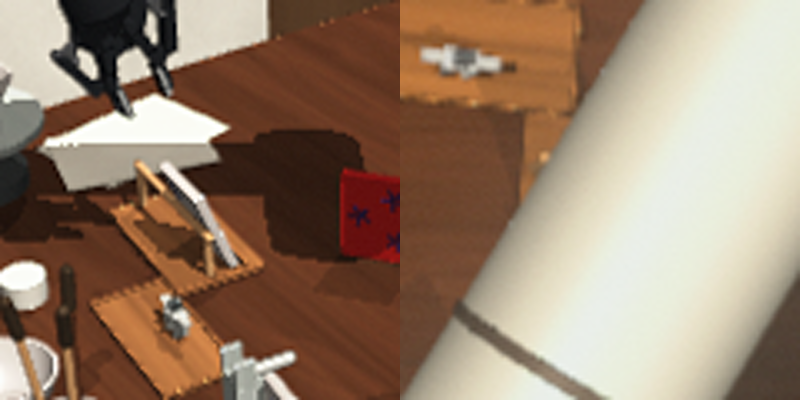

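The first plaque leans on the crossbar behind the lip. Going for the second.

```bash
python3 -c "
from h import *
goal([.6275,.0434,.25],[180,0,-98])"
```

```text
GOAL shift [-0.3924 -0.0429 -0.0469] turn [17.82 -0.33  2.05] rows>=9.5
```

Emit:
play_rows([
  {"fingers": 0.1, "x": 0, "y": 0, "z": -0.03, "wx": 2, "wy": 0, "wz": 0.5},
  {"fingers": 0.1, "x": -0.04, "y": -0.004, "z": -0.047, "wx": 5, "wy": 0, "wz": 0.5},
  {"fingers": 0.1, "x": -0.08, "y": -0.009, "z": -0.047, "wx": 8, "wy": 0, "wz": 1},
  {"fingers": 0.1, "x": -0.12, "y": -0.013, "z": -0.047, "wx": 11, "wy": 0, "wz": 1},
  {"fingers": 0.1, "x": -0.16, "y": -0.018, "z": -0.047, "wx": 14, "wy": -0.1, "wz": 1.5},
  {"fingers": 0.1, "x": -0.2, "y": -0.022, "z": -0.047, "wx": 17.8, "wy": -0.3, "wz": 2},
  {"fingers": 0.1, "x": -0.24, "y": -0.026, "z": -0.047, "wx": 17.8, "wy": -0.3, "wz": 2},
  {"fingers": 0.1, "x": -0.28, "y": -0.031, "z": -0.047, "wx": 17.8, "wy": -0.3, "wz": 2},
  {"fingers": 0.1, "x": -0.32, "y": -0.035, "z": -0.047, "wx": 17.8, "wy": -0.3, "wz": 2},
  {"fingers": 0.1, "x": -0.36, "y": -0.04, "z": -0.047, "wx": 17.8, "wy": -0.3, "wz": 2},
  {"fingers": 0.1, "x": -0.3924, "y": -0.0429, "z": -0.047, "wx": 17.8, "wy": -0.3, "wz": 2},
  {"fingers": 0.1, "x": -0.3924, "y": -0.0429, "z": -0.047, "wx": 17.8, "wy": -0.3, "wz": 2},
  {"fingers": 0.1, "x": -0.3924, "y": -0.0429, "z": -0.047, "wx": 17.8, "wy": -0.3, "wz": 2},
  {"fingers": 0.1, "x": -0.3924, "y": -0.0429, "z": -0.047, "wx": 17.8, "wy": -0.3, "wz": 2},
])

```text
time: 47.2
ee_pos: [0.6263, 0.0434, 0.2483]
tcp_rot: [179.7, -0.0, -97.9]
wrist_force: [-0.5, -0.2, -0.1]
opening: 0.0472
```

```bash
python3 - <<'E'
from look import *
o,c,p,d,W=wl("s1")
print(o["time"],o["q"],o["ee_pos"],o["tcp_rot"])
p0,R0=o["ee_pos"],R.from_euler("xyz",o["tcp_rot"],degrees=True)
T=R0.inv().apply((W-p0).reshape(-1,3)).reshape(W.shape)
m=(abs(W[...,2]-.118)<.007)&(abs(T[...,1])<.03)&(T[...,0]>-.06)&(T[...,0]<.12)
q=T[m];print(len(q),q[:,0].min(),q[:,0].max(),np.median(q,0),cv2.minAreaRect((q[:,:2]*1000).astype(np.float32)))
for a in range(-60,110,12):
    k=(q[:,0]>=a/1e3)&(q[:,0]<(a+12)/1e3)
    if k.sum()>3: print(a,k.sum(),np.round(np.median(q[k],0),4),q[k][:,1].min(),q[k][:,1].max())
E
```

```text
47.2 [ 3.94636318e+00  1.66124768e+01  2.41751529e+01  9.78154277e+01
  4.72821385e-02 -7.81158086e+01] [0.62629203 0.04343213 0.24833493] [ 1.79742929e+02 -5.78181128e-03 -9.79379195e+01]
2278 -0.04468079184175301 0.08055619082286866 [ 0.03717669 -0.00148025  0.13228015] ((18.916439056396484, -11.438285827636719), (119.80668640136719, 60.30744934082031), 13.767818450927734)
-48 103 [-0.0405 -0.0015  0.1315] -0.0071392255340643135 0.004242448864673768
-36 158 [-0.0299 -0.0015  0.1313] -0.007112000504797119 0.004197337869511513
-24 159 [-0.018  -0.0015  0.1313] -0.007029743271049434 0.0040991807284173065
-12 162 [-0.006  -0.0015  0.1314] -0.0069823728021974184 0.004021773469843244
0 165 [ 0.0058 -0.0015  0.1313] -0.006900624118123677 0.003943074898394446
12 180 [ 0.018  -0.0015  0.1312] -0.006822772406081125 0.004740415635573615
24 187 [ 0.0301 -0.0015  0.1313] -0.006765941983231045 0.004720336898641228
36 154 [ 0.0405 -0.0015  0.1315] -0.00675149846133313 0.004600087703973727
48 100 [ 0.0561 -0.0188  0.1366] -0.02979250669357195 0.028662961915999423
60 872 [0.0654 0.0002 0.135 ] -0.02986683929011474 0.029983980031699664
72 38 [ 0.0738 -0.0175  0.1369] -0.02850593599474323 -0.011113034524194671
```

View pics/s1.png

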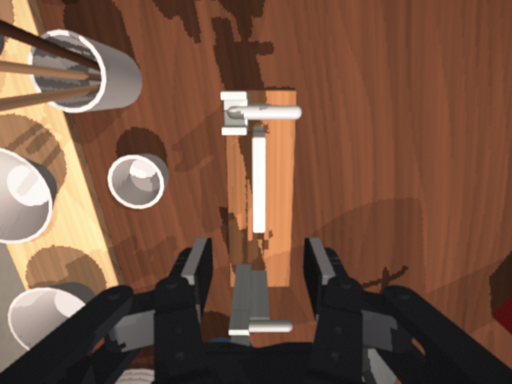

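Emit:
play_rows([
  {"fingers": 0.1, "x": 0, "y": -0.0015, "z": 0.03, "wx": 0.2, "wy": 0, "wz": 0},
  {"fingers": 0.1, "x": 0, "y": -0.0015, "z": 0.065, "wx": 0.2, "wy": 0, "wz": 0},
  {"fingers": 0.1, "x": 0, "y": -0.0015, "z": 0.1, "wx": 0.2, "wy": 0, "wz": 0},
  {"fingers": 0.1, "x": 0, "y": -0.0015, "z": 0.125, "wx": 0.2, "wy": 0, "wz": 0},
  {"fingers": 0.1, "x": 0, "y": -0.0015, "z": 0.14, "wx": 0.2, "wy": 0, "wz": 0},
  {"fingers": 0.1, "x": 0, "y": -0.0015, "z": 0.146, "wx": 0.2, "wy": 0, "wz": 0},
  {"fingers": 0.1, "x": 0, "y": -0.0015, "z": 0.146, "wx": 0.2, "wy": 0, "wz": 0},
  {"fingers": -1, "x": 0, "y": -0.0015, "z": 0.146, "wx": 0.2, "wy": 0, "wz": 0},
  {"fingers": -1, "x": 0, "y": -0.0015, "z": 0.146, "wx": 0.2, "wy": 0, "wz": 0},
  {"fingers": -1, "x": 0, "y": -0.0015, "z": 0.146, "wx": 0.2, "wy": 0, "wz": 0},
  {"fingers": -1, "x": 0, "y": -0.0015, "z": 0.146, "wx": 0.2, "wy": 0, "wz": 0},
  {"fingers": -1, "x": 0, "y": -0.0015, "z": 0.146, "wx": 0.2, "wy": 0, "wz": 0},
  {"fingers": -1, "x": 0, "y": -0.0015, "z": 0.146, "wx": 0.2, "wy": 0, "wz": 0},
  {"fingers": -1, "x": 0, "y": -0.0015, "z": 0.146, "wx": 0.2, "wy": 0, "wz": 0},
], grip_force=60)

```text
time: 48.42
ee_pos: [0.6281, 0.0436, 0.1053]
tcp_rot: [-179.9, 0.0, -98.0]
wrist_force: [-3.2, -0.7, 5.7]
opening: 0.0107
```

Emit:
play_rows([
  {"fingers": -1, "x": 0, "y": 0, "z": -0.015, "wx": 0, "wy": 0, "wz": 0},
  {"fingers": -1, "x": 0, "y": 0, "z": -0.04, "wx": 0, "wy": 0, "wz": 0},
  {"fingers": -1, "x": 0, "y": 0, "z": -0.07, "wx": 0, "wy": 0, "wz": 0},
  {"fingers": -1, "x": 0, "y": 0, "z": -0.1, "wx": 0, "wy": 0, "wz": 0},
  {"fingers": -1, "x": 0, "y": 0, "z": -0.13, "wx": 0, "wy": 0, "wz": 0},
  {"fingers": -1, "x": 0, "y": 0, "z": -0.16, "wx": 0, "wy": 0, "wz": 0},
  {"fingers": -1, "x": 0, "y": 0, "z": -0.18, "wx": 0, "wy": 0, "wz": 0},
  {"fingers": -1, "x": 0, "y": 0, "z": -0.18, "wx": 0, "wy": 0, "wz": 0},
])

```text
time: 49.08
ee_pos: [0.6287, 0.0436, 0.2891]
tcp_rot: [-179.5, 0.1, -98.0]
wrist_force: [1.1, 0.5, -2.1]
opening: 0.0107
```

```bash
python3 - <<'E'
from h import *
o=bot.get_obs();print(o["ee_pos"],o["tcp_rot"],o["wrist_force"],o["opening"])
p,d=bot.camera("scene");c=bot.get_calibration("scene");W=cloud(c,d)
p2,d2=bot.camera("top");c2=bot.get_calibration("top");W2=cloud(c2,d2)
Re=R.from_euler("z",EY,degrees=True)
for nm,w in (("scene",W),("top",W2)):
    E=Re.inv().apply((w-EO).reshape(-1,3)).reshape(w.shape)
    for z0 in range(25,120,15):
        m=(E[...,2]>z0/1e3)&(E[...,2]<(z0+15)/1e3)&(abs(E[...,1]-.03)<.085)&(E[...,0]>-.05)&(E[...,0]<.045)&((E[...,0]<.004) if z0<75 else True)
        if m.sum()>5: print(nm,z0,m.sum(),"x",np.round(np.percentile(E[m][:,0],[5,50,95]),4),"y",np.round(E[m][:,1].min(),3),np.round(E[m][:,1].max(),3))
easel_goal(-.0475,up=.12)
E
```

```text
[0.62866739 0.04359902 0.28905645] [-1.79533912e+02  1.20155420e-01 -9.79555264e+01] [ 1.08010265  0.51510637 -2.12507137] 0.010728003953377668
scene 25 13 x [-0.0176 -0.0096 -0.0061] y 0.063 0.093
scene 40 13 x [-0.0146 -0.0055  0.001 ] y 0.087 0.095
scene 55 10 x [-0.0068  0.0005  0.004 ] y 0.012 0.097
scene 85 27 x [0.0044 0.0143 0.0189] y 0.002 0.093
scene 100 57 x [0.012  0.0195 0.0234] y 0.006 0.092
scene 115 11 x [0.0139 0.0154 0.022 ] y 0.006 0.082
top 25 84 x [-0.0238 -0.0192 -0.0151] y -0.018 0.094
top 40 82 x [-0.0168 -0.0136 -0.0094] y 0.005 0.092
top 55 88 x [-0.0109 -0.0075 -0.0044] y 0.002 0.093
top 70 85 x [-0.005  -0.002   0.0013] y 0.004 0.093
top 85 97 x [0.0005 0.004  0.0079] y 0.002 0.093
top 100 132 x [0.0069 0.0113 0.0228] y 0.003 0.093
top 115 76 x [0.0118 0.0156 0.0216] y 0.004 0.093
TCP target [ 0.4862 -0.4309  0.2246] [162.    0.  -95.9]
GOAL shift [0.4897 0.0751 0.0585] turn [-18.12   0.37  -2.03] rows>=12.0
```

Emit:
play_rows([
  {"fingers": -1, "x": 0.015, "y": 0.002, "z": 0, "wx": 0, "wy": 0, "wz": 0},
  {"fingers": -1, "x": 0.045, "y": 0.007, "z": 0, "wx": 0, "wy": 0, "wz": 0},
  {"fingers": -1, "x": 0.08, "y": 0.013, "z": 0, "wx": -1, "wy": 0, "wz": 0},
  {"fingers": -1, "x": 0.115, "y": 0.018, "z": 0, "wx": -2, "wy": 0, "wz": 0},
  {"fingers": -1, "x": 0.15, "y": 0.024, "z": 0, "wx": -4, "wy": 0, "wz": -0.5},
  {"fingers": -1, "x": 0.185, "y": 0.029, "z": 0, "wx": -6, "wy": 0.1, "wz": -0.7},
  {"fingers": -1, "x": 0.22, "y": 0.035, "z": 0, "wx": -8, "wy": 0.1, "wz": -0.9},
  {"fingers": -1, "x": 0.255, "y": 0.04, "z": 0, "wx": -10, "wy": 0.2, "wz": -1.1},
  {"fingers": -1, "x": 0.29, "y": 0.046, "z": 0, "wx": -12, "wy": 0.2, "wz": -1.3},
  {"fingers": -1, "x": 0.325, "y": 0.051, "z": 0, "wx": -14, "wy": 0.2, "wz": -1.5},
  {"fingers": -1, "x": 0.36, "y": 0.057, "z": 0, "wx": -16, "wy": 0.3, "wz": -1.7},
  {"fingers": -1, "x": 0.395, "y": 0.063, "z": 0, "wx": -18.1, "wy": 0.4, "wz": -2},
  {"fingers": -1, "x": 0.43, "y": 0.068, "z": 0, "wx": -18.1, "wy": 0.4, "wz": -2},
  {"fingers": -1, "x": 0.46, "y": 0.073, "z": 0, "wx": -18.1, "wy": 0.4, "wz": -2},
  {"fingers": -1, "x": 0.485, "y": 0.075, "z": 0, "wx": -18.1, "wy": 0.4, "wz": -2},
  {"fingers": -1, "x": 0.491, "y": 0.075, "z": 0.02, "wx": -18.1, "wy": 0.4, "wz": -2},
  {"fingers": -1, "x": 0.491, "y": 0.075, "z": 0.045, "wx": -18.1, "wy": 0.4, "wz": -2},
  {"fingers": -1, "x": 0.491, "y": 0.075, "z": 0.0585, "wx": -18.1, "wy": 0.4, "wz": -2},
  {"fingers": -1, "x": 0.491, "y": 0.075, "z": 0.0585, "wx": -18.1, "wy": 0.4, "wz": -2},
])

```text
time: 50.77
ee_pos: [0.4842, -0.4324, 0.2193]
tcp_rot: [161.6, 0.2, -96.0]
wrist_force: [-0.6, -0.7, -4.0]
opening: 0.0104
```

```bash
python3 v4.py t1; python3 -c "
from h import *
easel_goal(-.049,up=.015)"
```

```text
50.7667 [ -37.7983393    37.61909727   47.57378671  115.85599245   -9.4262985
 -120.52589955] [ 0.48420383 -0.43235638  0.21926098] [161.57797622   0.19950466 -95.98537094] [-0.61218075 -0.6569718  -4.00523742] 0.010385165833597287
TCP target [ 0.486  -0.4324  0.1196] [162.    0.  -95.9]
GOAL shift [ 0.0002 -0.0337  0.0986] turn [ 0.19  0.05 -0.03] rows>=2.5
```

View pics/t1.png

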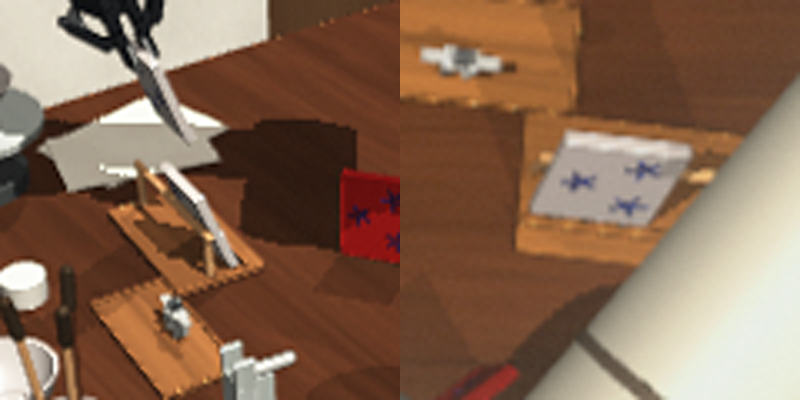

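Emit:
play_rows([
  {"fingers": -1, "x": 0, "y": -0.0075, "z": 0.022, "wx": 0.2, "wy": 0, "wz": 0},
  {"fingers": -1, "x": 0, "y": -0.016, "z": 0.047, "wx": 0.2, "wy": 0, "wz": 0},
  {"fingers": -1, "x": 0, "y": -0.025, "z": 0.073, "wx": 0.2, "wy": 0, "wz": 0},
  {"fingers": -1, "x": 0, "y": -0.031, "z": 0.09, "wx": 0.2, "wy": 0, "wz": 0},
  {"fingers": -1, "x": 0, "y": -0.0337, "z": 0.0986, "wx": 0.2, "wy": 0, "wz": 0},
  {"fingers": -1, "x": 0, "y": -0.0337, "z": 0.0986, "wx": 0.2, "wy": 0, "wz": 0},
  {"fingers": -1, "x": 0, "y": -0.0337, "z": 0.0986, "wx": 0.2, "wy": 0, "wz": 0},
])

```text
time: 51.45
ee_pos: [0.4872, -0.4327, 0.1218]
tcp_rot: [162.2, -0.1, -95.9]
wrist_force: [0.3, -0.8, -3.1]
opening: 0.0107
```

```bash
python3 v4.py t2; python3 - <<'E'
from h import *
easel_goal(-.049)
Re=R.from_euler("z",EY,degrees=True)
for cam in ("scene","top"):
    p,d=bot.camera(cam);w=cloud(bot.get_calibration(cam),d)
    E=Re.inv().apply((w-EO).reshape(-1,3)).reshape(w.shape)
    for z0 in range(25,85,15):
        m=(E[...,2]>z0/1e3)&(E[...,2]<(z0+15)/1e3)&(abs(E[...,1]+.05)<.05)&(E[...,0]>-.05)&(E[...,0]<.004)
        if m.sum()>5: print(cam,z0,m.sum(),"x",np.round(np.percentile(E[m][:,0],[5,50,95]),4),"y",np.round(E[m][:,1].min(),3),np.round(E[m][:,1].max(),3))
E
```

```text
51.45 [ -37.69670501   34.73043814   32.57859487  103.09237303   -9.33657507
 -120.510445  ] [ 0.48721299 -0.43269514  0.12177079] [ 1.62181987e+02 -7.80393231e-02 -9.59218725e+01] [ 0.33288466 -0.79459212 -3.13690503] 0.010672167101430506
TCP target [ 0.486  -0.4324  0.1046] [162.    0.  -95.9]
GOAL shift [-0.0005 -0.0039  0.0176] turn [-0.27 -0.12 -0.07] rows>=0.4
scene 55 11 x [-0.0024 -0.0007  0.0017] y -0.089 -0.033
```

View pics/t2.png

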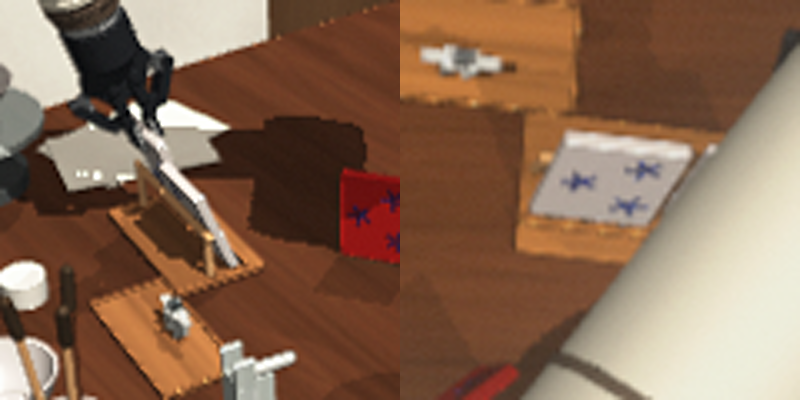

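Emit:
play_rows([
  {"fingers": -1, "x": -0.0005, "y": 0, "z": 0.005, "wx": 0, "wy": 0, "wz": 0},
  {"fingers": -1, "x": -0.0005, "y": -0.0012, "z": 0.01, "wx": 0, "wy": 0, "wz": 0},
  {"fingers": -1, "x": -0.0005, "y": -0.0028, "z": 0.0135, "wx": 0, "wy": 0, "wz": 0},
  {"fingers": -1, "x": -0.0005, "y": -0.0035, "z": 0.0165, "wx": 0, "wy": 0, "wz": 0},
  {"fingers": -1, "x": -0.0005, "y": -0.0035, "z": 0.0165, "wx": 0, "wy": 0, "wz": 0},
  {"fingers": -1, "x": -0.0005, "y": -0.0035, "z": 0.0165, "wx": 0, "wy": 0, "wz": 0},
])

```text
time: 52.15
ee_pos: [0.4854, -0.4319, 0.1039]
tcp_rot: [162.2, -0.1, -95.9]
wrist_force: [0.6, 0.4, 1.9]
opening: 0.0109
```

Emit:
play_rows([
  {"fingers": -0.65, "x": 0, "y": 0, "z": 0, "wx": 0, "wy": 0, "wz": 0},
  {"fingers": -0.6, "x": 0, "y": 0, "z": 0, "wx": 0, "wy": 0, "wz": 0},
  {"fingers": -0.55, "x": 0, "y": 0, "z": 0, "wx": 0, "wy": 0, "wz": 0},
  {"fingers": -0.5, "x": 0, "y": 0, "z": 0, "wx": 0, "wy": 0, "wz": 0},
  {"fingers": -0.4, "x": 0, "y": 0, "z": 0, "wx": 0, "wy": 0, "wz": 0},
  {"fingers": -0.3, "x": 0, "y": 0, "z": 0, "wx": 0, "wy": 0, "wz": 0},
  {"fingers": -0.2, "x": 0, "y": 0, "z": 0, "wx": 0, "wy": 0, "wz": 0},
  {"fingers": -0.2, "x": 0, "y": 0, "z": 0, "wx": 0, "wy": 0, "wz": 0},
  {"fingers": -0.2, "x": 0, "y": 0, "z": -0.01, "wx": 0, "wy": 0, "wz": 0},
  {"fingers": -0.1, "x": 0, "y": 0, "z": -0.03, "wx": 0, "wy": 0, "wz": 0},
  {"fingers": -0.1, "x": 0, "y": 0, "z": -0.06, "wx": 0, "wy": 0, "wz": 0},
  {"fingers": -0.1, "x": 0, "y": 0, "z": -0.09, "wx": 0, "wy": 0, "wz": 0},
  {"fingers": -0.1, "x": 0, "y": 0, "z": -0.12, "wx": 0, "wy": 0, "wz": 0},
  {"fingers": -0.1, "x": 0, "y": 0, "z": -0.12, "wx": 0, "wy": 0, "wz": 0},
])

```text
time: 53.32
ee_pos: [0.5237, -0.436, 0.2234]
tcp_rot: [162.6, -0.3, -95.9]
wrist_force: [-0.8, 0.5, 0.4]
opening: 0.038
```

```bash
python3 -c "
from h import *
print(bot.get_obs()['ee_pos'])
goal([.40,-.05,.35],[180,0,-98])"
```

```text
[ 0.5237327  -0.43602826  0.22335725]
GOAL shift [-0.3706  0.1938 -0.0738] turn [17.44 -0.61  2.04] rows>=10.2
```

Moving the arm up and away so all cameras have a clear view.

Emit:
play_rows([
  {"fingers": 0, "x": 0, "y": 0, "z": -0.04, "wx": 0, "wy": 0, "wz": 0},
  {"fingers": 0, "x": -0.02, "y": 0.01, "z": -0.075, "wx": 2, "wy": 0, "wz": 0},
  {"fingers": 0, "x": -0.055, "y": 0.03, "z": -0.08, "wx": 5, "wy": 0, "wz": 0},
  {"fingers": 0, "x": -0.09, "y": 0.047, "z": -0.08, "wx": 8, "wy": 0, "wz": 0},
  {"fingers": 0, "x": -0.125, "y": 0.065, "z": -0.08, "wx": 11, "wy": 0, "wz": 1},
  {"fingers": 0, "x": -0.16, "y": 0.084, "z": -0.08, "wx": 14, "wy": 0, "wz": 1},
  {"fingers": 0, "x": -0.195, "y": 0.1, "z": -0.08, "wx": 17, "wy": -0.5, "wz": 2},
  {"fingers": 0, "x": -0.23, "y": 0.12, "z": -0.08, "wx": 17, "wy": -0.5, "wz": 2},
  {"fingers": 0, "x": -0.265, "y": 0.14, "z": -0.08, "wx": 17, "wy": -0.5, "wz": 2},
  {"fingers": 0, "x": -0.3, "y": 0.157, "z": -0.08, "wx": 17, "wy": -0.5, "wz": 2},
  {"fingers": 0, "x": -0.335, "y": 0.175, "z": -0.08, "wx": 17, "wy": -0.5, "wz": 2},
  {"fingers": 0, "x": -0.37, "y": 0.1938, "z": -0.08, "wx": 17, "wy": -0.5, "wz": 2},
  {"fingers": 0, "x": -0.37, "y": 0.1938, "z": -0.08, "wx": 17, "wy": -0.5, "wz": 2},
])

```text
time: 54.4
ee_pos: [0.4044, -0.0621, 0.3513]
tcp_rot: [179.2, 0.1, -98.0]
wrist_force: [1.4, 0.2, 0.2]
opening: 0.0428
```

```bash
python3 - <<'E'
from h import *
o=bot.get_obs();print(o["time"],o["ee_pos"],o["wrist_force"])
Re=R.from_euler("z",EY,degrees=True);S={}
h=np.radians(11.4);xh=np.array([np.cos(h),np.sin(h)]);yh=np.array([-np.sin(h),np.cos(h)]);post=np.array([.504,.4005])
for cam in ("scene","top"):
    p,d=bot.camera(cam);c=bot.get_calibration(cam);w=cloud(c,d);cv2.imwrite(f"pics/u_{cam}.png",p);S[cam]=p
    E=Re.inv().apply((w-EO).reshape(-1,3)).reshape(w.shape)
    for side in (.048,-.05):
        xs=[]
        for z0 in range(25,115,15):
            m=(E[...,2]>z0/1e3)&(E[...,2]<(z0+15)/1e3)&(abs(E[...,1]-side)<.04)&(E[...,0]>-.05)&(E[...,0]<.045)&((E[...,0]<.003) if z0<75 else True)
            if m.sum()>5: xs.append((z0+7.5,round(np.median(E[m][:,0])*1e3,1)))
        m=(E[...,2]>.03)&(E[...,2]<.13)&(abs(E[...,1]-side)<.06)&(E[...,0]<.003)&(E[...,0]>-.04)
        print(cam,side,xs,np.round(np.percentile(E[m][:,1],[1,99]),3))
    hx=(w[...,:2]-post)@xh;hy=(w[...,:2]-post)@yh
    m=(hx<-.03)&(hx>-.08)&(abs(hy)<.06)&(w[...,2]>.02)
    q=w[m];print(" wedge n",m.sum(),"z",q[:,2].min(),q[:,2].max(),"hx",np.median(hx[m]),"hy",np.percentile(hy[m],[2,50,98]))
    for n,z in [("wedge_eye",.221),("wedge_tip",.03),("clip_left",.017),("tray",0),("brush_pot",0),("ink_cup",0),("bowl",0),("jar",0),("mug",0),("paperweight",0)]:
        for r in bot.place_of(n,cam)[:1]:
            v,u=r["point"];print(" ",cam,n,round(r["confidence"],2),round(u),round(v),np.round(px2w(c,u,v,z=z),3))
A=[cv2.resize(S["scene"][130:220,150:240],(400,400),interpolation=cv2.INTER_CUBIC),cv2.resize(S["scene"][200:320,300:420],(400,400),interpolation=cv2.INTER_CUBIC)]
cv2.imwrite("pics/u_z.png",np.hstack(A))
E
```

```text
54.4 [ 0.40442082 -0.06206462  0.35125301] [1.43559256 0.15230807 0.22024021]
scene 0.048 [(32.5, np.float64(-7.1)), (92.5, np.float64(14.8)), (107.5, np.float64(19.6))] [0.07  0.095]Traceback (most recent call last):
  File "<stdin>", line 14, in <module>
    return _quantile_unchecked(
        a, q, axis, out, overwrite_input, method, keepdims, weights)
    return _ureduce(a,
                    func=_quantile_ureduce_func,
    ...<5 lines>...
                    overwrite_input=overwrite_input,
                    method=method)
    r = func(a, **kwargs)
    result = _quantile(arr,
                       quantiles=q,
    ...<2 lines>...
                       out=out,
                       weights=wgt)
    slices_having_nans = np.isnan(arr[-1, ...])
                                  ~~~^^^^^^^^^
IndexError: index -1 is out of bounds for axis 0 with size 0
```

```bash
python3 - <<'E'
from h import *
o=bot.get_obs();print(o["time"],o["ee_pos"],o["wrist_force"])
Re=R.from_euler("z",EY,degrees=True);S={}
h=np.radians(11.4);xh=np.array([np.cos(h),np.sin(h)]);yh=np.array([-np.sin(h),np.cos(h)]);post=np.array([.504,.4005])
for cam in ("scene","top"):
    p,d=bot.camera(cam);c=bot.get_calibration(cam);w=cloud(c,d);cv2.imwrite(f"pics/u_{cam}.png",p);S[cam]=p
    E=Re.inv().apply((w-EO).reshape(-1,3)).reshape(w.shape)
    if cam=="top":
      for side in (.048,-.05):
        xs=[]
        for z0 in range(25,115,15):
            m=(E[...,2]>z0/1e3)&(E[...,2]<(z0+15)/1e3)&(abs(E[...,1]-side)<.04)&(E[...,0]>-.05)&(E[...,0]<.045)&((E[...,0]<.003) if z0<75 else True)
            if m.sum()>5: xs.append((z0+7.5,float(round(np.median(E[m][:,0])*1e3,1))))
        print(cam,side,xs)
        for a,b in ((-.04,-.02),(.02,.04)):
            m=(E[...,2]>.07)&(E[...,2]<.085)&(E[...,1]>side+a)&(E[...,1]<side+b)&(abs(E[...,0])<.02)
            if m.any():print("   x at y",side+(a+b)/2,np.median(E[m][:,0]))
      m=(E[...,2]>.07)&(E[...,2]<.1)&(abs(E[...,1])<.12)&(abs(E[...,0])<.02)
      print("y hist",np.histogram(E[m][:,1],bins=np.arange(-.11,.111,.005)))
    hx=(w[...,:2]-post)@xh;hy=(w[...,:2]-post)@yh
    m=(hx<-.03)&(hx>-.08)&(abs(hy)<.06)&(w[...,2]>.02)
    q=w[m];print(" wedge n",m.sum(),"z",q[:,2].min(),q[:,2].max(),"hx",np.median(hx[m]),"hy",np.percentile(hy[m],[2,50,98]))
    for n,z in [("wedge_eye",.221),("wedge_tip",.03),("clip_left",.017),("tray",0),("brush_pot",0),("ink_cup",0),("bowl",0),("jar",0),("mug",0),("paperweight",0)]:
        for r in bot.place_of(n,cam)[:1]:
            v,u=r["point"];print(" ",cam,n,round(r["confidence"],2),round(u),round(v),np.round(px2w(c,u,v,z=z),3))
A=[cv2.resize(S["scene"][130:220,150:240],(400,400),interpolation=cv2.INTER_CUBIC),cv2.resize(S["scene"][200:320,300:420],(400,400),interpolation=cv2.INTER_CUBIC)]
cv2.imwrite("pics/u_z.png",np.hstack(A))
E
```

```text
54.45 [ 0.40240158 -0.05723461  0.35364499] [0.98908617 1.52013557 3.69813005]
 wedge n 451 z 0.03310067325050137 0.2450418269498721 hx -0.04873547979999923 hy [-0.02145924  0.00196761  0.01801947]
  scene wedge_eye 0.97 371 235 [0.456 0.392 0.221]
  scene wedge_tip 0.55 359 284 [0.441 0.387 0.03 ]
  scene clip_left 0.65 192 163 [ 0.466 -0.423  0.017]
  scene tray 0.62 191 207 [ 0.607 -0.208  0.   ]
  scene brush_pot 0.64 166 248 [ 0.772 -0.08   0.   ]
  scene ink_cup 0.97 188 270 [0.764 0.037 0.   ]
  scene bowl 0.67 254 254 [0.576 0.105 0.   ]
  scene jar 0.61 327 354 [0.642 0.462 0.   ]
  scene mug 0.98 269 340 [0.726 0.35  0.   ]
  scene paperweight 0.51 152 188 [ 0.663 -0.39   0.   ]
top 0.048 [(32.5, -19.5), (47.5, -13.4), (62.5, -7.6), (77.5, -2.4), (92.5, 3.7), (107.5, 11.1)]
   x at y 0.018000000000000002 -0.002532440807346959
   x at y 0.078 -0.0025351970489680795
top -0.05 [(32.5, -18.5), (47.5, -13.2), (62.5, -7.5), (77.5, -2.3), (92.5, 3.1), (107.5, 10.6)]
   x at y -0.08 -0.002209981133899682
   x at y -0.020000000000000004 -0.002526608085643863
y hist (array([ 0,  0,  
[... 885 characters left out ...]
50000000e-02,  8.00000000e-02,  8.50000000e-02,
        9.00000000e-02,  9.50000000e-02,  1.00000000e-01,  1.05000000e-01,
        1.10000000e-01]))
 wedge n 273 z 0.020343030398053408 0.2471629539789828 hx -0.05899688894323598 hy [-0.02127961 -0.00677367  0.01668692]
  top wedge_eye 0.71 118 207 [0.448 0.391 0.221]
  top wedge_tip 0.76 147 213 [0.453 0.364 0.03 ]
  top clip_left 0.27 256 115 [0.77  0.041 0.017]
  top brush_pot 0.89 292 112 [ 0.789 -0.078  0.   ]
  top ink_cup 0.79 258 116 [0.775 0.034 0.   ]
  top bowl 0.97 340 116 [ 0.778 -0.229  0.   ]
  top jar 0.89 124 152 [0.65  0.458 0.   ]
  top mug 0.86 162 133 [0.715 0.338 0.   ]
  top paperweight 0.5 394 141 [ 0.697 -0.4   -0.   ]
```

View pics/u_z.png

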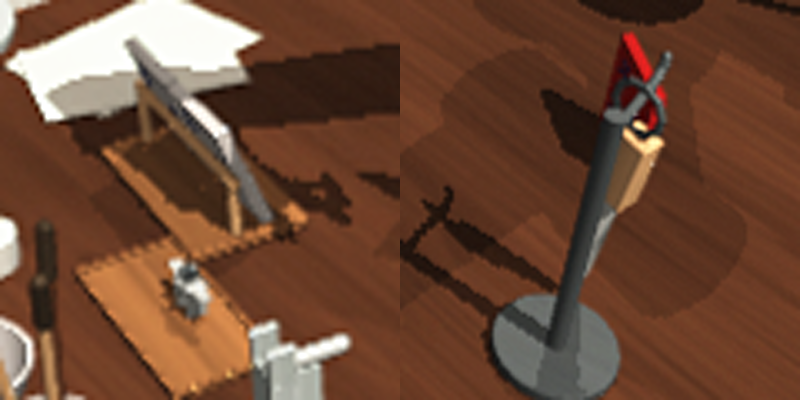

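View pics/u_top.png

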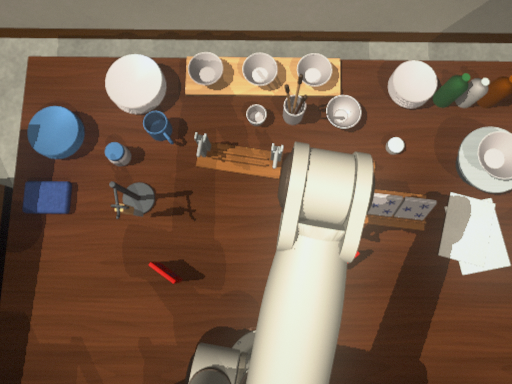

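Both plaques lean about 20° square on the crossbar (middles near +48 and -49 mm), the clip stands in the tray, and the wedge hangs on the level bar with its nose low. A short settle, then I hand in.

Emit:
play_rows([
  {"fingers": 0, "x": 0, "y": 0, "z": 0, "wx": 0, "wy": 0, "wz": 0},
  {"fingers": 0, "x": 0, "y": 0, "z": 0, "wx": 0, "wy": 0, "wz": 0},
  {"fingers": 0, "x": 0, "y": 0, "z": 0, "wx": 0, "wy": 0, "wz": 0},
  {"fingers": 0, "x": 0, "y": 0, "z": 0, "wx": 0, "wy": 0, "wz": 0},
  {"fingers": 0, "x": 0, "y": 0, "z": 0, "wx": 0, "wy": 0, "wz": 0},
  {"fingers": 0, "x": 0, "y": 0, "z": 0, "wx": 0, "wy": 0, "wz": 0},
  {"fingers": 0, "x": 0, "y": 0, "z": 0, "wx": 0, "wy": 0, "wz": 0},
  {"fingers": 0, "x": 0, "y": 0, "z": 0, "wx": 0, "wy": 0, "wz": 0},
  {"fingers": 0, "x": 0, "y": 0, "z": 0, "wx": 0, "wy": 0, "wz": 0},
  {"fingers": 0, "x": 0, "y": 0, "z": 0, "wx": 0, "wy": 0, "wz": 0},
  {"fingers": 0, "x": 0, "y": 0, "z": 0, "wx": 0, "wy": 0, "wz": 0},
  {"fingers": 0, "x": 0, "y": 0, "z": 0, "wx": 0, "wy": 0, "wz": 0},
])

```text
time: 56.55
ee_pos: [0.4059, -0.0635, 0.3512]
tcp_rot: [179.1, 0.1, -98.0]
wrist_force: [0.1, -0.1, -0.0]
opening: 0.0425
```

```bash
python3 -c "
from h import *
print(bot.get_obs()['time'],bot.get_obs()['wrist_force']);print(bot.job_done())"
```

```text
56.55 [ 0.12909177 -0.05058336 -0.02252062]
the job is handed in; nothing more can be done
None
```

The job is finished and handed in at 56.6 s. The hand-in gives no verdict, so the results below are my own last measurements.

Only the left clip was there. I eased it off its rod with the wedge and stood it in the tray, which had been knocked about 5 cm aside by then. I laid the wedge down once to change grip and hung it by its eye on the hook. Then I set both plaques on the easel.

**What the last checks showed:**
- **Plaques:** both lean about 20° on the crossbar, square to within about 1°. Their middles are near +48 and -49 mm, with a gap of about 5 mm between them.
- **Wedge:** it hangs on the level bar about 50 mm out from the post, with its nose about 2–3 cm above the table.
- **Clip:** the picture shows it standing in the tray.
- **Arm:** it stands clear, with the wrist force at zero.

**Checks that disagreed:**
- **Clip position:** in the last look the networks put the clip in the wrong place, on the easel and on the cup. I relied on the picture and the earlier readings instead.
- **Bystanders:** the scene camera's reading for the bowl was false, landing on the stand. Otherwise the readings were within about 15–20 mm of the start for all six (the bowl from the top camera), and I saw no contact. I take that as network scatter.
- **Blade alignment:** before the wedge went in, the cameras disagreed by up to 2 mm on its sideways line. I shifted it 1 mm and it went in freely.

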